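Put the calibration masses away in their case and press the hood on

ROBOT

A 6-joint arm with a two-finger parallel gripper is mounted at the origin on the work surface. World frame = base frame: x ahead of the robot, y to its left, z up, the work surface at z = 0. Lengths are in m, angles in rad, forces in N, time in s.
With the tool pointing down it reaches from about 0.3 to 0.85 m from the base axis. Payload 4.2 kg.
Tool frame: the origin (TCP) lies at the very end of the fingers, on their centre line; the grasp point (between the pads) lies 19 mm behind it; z points along the fingers, y is the direction in which the jaws open and shut (so a half turn about z gives the same grasp; the last joint's range is limited). The gripper opens to 91 mm and grips with 3 to 60 N. Pads are 32 mm wide; open, the fingers measure 118 mm over their backs; the gripper's body (76 mm by 178 mm) begins 60 mm behind the grasp point.
Start: joints at [1.085, 0.32, 1.565, -0, 1.257, -0.02], TCP at [0.258, 0.514, 0.214] pointing down, gripper open.
Joint ranges: [-3.11, 3.11], [-0.84, 2.01], [0.21, 2.61], [-1.34, 4.49], [0.05, 2.63], [-2.56, 2.56]. Speed limits (rad/s): [2.57, 2.57, 3.14, 3.14, 3.14, 3.14].

INTERFACE

Orientations are given as [roll, pitch, yaw] about the fixed x, y, z axes, in that order (R = Rz(yaw) Ry(pitch) Rx(roll)).
In Python, from rig import bot gives the robot as it stands.
- The arm moves only by the shell command python3 -m handwheel 'ROWS'. ROWS is JSON, a list of rows, each a list of 5 numbers: the shift along the tool's x, y, z in cm, then the turn about the tool's z in degrees, then the closure, from 0 (fully open) to 1 (shut). In form: [[x, y, z, yaw, jaw], ...]. A call has 1 to 12 rows; each row is the pose to reach, as a shift and turn from the pose commanded when the call began, along the tool's axes at that moment; what a row does not reach only later rows make up. A row lasts 1/8 s, in which the tool goes at most 62.5 mm and 10.7 degrees, less where a joint would pass 70% of its speed; a pose out of reach is approached as far as the arm can. A call with a gripper value outside its range is refused whole. The fingers move at their own pace and stop on an object; the grip force is fixed at half the most. Time passes only in rows, so rows that repeat a pose let the fingers close. It gives the time, the measured TCP pose, the force and the opening at its end, in the units of the state.
- bot.observe(): the state, without advancing time (a new reading comes with each control period).
- bot.snapshot(name): name is "side" or "top"; returns the picture (480x640x3 uint8, blue, green, red); there is no depth.
- bot.calibration(name): a dict with "fovy" (degrees; the focal length in pixels is half the picture's height over the tangent of half this angle, whatever the lens; pixels are square), "cx", "cy" (the principal point, pixels), "rvec" (rotation vector, rad) and "tvec" (3), from world to camera coordinates, as OpenCV has them. Camera axes: x right, y down, z forward; pixel columns grow to the right and rows downward; lengths in m; the calibration is good to about 2 mm. A picture is of the moment at which its call begins. calibration takes no time and is no camera call.
- bot.finish_job(): hands the job in, once; it reports no verdict.
Trained networks look in the newest picture that a camera, given by its name, has taken for a name from the list of things; names that differ only in an ending like _2 or _b are one class to them, and where a whole thing is asked for, a point or a joint stands for the part that bears it (a point fixed in the world has none). Each returns a list of dicts, best first, with "p" (0 to 1); they miss things now and then, are a little off and sometimes report something else, mostly with a low value. They report only what shows in the picture. A call takes as long as a camera call. They do not tell look-alikes from the thing itself.
- bot.outline_of(thing, camera): "mask" (480x640 bool, what is visible of it) and "rect" ([left, top, right, bottom] in pixels, round what is visible of it).
The state is a dict: "time_s": time; "qpos": joint angles; "qd": joint speeds; "joint_torque": joint torques, N m; "ee_pos": TCP position; "tcp_rot": TCP orientation; "contact_force": force on the tool from outside, world axes, zero at the start; "moment": the same for the moment, N m; "finger_gap": finger opening in m.
Only numpy, scipy, OpenCV 4.12 (cv2) and the standard library are available. Lean on these libraries where they do the work, as an engineer would, in place of code of your own. Each camera call takes 0.05 s, during which the arm holds its last target.

TASK

The softness tester has been checked, so put its steel calibration masses away: slide every mass standing on the bench, knob up, into a free well of its own width in the storage case until it rests on the well's floor, lowering it rather than dropping it. When all are in, set the blue hood over the case and press it down on its stiff rubber seal until it is fully home and level. Do not tip over the beaker or the bottle.

Things in the scene. Friction and masses are not known exactly. Their poses are not given: they have to be found in the camera images.
- case: storage case, a plain aluminium block 180 x 120 mm, 75 mm high, with six round upright wells in its top in two rows of three; fixed to the bench. A black ledge 12 mm wide runs round it, its top 54 mm above the bench. Origin: centre of the underside at bench level; x along the long side (the rows run along x), y along the short side towards the wide wells, z up
- seal (a joint): black rubber friction seal lying round the block over the ledge; the hood's rim rests on it. 0 = fully up (its top 66 mm above the bench), 0.008 m = pressed fully home (top 58 mm above the bench). It is stiff (about 11 N, more than the hood's own weight of about 4.4 N) and stays where it is pushed
- hood: blue metal hood (the case's lid), a box open below: 193 x 133 mm outside, 185 x 125 mm inside, top 59 mm above its rim; on its top a central bar handle 70 mm long (x), 16 mm wide (y), 30 mm tall. 0.45 kg. Origin: centre of its lower rim; x along the long side, z up. On the case the origin is 66 mm above the case's with the seal up, 58 mm when home; either way round
- wide_well0 (a point): centre of the mouth (at the block's top, 75 mm above the bench) of one wide well: bore 43.6 mm, 62 mm deep, for a wide mass; its floor is 13 mm above the bench. The three are 56 mm apart
- wide_well1 (a point): centre of the mouth (at the block's top, 75 mm above the bench) of one wide well: bore 43.6 mm, 62 mm deep, for a wide mass; its floor is 13 mm above the bench. The three are 56 mm apart
- wide_well2 (a point): centre of the mouth (at the block's top, 75 mm above the bench) of one wide well: bore 43.6 mm, 62 mm deep, for a wide mass; its floor is 13 mm above the bench. The three are 56 mm apart
- narrow_well0 (a point): centre of the mouth (at the block's top) of one narrow well: bore 31.6 mm, 62 mm deep, for a narrow mass; its floor is 13 mm above the bench. The three are 56 mm apart; the row lies 58 mm from the wide row
- narrow_well1 (a point): centre of the mouth (at the block's top) of one narrow well: bore 31.6 mm, 62 mm deep, for a narrow mass; its floor is 13 mm above the bench. The three are 56 mm apart; the row lies 58 mm from the wide row
- narrow_well2 (a point): centre of the mouth (at the block's top) of one narrow well: bore 31.6 mm, 62 mm deep, for a narrow mass; its floor is 13 mm above the bench. The three are 56 mm apart; the row lies 58 mm from the wide row
- wide_mass0: wide steel calibration mass standing on the bench, if present: a cylinder 42 mm in diameter and 62 mm tall, above it a thin neck and a round grip knob 18 mm in diameter from 66 to 92 mm above its underside; about 0.6 kg. Origin: centre of the underside, z up along its axis
- wide_mass1: wide steel calibration mass standing on the bench, if present: a cylinder 42 mm in diameter and 62 mm tall, above it a thin neck and a round grip knob 18 mm in diameter from 66 to 92 mm above its underside; about 0.6 kg. Origin: centre of the underside, z up along its axis
- wide_mass2: wide steel calibration mass standing on the bench, if present: a cylinder 42 mm in diameter and 62 mm tall, above it a thin neck and a round grip knob 18 mm in diameter from 66 to 92 mm above its underside; about 0.6 kg. Origin: centre of the underside, z up along its axis
- narrow_mass0: narrow steel calibration mass standing on the bench, if present: a cylinder 30 mm in diameter and 62 mm tall, above it a thin neck and a round grip knob 18 mm in diameter from 66 to 92 mm above its underside; about 0.32 kg. Origin: centre of the underside, z up along its axis
- narrow_mass1: narrow steel calibration mass standing on the bench, if present: a cylinder 30 mm in diameter and 62 mm tall, above it a thin neck and a round grip knob 18 mm in diameter from 66 to 92 mm above its underside; about 0.32 kg. Origin: centre of the underside, z up along its axis
- beaker: bystander: clear glass beaker 70 mm wide, 95 mm tall; origin at its underside
- cleaner: bystander: white bottle 60 mm wide, 150 mm tall; origin at its underside
There are look-alikes about, which are no part of the job. Leave any red look-alike of the narrow_mass1 alone.

How it is judged:
By the outcome, as a careful person would: the job done as asked, in the order asked, and still so for the second after the job is handed in, with the robot touching nothing.
Of wide_mass0, wide_mass1, wide_mass2, narrow_mass0, narrow_mass1 only 3 to 5 are there at a start; the rules pass over those that are not, and their reading is None.
At some moment in a run one of hood may be knocked a few centimetres aside while the robot is not near it.
It also fails if it takes over 210 s, if anything falls off the work surface, if the arm or the gripper's body presses on something with over 40 N, if the wrist force passes 120 N, or if a joint passes its speed limit or range.

## Working session

There is one attempt and no reset: what is moved stays moved. The work goes in short steps, Python scripts to look and compute and a shell command to move; the robot and the scene stay as the last step left them, time stands still between calls to the robot, and variables do not carry over. Pictures are saved under pics/ and viewed, and the job is handed in when it is done.

```bash
ls; mkdir -p pics
python3 - <<'E'
from rig import bot
import cv2
s=bot.observe(); print({k:s[k] for k in s})
for c in ("side","top"):
    im=bot.snapshot(c); cv2.imwrite(f"pics/{c}0.png",im); print(c,bot.calibration(c))
E
```

```text
pics
{'time_s': 0.0, 'qpos': array([ 1.08500046e+00,  3.20290918e-01,  1.56568214e+00,  7.02363832e-06,
        1.25740487e+00, -1.99715040e-02]), 'qd': array([ 0.00067008, -0.00121795, -0.00026921, -0.00039548, -0.00086984,
       -0.00047879]), 'joint_torque': array([-1.22518661e-03, -4.12462234e+01, -2.31977892e+01,  7.24491267e-02,
        4.58446483e-02, -1.56133683e-04]), 'ee_pos': array([0.25801002, 0.51329005, 0.21311965]), 'tcp_rot': array([-3.13980787e+00, -4.23285206e-05,  2.67576608e+00]), 'contact_force': array([ 0.20853388,  0.10106355, -0.00807955]), 'moment': array([-0.02402341,  0.03968804,  0.02457337]), 'finger_gap': 0.09109073151391602}
side {'fovy': 53.11396122830218, 'cx': 312.6949537888161, 'cy': 238.14703688042158, 'rvec': array([ 0.39893174, -2.84398319,  0.97124017]), 'tvec': array([0.54796419, 0.17308548, 0.97743858])}
top {'fovy': 52.60249389780691, 'cx': 314.0983415589038, 'cy': 235.17888969590396, 'rvec': array([ 2.1559361 , -2.19415571,  0.13399055]), 'tvec': array([-0.02134726,  0.59960632,  1.03671519])}
```

View pics/side0.png

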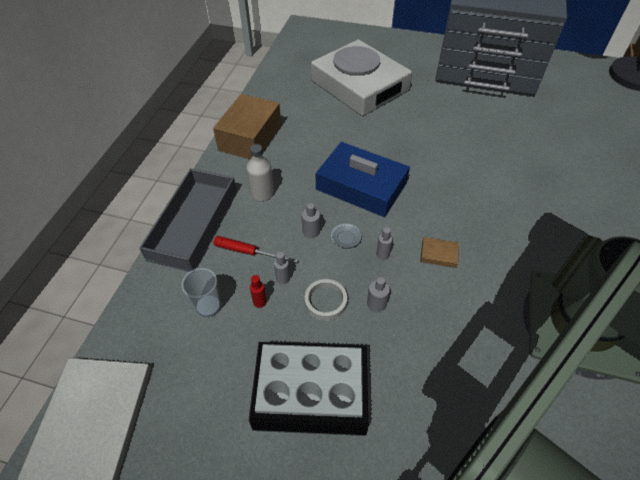

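View pics/top0.png

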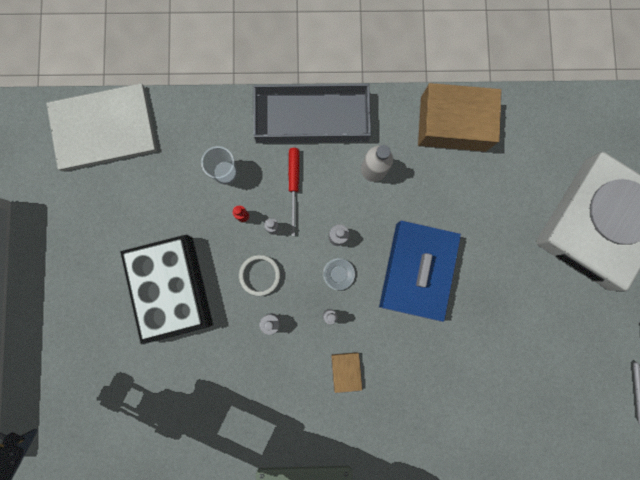

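The side view shows four grey masses: wide (311,220), wide (378,294), narrow (385,243), narrow (282,268). There is also a red look-alike at (258,292), the case at (310,387), the hood at (362,178), the beaker at (202,292) and the bottle at (260,175). The top view shows them at wide (339,234), wide (269,324), narrow (330,317), narrow (270,226) and red (241,213). Next I'll run the networks and measure.

```bash
cat > h.py <<'E'
import numpy as np, cv2
from rig import bot
def cam(n):
    c=bot.calibration(n); f=240/np.tan(np.radians(c['fovy'])/2)
    K=np.array([[f,0,c['cx']],[0,f,c['cy']],[0,0,1]]); R=cv2.Rodrigues(np.array(c['rvec']))[0]; t=np.array(c['tvec'])
    return K,R,t
def proj(n,P):
    K,R,t=cam(n); P=np.atleast_2d(P)
    q=(P@R.T+t)@K.T; return q[:,:2]/q[:,2:]
def onz(n,uv,z):
    K,R,t=cam(n); d=R.T@np.linalg.inv(K)@np.array([uv[0],uv[1],1.]); C=-R.T@t
    return C+d*(z-C[2])/d[2]
def tri(uv1,uv2,n1='side',n2='top'):
    A=[]
    for n,uv in((n1,uv1),(n2,uv2)):
        K,R,t=cam(n); P=K@np.c_[R,t]
        A+= [uv[0]*P[2]-P[0],uv[1]*P[2]-P[1]]
    X=np.linalg.svd(np.array(A))[2][-1]; return X[:3]/X[3]
E
python3 - <<'E'
from h import *
import pickle
out={}
for c in("side","top"):
    im=bot.snapshot(c)
    for t in("wide_mass0","narrow_mass0","hood","case","beaker","cleaner"):
        r=bot.outline_of(t,c); out[c,t]=r
        print(c,t,[(round(float(d['p']),2),list(map(int,d['rect'])),int(d['mask'].sum())) for d in r])
pickle.dump(out,open('det0.pkl','wb'))
s=cv2.imread('pics/side0.png'); t=cv2.imread('pics/top0.png')
cv2.imwrite('pics/crop_s.png',cv2.resize(s[190:440,180:420],None,fx=2.4,fy=2.4,interpolation=cv2.INTER_CUBIC))
cv2.imwrite('pics/crop_t.png',cv2.resize(t[190:350,110:360],None,fx=3.2,fy=3.2,interpolation=cv2.INTER_CUBIC))
E
```

```text
side wide_mass0 [(0.84, [365, 276, 388, 313], 602), (0.72, [303, 206, 321, 238], 514)]
side narrow_mass0 [(0.92, [274, 251, 289, 284], 361), (0.85, [376, 229, 392, 257], 379), (0.75, [250, 278, 266, 309], 370), (0.65, [247, 147, 271, 203], 1140)]
side hood [(0.64, [320, 141, 407, 218], 4405)]
side case [(0.81, [247, 341, 370, 438], 10308), (0.41, [315, 141, 408, 218], 4466)]
side beaker [(0.65, [179, 266, 219, 317], 1521)]
side cleaner [(0.66, [248, 147, 272, 201], 1081), (0.52, [249, 342, 369, 436], 10116)]
top wide_mass0 [(0.85, [329, 226, 349, 243], 355), (0.52, [261, 316, 284, 334], 348)]
top narrow_mass0 [(0.64, [231, 201, 251, 223], 218), (0.56, [325, 308, 340, 326], 187), (0.51, [263, 218, 278, 231], 180)]
top hood [(0.7, [384, 221, 460, 320], 5934)]
top case [(0.82, [118, 236, 212, 345], 6952)]
top beaker [(0.68, [122, 235, 212, 342], 7070), (0.65, [203, 143, 235, 184], 1020)]
top cleaner [(0.88, [364, 144, 394, 181], 884), (0.24, [324, 308, 339, 322], 164)]
```

View pics/crop_s.png

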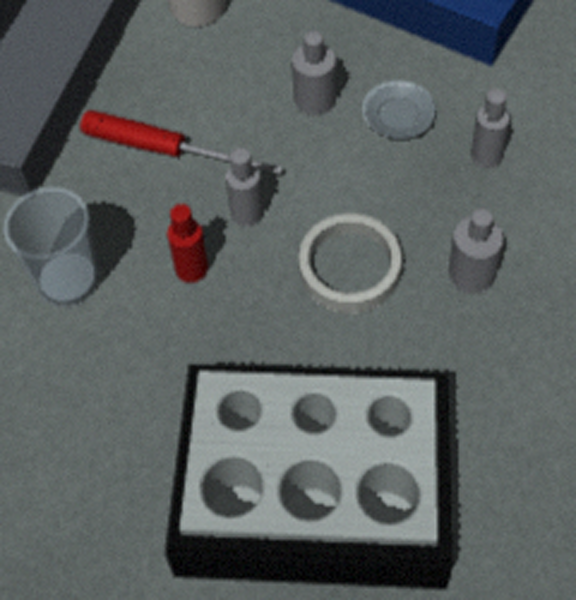

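View pics/crop_t.png

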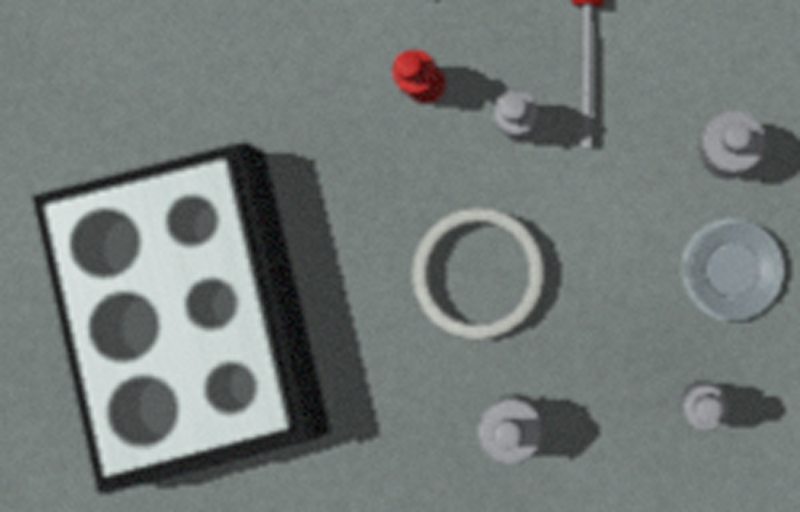

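All six wells are empty, so four masses are candidates. Two are wide, at side (378,294) and (311,220). Two are narrow, at side (385,243) and (282,268). The red one at side (258,292) / top (241,213) is the look-alike to leave alone. Next I'll measure the wells, case and masses precisely.

```bash
cat >> h.py <<'E'
def avg(n,k=4):
    return np.mean([bot.snapshot(n).astype(float) for _ in range(k)],0)
BOX={'side':(245,335,380,440),'top':(115,230,215,345)}
def wells(n,im,draw=None):
    x0,y0,x1,y1=BOX[n]; S=6
    g=im[y0:y1,x0:x1].mean(2).astype(np.float32)
    G=cv2.resize(g,None,fx=S,fy=S,interpolation=cv2.INTER_CUBIC)
    hi=np.percentile(G,90)
    res=[]
    th=(G<0.68*hi).astype(np.uint8)
    cs,_=cv2.findContours(th,cv2.RETR_CCOMP,cv2.CHAIN_APPROX_NONE)
    for c in cs:
        a=cv2.contourArea(c)/S/S
        if 60<a<900:
            h=cv2.convexHull(c); 
            e=cv2.fitEllipse(h); u=(np.array(e[0])+.5)/S-.5+[x0,y0]
            res.append((u,np.array(e[1])/S,a))
    return res
E
python3 - <<'E'
from h import *
for n in("side","top"):
    im=avg(n); np.save(f'{n}_a.npy',im)
    for r in wells(n,im): print(n,r[0].round(2),r[1].round(2),round(r[2]),onz(n,r[0],.075).round(4))
E
```

```text
side [341.18 395.64] [24.38 26.29] 352 [0.4294 0.3055 0.075 ]
side [308.26 394.37] [24.34 25.37] 323 [0.4841 0.3189 0.075 ]
side [275.94 392.91] [24.36 25.91] 413 [0.5382 0.3317 0.075 ]
side [341.57 363.32] [15.93 18.1 ] 172 [0.443 0.249 0.075]
side [310.17 362.1 ] [16.17 17.83] 214 [0.4975 0.2621 0.075 ]
side [279.04 360.92] [16.13 17.88] 220 [0.5518 0.2752 0.075 ]
top [154.15 317.98] [21.58 22.35] 373 [0.4283 0.3021 0.075 ]
top [181.6  310.78] [15.76 16.15] 196 [0.4419 0.2458 0.075 ]
top [148.23 291.62] [21.31 22.13] 365 [0.4826 0.3152 0.075 ]
top [175.55 284.5 ] [15.76 16.13] 196 [0.4963 0.2589 0.075 ]
top [142.34 265.5 ] [21.16 21.87] 358 [0.537  0.3283 0.075 ]
top [169.51 258.46] [15.63 16.04] 193 [0.5507 0.2721 0.075 ]
```

Run:
```python
from h import *
for n,b in(("side",(240,190,420,320)),("top",(225,195,355,340))):
    im=np.load(f'{n}_a.npy'); x0,y0,x1,y1=b
    f=(im[...,2]-im[...,1])/(im.mean(2)+5)*100
    c=f[y0:y1,x0:x1]; print(n,np.percentile(c,[5,50,95,99]))
    v=np.clip((c+15)*8,0,255).astype(np.uint8)
    cv2.imwrite(f'pics/feat_{n}.png',cv2.resize(v,None,fx=4,fy=4,interpolation=cv2.INTER_NEAREST))
```

```text
side [-14.49392239  -7.01047542  -0.38310513 171.93023698]
top [-7.28744939 -6.04921993 -1.25523013 70.4949836 ]
```

View pics/feat_side.png

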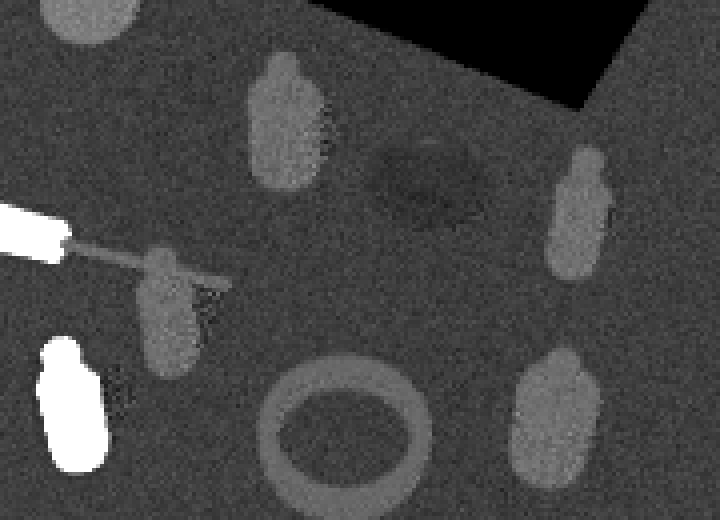

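View pics/feat_top.png

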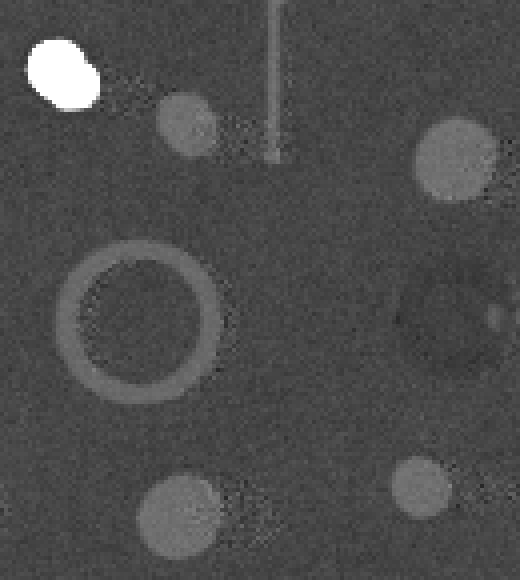

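```bash
cat >> h.py <<'E'
from scipy.optimize import minimize
_a=np.linspace(0,2*np.pi,48,endpoint=False)
def circ(x,y,z,r): return np.c_[x+r*np.cos(_a),y+r*np.sin(_a),np.full(48,z)]
def sil(n,x,y,z,r,box,S=8,knob=True):
    x0,y0,x1,y1=box; m=np.zeros(((y1-y0)*S,(x1-x0)*S),np.uint8)
    parts=[(0,.062,r)]+([(.062,.066,.006),(.066,.092,.009)] if knob else [])
    for a,b,rr in parts:
        p=proj(n,np.r_[circ(x,y,z+a,rr),circ(x,y,z+b,rr)])
        p=(p-[x0,y0]+.5)*S-.5
        cv2.fillConvexPoly(m,np.round(cv2.convexHull((p*16).astype(np.float32))).astype(np.int32),255,shift=4)
    return cv2.resize(m,(x1-x0,y1-y0),interpolation=cv2.INTER_AREA)/255.
def feat(im): return (im[...,2]-im[...,1])/(im.mean(2)+5)*100
def fitmass(n,im,x,y,r,z=0.,fg=0.5,bg=-6.5,knob=True,mask=None):
    p=proj(n,np.r_[circ(x,y,z,r),circ(x,y,z+.092,r)])
    x0,y0=np.floor(p.min(0)-7).astype(int); x1,y1=np.ceil(p.max(0)+7).astype(int)
    x0=max(x0,0);y0=max(y0,0);x1=min(x1,640);y1=min(y1,480); box=(x0,y0,x1,y1)
    T=np.clip((feat(im)[y0:y1,x0:x1]-bg)/(fg-bg),0,1)
    W=np.ones_like(T) if mask is None else mask[y0:y1,x0:x1]
    f=lambda q:float((W*(sil(n,q[0],q[1],z,r,box,knob=knob)-T)**2).sum())
    o=minimize(f,[x,y],method='Nelder-Mead',options=dict(initial_simplex=[[x,y],[x+.004,y],[x,y+.004]],xatol=5e-5,fatol=1e-3))
    return o.x,o.fun,T.sum()
E
python3 - <<'E'
from h import *
ims={n:np.load(f'{n}_a.npy') for n in('side','top')}
M=dict(wA=((378,303),(269,324),.021),wB=((311,230),(339,234),.021),nA=((385,250),(330,317),.015),nB=((282,275),(270,226),.015),red=((258,300),(241,213),.015))
for k,(s,t,r) in M.items():
    for n,u in(('side',s),('top',t)):
        g=onz(n,u,.03); im=ims[n]
        x,f,_=fitmass(n,im,g[0],g[1],r,fg=0.5 if k!='red' else 80)
        print(k,n,x.round(4),round(f,1))
E
python3 - <<'E'
from h import *
import pickle
d=pickle.load(open('det0.pkl','rb'))
S={'wA':(377,280),'wB':(311,210),'nA':(386,233),'nB':(280,256)}
ws=wells('side',np.load('side_a.npy'));wt=wells('top',np.load('top_a.npy'))
for a,b in zip([0,1,2,3,4,5],[0,2,4,1,3,5]): print(tri(ws[a][0],wt[b][0]).round(4))
E
```

```text
wA side [0.4107 0.0675] 74.2
wA top [0.4094 0.067 ] 43.4
wB side [ 0.5997 -0.0836] 68.9
wB top [ 0.5988 -0.0849] 43.2
nA side [ 0.4237 -0.0611] 46.6
nA top [ 0.4226 -0.062 ] 24.6
nB side [0.6222 0.0612] 95.3
nB top [0.6215 0.0615] 31.5
red side [0.6508 0.1305] 5.8
red top [0.65   0.1294] 6.0
[0.4289 0.3037 0.0703]
[0.4836 0.317  0.0701]
[0.5381 0.3301 0.0704]
[0.4425 0.2471 0.0709]
[0.4972 0.2602 0.0708]
[0.5518 0.2735 0.0709]
```

```bash
cat >> h.py <<'E'
YAW=np.arctan2(-np.sin(0.2367),np.cos(0.2367)) # placeholder
YC=0.2367+np.pi/2
from scipy.spatial.transform import Rotation as Ro
def plan(x,y,z,yaw):
    s=bot.observe(); R=Ro.from_euler('xyz',s['tcp_rot']).as_matrix()
    d=R.T@(np.array([x,y,z])-s['ee_pos'])*100
    dy=np.degrees((s['tcp_rot'][2]-yaw+np.pi)%(2*np.pi)-np.pi)
    print('shift cm',d.round(2),'turn',dy.round(1),'pose',s['ee_pos'].round(4),s['tcp_rot'].round(4),'F',s['contact_force'].round(1),'gap',round(float(s['finger_gap']),4),'t',round(float(s['time_s']),2))
E
python3 -c "
from h import *
for r in (wells('top',np.load('top_a.npy')),wells('side',np.load('side_a.npy'))):
    p=sorted([onz('top',x[0],.075) for x in r],key=lambda v:v[0]) 
plan(.410,.067,.213,YC)
plan(.410,.067,.12,YC)
"
```

```text
shift cm [-33.62 -33.1    0.1 ] turn 49.7 pose [0.2583 0.5137 0.214 ] [ 3.1415 -0.      2.6758] F [ 0.2 -0.  -0.1] gap 0.0914 t 1.2
shift cm [-33.62 -33.1    9.4 ] turn 49.7 pose [0.2583 0.5137 0.214 ] [ 3.1415 -0.      2.6758] F [ 0.2 -0.  -0.1] gap 0.0914 t 1.2
```

```bash
python3 -m handwheel '[[-33.6,-33.1,0,49.7,0.5],[-33.6,-33.1,0,49.7,0.5],[-33.6,-33.1,0,49.7,0.5],[-33.6,-33.1,0,49.7,0.5],[-33.6,-33.1,0,49.7,0.5],[-33.6,-33.1,0,49.7,0.5],[-33.6,-33.1,0,49.7,0.5],[-33.6,-33.1,0,49.7,0.5],[-33.6,-33.1,0,49.7,0.5],[-33.6,-33.1,0,49.7,0.5]]'
python3 - <<'E'
from h import *
plan(.410,.067,.12,YC)
im=bot.snapshot('side');cv2.imwrite('pics/s1.png',im)
E
```

```text
time_s: 2.45
ee_pos: [0.4096, 0.0675, 0.2139]
tcp_rot: [-3.142, -0.001, 1.808]
contact_force: [-0.2, 0.2, 0.9]
finger_gap: 0.0453
shift cm [-0.07  0.03  9.39] turn 0.0 pose [0.4096 0.0675 0.2139] [-3.1416e+00 -6.0000e-04  1.8081e+00] F [-0.2  0.2  0.9] gap 0.0453 t 2.45
```

View pics/s1.png

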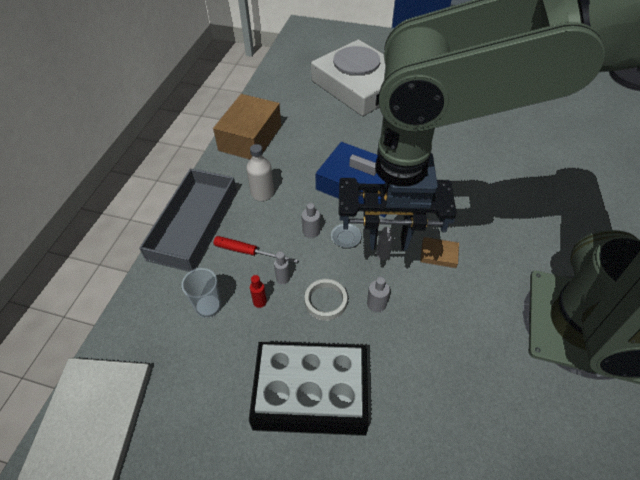

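The fingers, half open, are above the wide mass at side (378,294). Going down to it now.

```bash
python3 -m handwheel '[[0,0,5,0,0.5],[0,0,10,0,0.5],[0,0,13,0,0.5],[0,0,14.7,0,0.5],[0,0,14.7,0,0.5]]'
python3 - <<'E'
from h import *
plan(.410,.067,.067,YC)
im=bot.snapshot('side');cv2.imwrite('pics/s2.png',cv2.resize(im[180:340,300:480],None,fx=4,fy=3.7))
E
```

```text
time_s: 3.12
ee_pos: [0.4086, 0.0681, 0.066]
tcp_rot: [-3.139, -0.001, 1.811]
contact_force: [-0.2, 0.3, 0.0]
finger_gap: 0.0457
shift cm [-0.14  0.11 -0.1 ] turn 0.2 pose [0.4086 0.0681 0.066 ] [-3.1386e+00 -5.0000e-04  1.8106e+00] F [-0.2  0.3  0. ] gap 0.0457 t 3.12
```

View pics/s2.png

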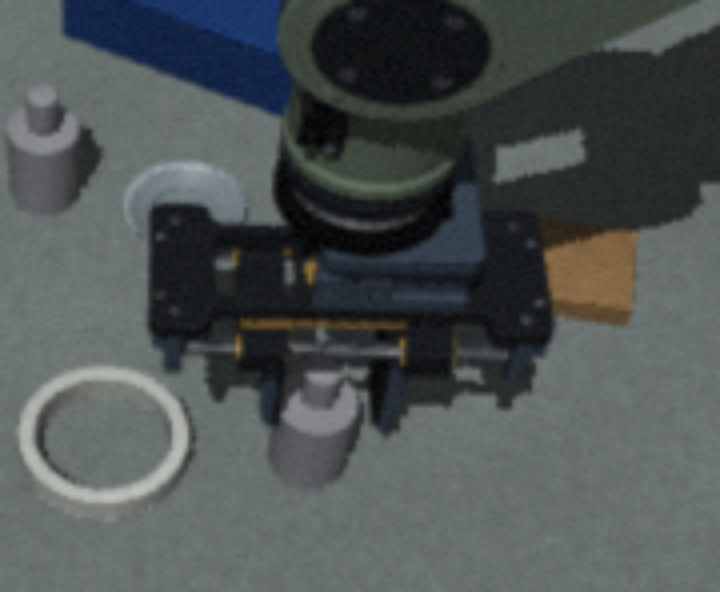

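```bash
python3 -m handwheel '[[-0.1,0.1,-0.1,0,0.5],[-0.1,0.1,-0.1,0,0.5],[-0.1,0.1,-0.1,0,0.9],[-0.1,0.1,-0.1,0,1],[-0.1,0.1,-0.1,0,1],[-0.1,0.1,-0.1,0,1],[-0.1,0.1,-0.1,0,1]]'
python3 - <<'E'
from h import *
plan(.410,.067,.067,YC)
E
```

```text
time_s: 4.05
ee_pos: [0.4112, 0.0664, 0.068]
tcp_rot: [3.141, -0.0, 1.808]
contact_force: [0.5, -0.1, 1.0]
finger_gap: 0.0172
shift cm [ 0.09 -0.1   0.1 ] turn 0.0 pose [0.4112 0.0664 0.068 ] [ 3.1412 -0.      1.8083] F [ 0.5 -0.1  1. ] gap 0.0172 t 4.05
```

```bash
python3 -m handwheel '[[0,0,-1,0,1],[0,0,-3,0,1],[0,0,-6,0,1],[0,0,-10,0,1],[0,0,-10,0,1],[0,0,-10,0,1]]'
python3 - <<'E'
from h import *
plan(.4287,.3037,.17,YC)
im=bot.snapshot('side');cv2.imwrite('pics/s3.png',cv2.resize(im[180:340,300:480],None,fx=4,fy=3.7))
E
```

```text
time_s: 4.8
ee_pos: [0.4095, 0.0662, 0.1665]
tcp_rot: [-3.138, -0.0, 1.808]
contact_force: [-0.1, -0.2, -6.8]
finger_gap: 0.0173
shift cm [22.63  7.46 -0.36] turn 0.1 pose [0.4095 0.0662 0.1665] [-3.1383e+00 -4.0000e-04  1.8084e+00] F [-0.1 -0.2 -6.8] gap 0.0173 t 4.8
```

View pics/s3.png

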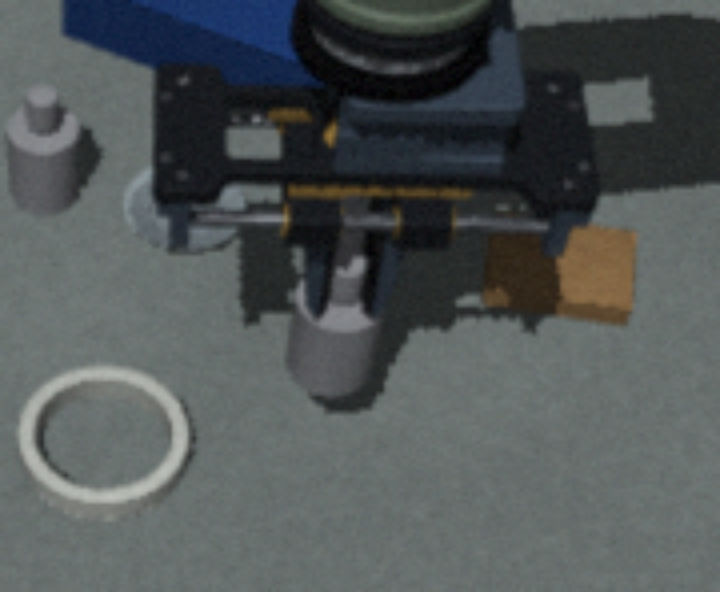

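The mass is held and hangs upright between the fingers. Moving it over the wide well at side (341,396).

```bash
python3 -m handwheel '[[6,2,-0.3,0,1],[12,4,-0.3,0,1],[17,5.6,-0.3,0,1],[21,6.9,-0.3,0,1],[22.6,7.4,-0.3,0,1],[22.6,7.4,-0.3,0,1],[22.6,7.4,-0.3,0,1],[22.6,7.4,-0.3,0,1]]'
python3 - <<'E'
from h import *
plan(.4287,.3037,.17,YC)
for n in('side','top'):
    im=avg(n,4); np.save(f'{n}_b.npy',im)
    cv2.imwrite(f'pics/{n}4.png',im)
plan(.4287,.3037,.17,YC)
E
```

```text
time_s: 5.85
ee_pos: [0.4296, 0.3021, 0.1708]
tcp_rot: [-3.141, 0.001, 1.807]
contact_force: [0.2, -0.1, -5.3]
finger_gap: 0.0172
shift cm [ 0.18 -0.05  0.08] turn -0.0 pose [0.4296 0.3021 0.1708] [-3.1409e+00  6.0000e-04  1.8069e+00] F [ 0.2 -0.1 -5.3] gap 0.0172 t 5.85
shift cm [ 0.06 -0.09  0.11] turn 0.0 pose [0.4298 0.3033 0.1711] [ 3.1414e+00 -1.0000e-04  1.8082e+00] F [ 0.4 -0.1 -6.5] gap 0.0171 t 6.25[ WARN:0@5.547] global loadsave.cpp:1063 imwrite_ Unsupported depth image for selected encoder is fallbacked to CV_8U.
```

View pics/side4.png

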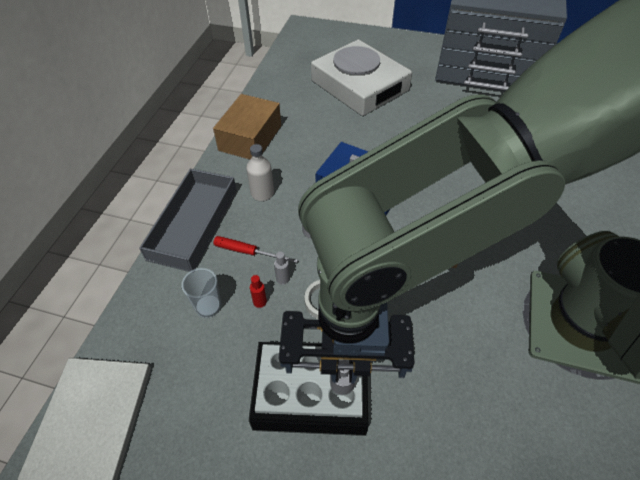

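View pics/top4.png

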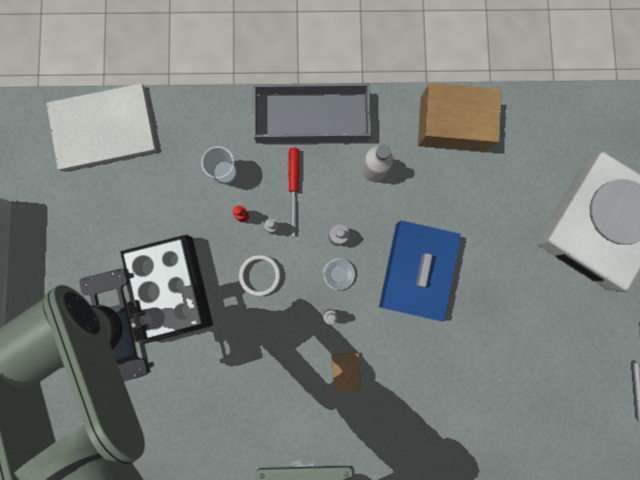

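Run:
```python
from h import *
im=np.load('side_b.npy')
b=(320,355,380,425); x0,y0,x1,y1=b
c=cv2.resize(np.clip(im[y0:y1,x0:x1],0,255).astype(np.uint8),None,fx=8,fy=8,interpolation=cv2.INTER_NEAREST)
f=np.clip((feat(im)[y0:y1,x0:x1]+15)*8,0,255).astype(np.uint8)
f=cv2.cvtColor(cv2.resize(f,None,fx=8,fy=8,interpolation=cv2.INTER_NEAREST),cv2.COLOR_GRAY2BGR)
o=np.hstack([c,f])[:,:]
cv2.imwrite('pics/z5.png',cv2.resize(o,(800,int(800*o.shape[0]/o.shape[1]))))
print(proj('side',[[.4298,.3033,.104],[.4298,.3033,.166],[.4287,.3037,.075]]))
```

```text
[[341.7532743  388.10877327]
 [342.89991307 373.52170545]
 [341.83071869 394.7324724 ]]
```

View pics/z5.png

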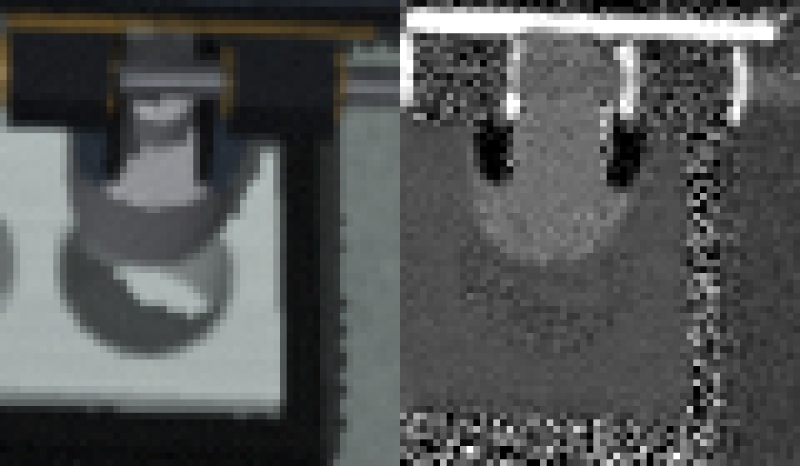

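```bash
cat >> h.py <<'E'
def heldfit(im,z,r,x,y,rowmin,fg=0.5,bg=-6.,n='side'):
    W=np.zeros(im.shape[:2]); W[rowmin:]=1
    # exclude noisy dark pixels
    W[im.mean(2)<45]=0
    return fitmass(n,im,x,y,r,z=z,fg=fg,bg=bg,knob=False,mask=W)
E
python3 - <<'E'
from h import *
im=np.load('side_b.npy'); z=.1711-.068
F=feat(im); print(F[388:394,340:346].mean(),F[400:410,275:280].mean(),F[420:422,270:340].mean())
for rm in(382,384,386,388):
  for zz in (z-.002,z,z+.002):
    print(rm,zz,heldfit(im,zz,.021,.4298,.3053,rm))
E
```

```text
-1.1143980220886078 -5.4768709573182255 -4.436487612838185
382 0.1011 (array([0.43313027, 0.29140195]), np.float64(52.47439052739315), np.float64(841.9231329886907))
382 0.1031 (array([0.43297332, 0.29208544]), np.float64(52.66763523421672), np.float64(841.9231329886907))
382 0.1051 (array([0.43293633, 0.29272877]), np.float64(51.91063176413351), np.float64(835.9210122227191))
384 0.1011 (array([0.43273828, 0.29120919]), np.float64(38.11609104706102), np.float64(841.9231329886907))
384 0.1031 (array([0.43272014, 0.29204817]), np.float64(38.16587771493042), np.float64(841.9231329886907))
384 0.1051 (array([0.43266155, 0.29274408]), np.float64(37.356862744749705), np.float64(835.9210122227191))
386 0.1011 (array([0.43297858, 0.29136856]), np.float64(32.46514197852103), np.float64(841.9231329886907))
386 0.1031 (array([0.43286766, 0.29205445]), np.float64(32.53037497213998), np.float64(841.9231329886907))
386 0.1051 (array([0.43272002, 0.29280217]), np.float64(31.681671937136905), np.float64(835.9210122227191))
388 0.1011 (array([0.43312101, 0.29141744]), np.float64(26.989680713029074), np.float64(841.9231329886907))
388 0.1031 (array([0.43302332, 0.29214536]), np.float64(27.017784699998572), np.float64(841.9231329886907))
388 0.1051 (array([0.43277484, 0.29282506]), np.float64(26.17380152339109), np.float64(835.9210122227191))
```

Run:
```python
from h import *
s=bot.observe(); p=s['ee_pos']; R=Ro.from_euler('xyz',s['tcp_rot']).as_matrix(); print(p,bot.observe()['time_s'])
im=np.clip(np.load('side_b.npy'),0,255).astype(np.uint8)
b=(310,345,385,420); x0,y0,x1,y1=b;k=8
c=cv2.resize(im[y0:y1,x0:x1],None,fx=k,fy=k,interpolation=cv2.INTER_NEAREST)
def pl(P,col,closed=True):
    q=proj('side',P); q=((q-[x0,y0]+.5)*k).astype(np.int32)
    cv2.polylines(c,[q],closed,col,1)
for dy in(-.0088,-.0225,.0088,.0225):
    pl([p+R@[-.016,dy,0],p+R@[.016,dy,0]],(0,0,255),False)
for z in(0,.062): pl(circ(p[0],p[1],p[2]-.068+z,.021),(0,255,0))
for z in(0,.062): pl(circ(.4329,.2921,p[2]-.068+z,.021),(255,255,0))
pl(circ(.4294,.3055,.075,.0218),(255,0,255))
cv2.imwrite('pics/z6.png',c)
```

```text
[0.42977365 0.30329851 0.17108939] 6.25
```

View pics/z6.png

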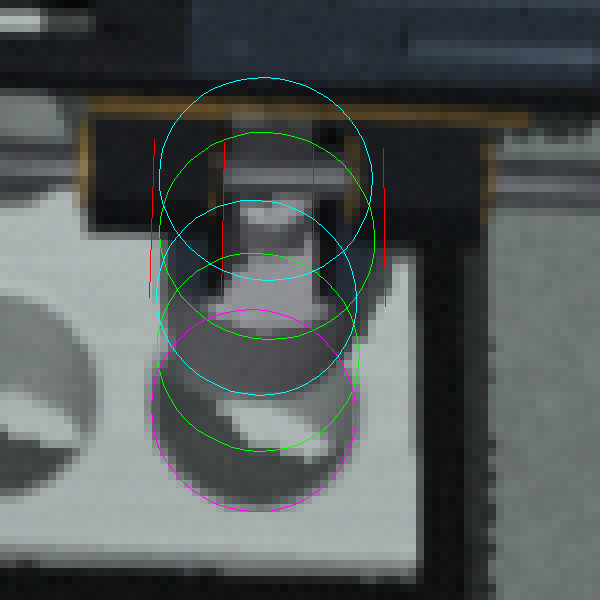

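The mass's body seems tilted about the jaw axis: it pivoted on the knob from the fast start, and its bottom edge shows at crop row 395 where an upright mass would be at 450. I'll set it on the free bench beside the case to bring it upright, then move gently.

```bash
python3 -m handwheel '[[-0.5,0,0,0,1],[-1.5,0,0,0,1],[-3,0,0,0,1],[-4.5,0,0,0,1],[-6,0,0,0,1],[-7.5,0,0,0,1],[-9,0,0,0,1],[-10.5,0,0,0,1],[-12,0,0,0,1],[-13,0,0,0,1],[-13.5,0,0,0,1],[-13.6,0,0,0,1]]'
python3 - <<'E'
from h import *
im=bot.snapshot('side')
plan(.4287,.3037,.068,YC)
cv2.imwrite('pics/s7.png',cv2.resize(im[290:410,280:420],None,fx=5,fy=5,interpolation=cv2.INTER_CUBIC))
E
```

```text
time_s: 7.75
ee_pos: [0.4618, 0.1712, 0.171]
tcp_rot: [3.142, -0.0, 1.808]
contact_force: [0.4, 0.4, -6.0]
finger_gap: 0.0172
shift cm [13.64 -0.1  10.3 ] turn 0.0 pose [0.4618 0.1713 0.171 ] [ 3.1415e+00 -3.0000e-04  1.8082e+00] F [ 0.4  0.4 -6.3] gap 0.0169 t 7.8
```

View pics/s7.png

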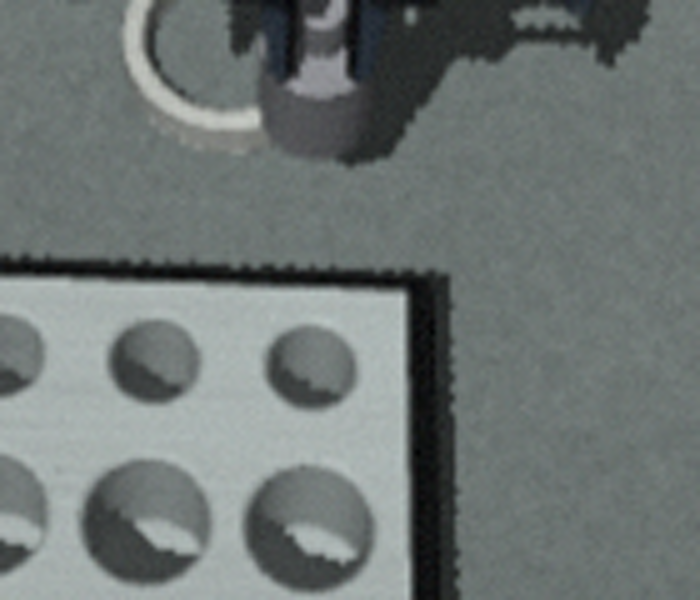

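```bash
cat >> h.py <<'E'
def tiltfit(im,p,R,r,drop=.068,n='side',rowmin_dz=-.001,fg=-.3,bg=-5.5,free=True):
    """held mass: offset along tool x (dx), along tool y (dy), tilt about tool y through grasp point; fit body silhouette below fingertips"""
    p=np.array(p); piv=p-R@[0,0,.019]
    q0=proj(n,p[None])[0]; x0,y0=int(q0[0]-28),int(q0[1]-5); x1,y1=x0+56,min(y0+50,480)
    S=8
    tip=proj(n,[p+R@[.017,s*.025,0] for s in(-1,1)])[:,1].max()
    rm=int(np.ceil(tip))+1
    T=np.clip((feat(im)[y0:y1,x0:x1]-bg)/(fg-bg),0,1)
    W=np.ones_like(T); W[:max(rm-y0,0)]=0; W[im[y0:y1,x0:x1].mean(2)<40]=0
    def model(q):
        dx,dy,th=q; m=np.zeros(((y1-y0)*S,(x1-x0)*S),np.uint8)
        Rt=Ro.from_rotvec([0,th,0]).as_matrix()
        pts=np.r_[circ(0,0,drop+.019-.062,r),circ(0,0,drop+.019,r)]@Rt.T+[dx,dy,0]
        u=proj(n,pts@R.T+piv); u=(u-[x0,y0]+.5)*S-.5
        cv2.fillConvexPoly(m,np.round(cv2.convexHull((u*16).astype(np.float32))).astype(np.int32),255,shift=4)
        return cv2.resize(m,(x1-x0,y1-y0),interpolation=cv2.INTER_AREA)/255.
    f=lambda q:float((W*(model(q)-T)**2).sum())
    best=None
    for th0 in(-.2,0,.2):
        i=np.array([0,0,th0])
        o=minimize(f,i,method='Nelder-Mead',options=dict(initial_simplex=[i,i+[.004,0,0],i+[0,.004,0],i+[0,0,.08]],xatol=1e-4,fatol=1e-3,maxiter=400))
        if best is None or o.fun<best.fun: best=o
    o0=minimize(lambda q:f([q[0],q[1],0]),[0,0],method='Nelder-Mead',options=dict(initial_simplex=[[0,0],[.006,0],[0,.006]]))
    return best.x,best.fun,o0.x,o0.fun,(x0,y0,x1,y1),rm,T,W
E
python3 - <<'E'
from h import *
s=bot.observe(); p=s['ee_pos']; R=Ro.from_euler('xyz',s['tcp_rot']).as_matrix()
im=avg('side',3); np.save('side_c.npy',im)
r=tiltfit(im,p,R,.021); print(r[:6])
r=tiltfit(np.load('side_b.npy'),[.4298,.3033,.1711],R,.021); print(r[:6])
E
```

```text
(array([-0.00454106,  0.00016691, -0.07214219]), np.float64(99.87702286171645), array([-0.00994924,  0.00024706]), np.float64(99.55130576885881), (315, 291, 371, 341), 307)
(array([ 6.07737714e-03,  1.89466602e-04, -2.08103525e-01]), np.float64(29.209205172537146), array([-0.01162904,  0.00019486]), np.float64(29.56859341294305), (315, 367, 371, 417), 385)
```

```bash
python3 -m handwheel '[[0,0,1,0,1],[0,0,3,0,1],[0,0,5,0,1],[0,0,7,0,1],[0,0,8.5,0,1],[0,0,9.4,0,1],[0,0,9.7,0,1],[0,0,9.9,0,1],[0,0,10.1,0,1],[0,0,10.1,0,1]]'
python3 - <<'E'
from h import *
plan(.4287,.3037,.068,YC)
im=bot.snapshot('side')
cv2.imwrite('pics/s8.png',cv2.resize(im[270:390,280:420],None,fx=5,fy=5,interpolation=cv2.INTER_CUBIC))
E
```

```text
time_s: 9.2
ee_pos: [0.4622, 0.1714, 0.0704]
tcp_rot: [3.14, -0.0, 1.808]
contact_force: [0.2, 0.1, -4.7]
finger_gap: 0.0169
shift cm [13.65 -0.14  0.24] turn 0.1 pose [0.4622 0.1714 0.0704] [ 3.1404e+00 -2.0000e-04  1.8084e+00] F [ 0.2  0.1 -4.7] gap 0.0169 t 9.2
```

View pics/s8.png

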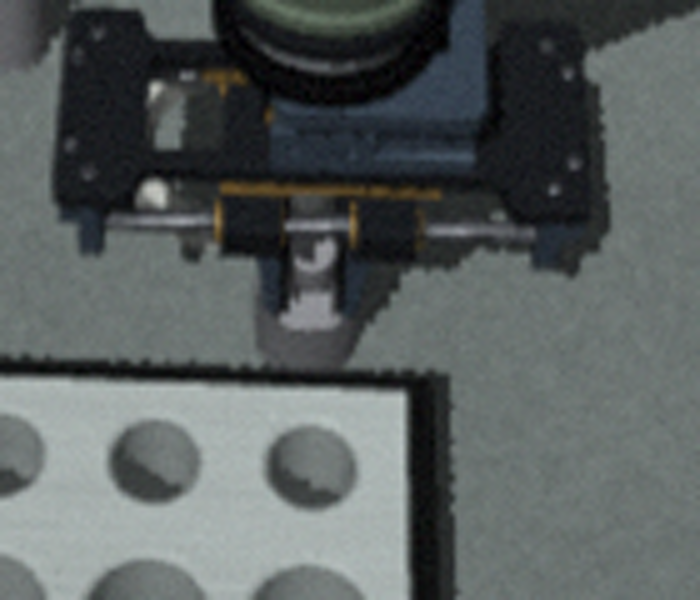

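```bash
python3 -m handwheel '[[0,0,0.1,0,1],[0,0,0.2,0,1],[0,0,0.2,0,1]]';python3 -m handwheel '[[0,0,0.1,0,1],[0,0,0.1,0,1]]'; python3 -m handwheel '[[0,0,0.1,0,1],[0,0,0.1,0,1]]'
```

```text
time_s: 9.62
ee_pos: [0.4628, 0.1714, 0.0699]
tcp_rot: [3.139, 0.0, 1.809]
contact_force: [-2.0, -1.8, 8.9]
finger_gap: 0.0172
time_s: 9.88
ee_pos: [0.4631, 0.1713, 0.0698]
tcp_rot: [3.138, 0.0, 1.809]
contact_force: [-2.3, -2.6, 14.9]
finger_gap: 0.0173
time_s: 10.12
ee_pos: [0.4635, 0.1714, 0.0697]
tcp_rot: [3.137, 0.0, 1.809]
contact_force: [-4.0, -4.2, 20.5]
finger_gap: 0.017
```

```bash
python3 -m handwheel '[[0,0,-0.3,0,1],[0,0,-0.3,0,0.7],[0,0,-0.3,0,0.5],[0,0,-0.3,0,0.5],[0,0,-0.3,0,0.5]]'
python3 - <<'E'
from h import *
plan(.4287,.3037,.068,YC)
im=avg('side',3)
cv2.imwrite('pics/s9.png',cv2.resize(im[270:390,280:420].astype(np.uint8),None,fx=5,fy=5,interpolation=cv2.INTER_CUBIC))
x,f,_=fitmass('side',im,.462,.171,.021,mask=np.where(np.arange(480)[:,None]>335,1,0)*np.ones((480,640)))
print(x,f)
E
```

```text
time_s: 10.75
ee_pos: [0.4618, 0.1713, 0.0688]
tcp_rot: [-3.141, -0.0, 1.808]
contact_force: [-0.1, -0.1, 0.2]
finger_gap: 0.0461
shift cm [13.65 -0.1   0.08] turn 0.1 pose [0.4618 0.1713 0.0688] [-3.1415e+00 -1.0000e-04  1.8084e+00] F [-0.1 -0.1  0.2] gap 0.0461 t 10.75
[0.46570824 0.16006997] 51.336579986119546
```

View pics/s9.png

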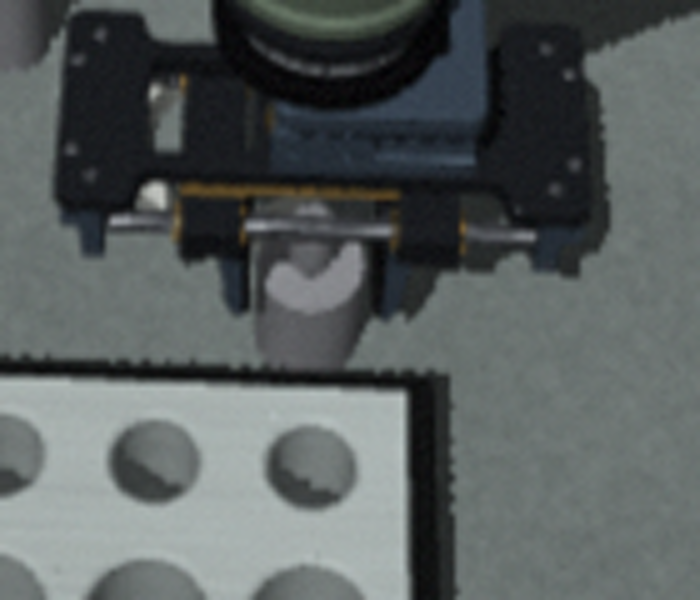

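It stands upright again, about 12 mm behind the jaw centre. I'll centre the jaws on it and regrip.

```bash
python3 -m handwheel '[[-1.2,0.1,0.2,0,0.5],[-1.2,0.1,0.2,0,0.5],[-1.2,0.1,0.2,0,0.5],[-1.2,0.1,0.2,0,0.5]]'
python3 - <<'E'
from h import *
plan(.465,.159,.067,YC)
im=avg('side',3)
cv2.imwrite('pics/s10.png',cv2.resize(im[270:390,280:420].astype(np.uint8),None,fx=5,fy=5,interpolation=cv2.INTER_CUBIC))
E
```

```text
time_s: 11.4
ee_pos: [0.4655, 0.1598, 0.067]
tcp_rot: [3.142, -0.0, 1.808]
contact_force: [0.2, 0.6, 0.5]
finger_gap: 0.0457
shift cm [-0.07 -0.07 -0.  ] turn 0.0 pose [0.4655 0.1598 0.067 ] [ 3.1416e+00 -1.0000e-04  1.8083e+00] F [0.2 0.6 0.5] gap 0.0457 t 11.4
```

View pics/s10.png

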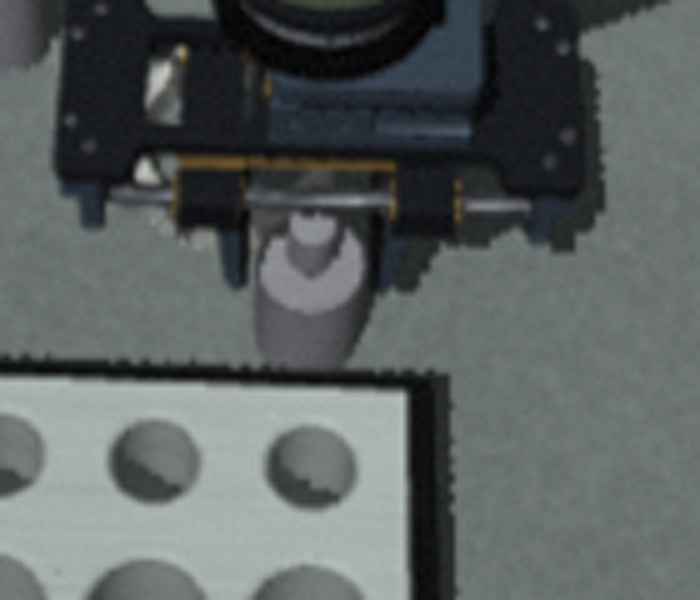

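Run:
```python
from h import *
s=bot.observe(); p=s['ee_pos']; R=Ro.from_euler('xyz',s['tcp_rot']).as_matrix()
c=cv2.imread('pics/s10.png')
def pl(P,col,closed=True):
    q=proj('side',P); q=((q-[280,270]+.5)*5).astype(np.int32); cv2.polylines(c,[q],closed,col,1)
for dy in(-.0228,.0228): pl([p+R@[-.016,dy,0],p+R@[.016,dy,0],p+R@[.016,dy,-.03]],(0,0,255),False)
for x,y,col in((p[0],p[1],(0,255,0)),):
    for z,r in((0,.021),(.062,.021),(.066,.009),(.092,.009)): pl(circ(x,y,z,r),col)
cv2.imwrite('pics/s10b.png',c)
```

```text
(no output)
```

View pics/s10b.png

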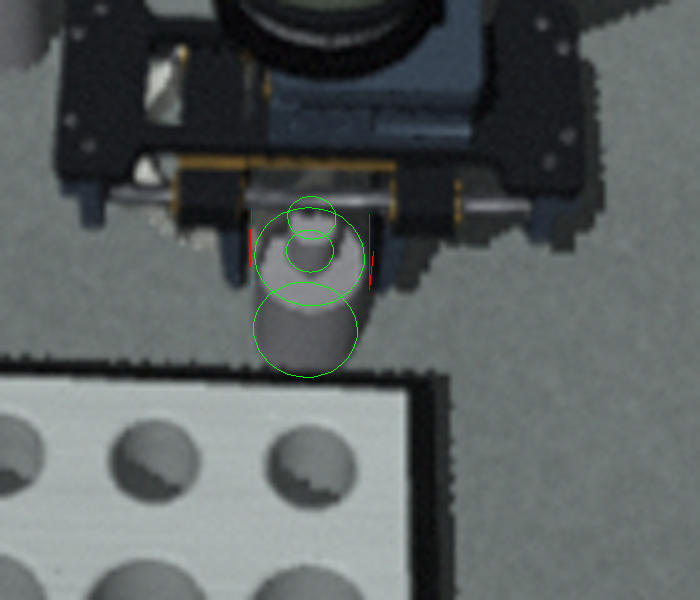

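```bash
python3 -m handwheel '[[0.15,-0.1,0,0,0.5],[0.15,-0.1,0,0,0.5],[0.15,-0.1,0,0,0.8],[0.15,-0.1,0,0,1],[0.15,-0.1,0,0,1],[0.15,-0.1,0,0,1],[0.15,-0.1,0,0,1]]'
python3 - <<'E'
from h import *
plan(.465,.159,.067,YC)
E
python3 -m handwheel '[[0,0,-0.2,0,1],[0,0,-0.7,0,1],[0,0,-1.5,0,1],[0,0,-2.5,0,1],[0,0,-3.5,0,1],[0,0,-5,0,1],[0,0,-7,0,1],[0,0,-9,0,1],[0,0,-10,0,1],[0,0,-10.3,0,1],[0,0,-10.3,0,1],[0,0,-10.3,0,1]]'
python3 - <<'E'
from h import *
plan(.4287,.3037,.17,YC)
s=bot.observe(); p=s['ee_pos']; R=Ro.from_euler('xyz',s['tcp_rot']).as_matrix()
im=avg('side',3); np.save('side_d.npy',im)
r=tiltfit(im,p,R,.021); print(r[:6])
c=cv2.resize(im[270:390,280:420].astype(np.uint8),None,fx=5,fy=5,interpolation=cv2.INTER_CUBIC)
def pl(P,col,closed=True):
    q=proj('side',P); q=((q-[280,270]+.5)*5).astype(np.int32); cv2.polylines(c,[q],closed,col,1)
for z,r in((0,.021),(.062,.021),(.066,.009),(.092,.009)): pl(circ(p[0],p[1],p[2]-.067+z,r),(0,255,0))
cv2.imwrite('pics/s11.png',c)
E
```

```text
time_s: 12.42
ee_pos: [0.4645, 0.1611, 0.067]
tcp_rot: [3.141, -0.0, 1.808]
contact_force: [0.2, 0.3, -1.1]
finger_gap: 0.0173
shift cm [-0.22  0.   -0.  ] turn 0.0 pose [0.4645 0.1611 0.067 ] [ 3.1410e+00 -1.0000e-04  1.8084e+00] F [ 0.2  0.3 -1.1] gap 0.0173 t 12.43
time_s: 13.92
ee_pos: [0.4637, 0.1609, 0.1692]
tcp_rot: [-3.14, 0.0, 1.808]
contact_force: [-0.5, 0.4, -5.4]
finger_gap: 0.017
shift cm [14.7  -0.04 -0.08] turn 0.1 pose [0.4637 0.1609 0.1692] [-3.1399e+00  1.0000e-04  1.8084e+00] F [-0.5  0.4 -5.4] gap 0.017 t 13.93
(array([ 0.00029365, -0.00029891, -0.02262492]), np.float64(107.42785818961269), array([-1.49483949e-03, -8.22261485e-05]), np.float64(107.43181721476678), (316, 287, 372, 337), 302)
```

View pics/s11.png

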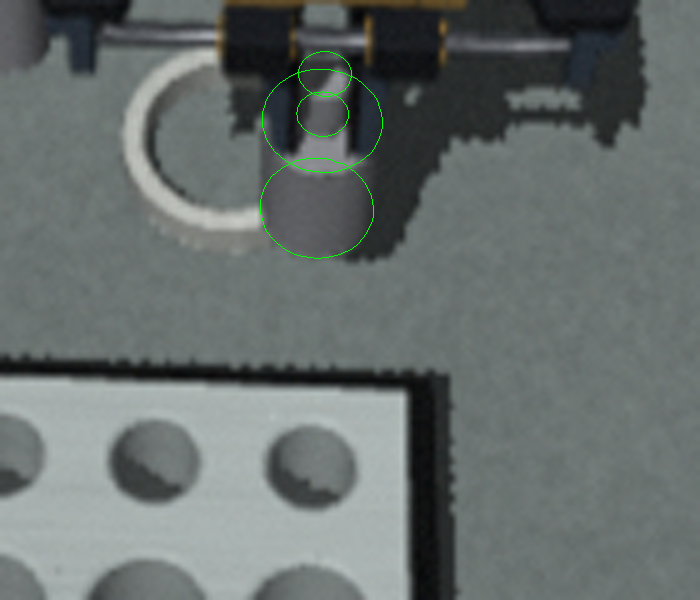

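It now hangs upright and matches the predicted outline. Carrying it gently to the well.

```bash
python3 -m handwheel '[[0.3,0,0,0,1],[0.9,0,0,0,1],[1.8,0,0,0,1],[3,0,0,0,1],[4.3,0,0,0,1],[5.6,0,0,0,1],[6.9,0,0,0,1],[8.1,0,0,0,1],[9.0,0,0,0,1],[9.6,0,0,0,1],[9.9,0,0,0,1],[10,0,0,0,1]]'; python3 -m handwheel '[[0.3,0,0,0,1],[0.9,0,0,0,1],[1.8,0,0,0,1],[2.8,0,0,0,1],[3.6,0,0,0,1],[4.2,0,0,0,1],[4.6,0,0,0,1],[4.7,0,0,0,1],[4.7,0,0,0,1],[4.7,0,0,0,1]]'
python3 - <<'E'
from h import *
plan(.4287,.3037,.17,YC)
s=bot.observe(); p=s['ee_pos']; R=Ro.from_euler('xyz',s['tcp_rot']).as_matrix()
im=avg('side',4); np.save('side_e.npy',im)
plan(.4287,.3037,.17,YC)
r=tiltfit(im,p,R,.021,drop=.067); print(r[:6])
print(wells('side',im))
c=cv2.resize(im[345:445,270:400].astype(np.uint8),None,fx=5.5,fy=5.5,interpolation=cv2.INTER_CUBIC)
def pl(P,col,closed=True):
    q=proj('side',P); q=((q-[270,345]+.5)*5.5).astype(np.int32); cv2.polylines(c,[q],closed,col,1)
for z,r in((0,.021),(.062,.021),(.066,.009),(.092,.009)): pl(circ(p[0],p[1],p[2]-.067+z,r),(0,255,0))
cv2.imwrite('pics/s12.png',c)
E
```

```text
time_s: 15.58
ee_pos: [0.4407, 0.2582, 0.1699]
tcp_rot: [3.142, 0.0, 1.808]
contact_force: [0.4, -0.2, -5.4]
finger_gap: 0.017
time_s: 16.82
ee_pos: [0.4297, 0.3037, 0.17]
tcp_rot: [-3.142, 0.0, 1.808]
contact_force: [-0.4, -0.1, -4.7]
finger_gap: 0.0172
shift cm [ 0.02 -0.1  -0.  ] turn 0.0 pose [0.4297 0.3037 0.17  ] [-3.1416e+00  1.0000e-04  1.8081e+00] F [-0.4 -0.1 -4.7] gap 0.0172 t 16.82
shift cm [ 0.01 -0.1   0.  ] turn 0.0 pose [0.4297 0.3038 0.17  ] [ 3.1415e+00 -1.0000e-04  1.8081e+00] F [ 0.3 -0.1 -6.3] gap 0.0171 t 17.02
(array([ 0.00662026,  0.00043855, -0.08604938]), np.float64(44.52034160783644), array([-0.00039519,  0.00042483]), np.float64(44.83740357116824), (314, 367, 370, 417), 386)
[(array([308.38026937, 394.32297262]), array([24.36552429, 25.32320913]), 292.7083333333333), (array([275.81431325, 392.9740092 ]), array([24.24753062, 25.46962738]), 329.36111111111114), (array([343.79455566, 382.75832621]), array([10.76369731, 17.92711894]), 109.6111111111111)]
```

View pics/s12.png

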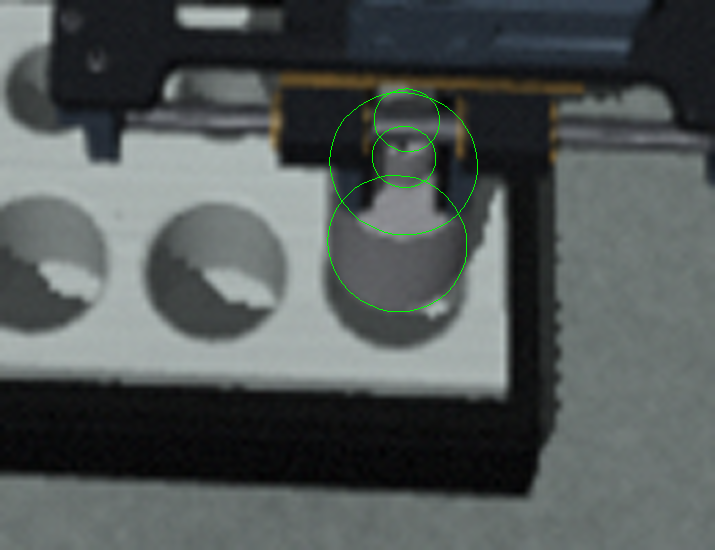

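```bash
python3 -m handwheel '[[0.1,0,0.3,0,1],[0.2,0,0.8,0,1],[0.2,0,1.5,0,1],[0.2,0,2.1,0,1],[0.2,0,2.3,0,1],[0.2,0,2.3,0,1],[0.2,0,2.3,0,1]]'
cat >> h.py <<'E'
def check(r,drop,well_side,name,k=4):
    s=bot.observe(); p=s['ee_pos']; R=Ro.from_euler('xyz',s['tcp_rot']).as_matrix()
    im=avg('side',k); p=(p+bot.observe()['ee_pos'])/2
    f=tiltfit(im,p,R,r,drop=drop); dx,dy=f[2]
    m=p+R@[dx,dy,0]; d=R.T@np.array([well_side[0]-m[0],well_side[1]-m[1],0])*100
    print('pose',p.round(4),'off',f[2].round(4),'tilt',f[0].round(4),f[1].round(1),f[3].round(1),'-> shift cm',d[:2].round(3))
    q=proj('side',[p])[0].astype(int); x0,y0=q[0]-65,q[1]-30
    c=cv2.resize(im[y0:y0+100,x0:x0+130].astype(np.uint8),None,fx=5.5,fy=5.5,interpolation=cv2.INTER_CUBIC)
    def pl(P,col):
        q=proj('side',P); q=((q-[x0,y0]+.5)*5.5).astype(np.int32); cv2.polylines(c,[q],True,col,1)
    for z in(0,.062): pl(circ(m[0],m[1],p[2]-drop+z,r),(0,255,0))
    pl(circ(well_side[0],well_side[1],.075,r+.0008),(255,0,255))
    cv2.imwrite(f'pics/{name}.png',c)
E
python3 - <<'E'
from h import *
plan(.4287,.3037,.17,YC)
check(.021,.067,(.4294,.3055),'s13')
E
```

```text
time_s: 17.9
ee_pos: [0.4293, 0.306, 0.1472]
tcp_rot: [3.141, -0.0, 1.808]
contact_force: [-0.5, 0.2, -6.1]
finger_gap: 0.0171
shift cm [-0.2  -0.11 -2.28] turn 0.0 pose [0.4293 0.306  0.1472] [ 3.1410e+00 -2.0000e-04  1.8083e+00] F [-0.5  0.2 -6.1] gap 0.0171 t 17.9
pose [0.4293 0.3059 0.1472] off [-0.0005  0.    ] tilt [ 0.0071  0.0002 -0.0937] 36.7 36.7 -> shift cm [ 0.008 -0.002]
```

View pics/s13.png

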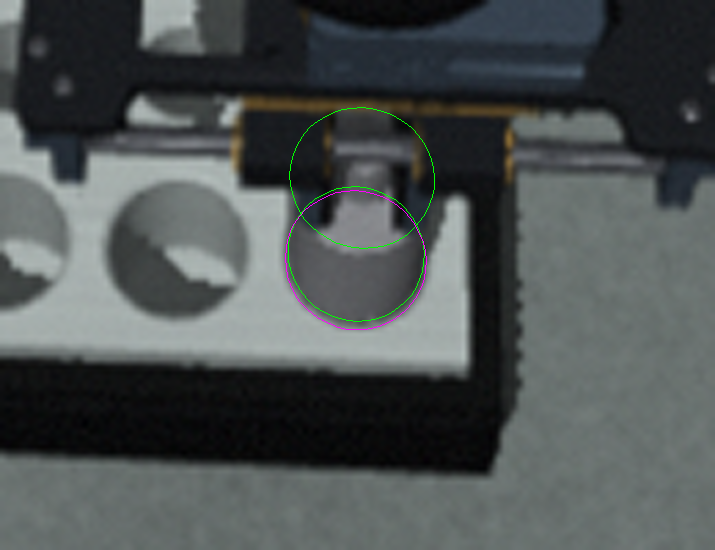

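The mass is aligned with the well to about 0.1 mm in the side view. Lowering slowly and watching the force.

```bash
python3 -m handwheel '[[0,0,0.2,0,1],[0,0,0.4,0,1],[0,0,0.5,0,1],[0,0,0.6,0,1],[0,0,0.7,0,1],[0,0,0.7,0,1]]'
```

```text
time_s: 18.85
ee_pos: [0.4294, 0.3058, 0.1418]
tcp_rot: [3.14, -0.0, 1.808]
contact_force: [-2.1, -2.9, 7.0]
finger_gap: 0.0173
```

```bash
python3 - <<'E'
from h import *
s=bot.observe(); print(s['moment'],s['contact_force'],s['ee_pos'])
check(.021,.067,(.4294,.3055),'s14')
s=bot.observe(); print(s['moment'],s['contact_force'],s['ee_pos'])
E
python3 -m handwheel '[[0,0,-0.3,0,1],[0,0,-0.3,0,1]]'
python3 - <<'E'
from h import *
s=bot.observe(); print(s['moment'],s['contact_force'],s['ee_pos'])
E
```

```text
[-0.61956216  0.60521768 -0.01349598] [-2.06638489 -2.91971985  6.9883436 ] [0.42941958 0.30579052 0.14180863]
pose [0.4294 0.3058 0.1418] off [-0.0015 -0.0004] tilt [ 0.0066 -0.0002 -0.0996] 33.8 34.0 -> shift cm [0.127 0.028]
[-5.99826585e-01  6.38059069e-01 -1.32551619e-04] [-2.28125721 -3.21893779  8.04267833] [0.42944901 0.3057762  0.1417947 ]
time_s: 19.3
ee_pos: [0.4292, 0.306, 0.1427]
tcp_rot: [3.141, -0.0, 1.808]
contact_force: [0.4, 0.3, -5.6]
finger_gap: 0.0174
[-0.07986784  0.05926664  0.02630717] [ 0.37350688  0.30231973 -5.5835701 ] [0.42920891 0.30599362 0.14269608]
```

View pics/s14.png

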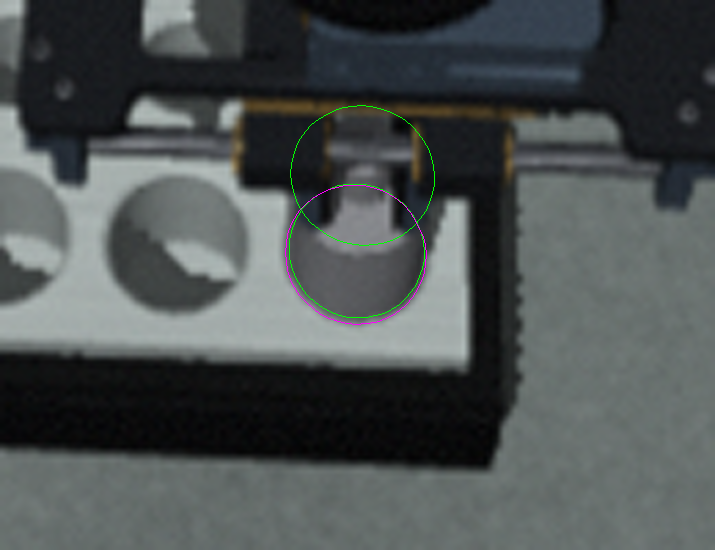

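```bash
for k in 1; do python3 -m handwheel '[[0.1,0,0,0,1],[0.1,0,0.2,0,1],[0.1,0,0.4,0,1],[0.1,0,0.4,0,1]]'; done
python3 - <<'E'
from h import *
s=bot.observe(); print(s['moment'],s['contact_force'],s['ee_pos'])
E
```

```text
time_s: 19.8
ee_pos: [0.4293, 0.3069, 0.1417]
tcp_rot: [3.139, -0.0, 1.808]
contact_force: [-3.9, -3.5, 12.1]
finger_gap: 0.0171
[-0.73959429  0.83884697  0.07338307] [-3.92086552 -3.4902735  12.09071666] [0.42933183 0.30691394 0.14170233]
```

```bash
python3 -m handwheel '[[0,0,-0.4,0,1],[-0.18,-0.03,-0.4,0,1],[-0.18,-0.03,-0.2,0,1],[-0.18,-0.03,0,0,1],[-0.18,-0.03,0,0,1]]'
python3 - <<'E'
from h import *
s=bot.observe(); print(s['moment'],s['contact_force'],s['ee_pos'])
E
```

```text
time_s: 20.42
ee_pos: [0.4297, 0.3047, 0.1416]
tcp_rot: [3.14, 0.0, 1.809]
contact_force: [-3.8, -4.6, 13.0]
finger_gap: 0.017
[-0.91139396  0.76439605  0.03264435] [-3.76389842 -4.6043511  13.01462028] [0.42965663 0.30467038 0.14158592]
```

```bash
python3 -m handwheel '[[0,0,-0.4,0,1],[0.1,0.1,-0.4,0,1],[0.1,0.1,-0.2,0,1],[0.1,0.1,0,0,1],[0.1,0.1,0,0,1]]'; python3 -m handwheel '[[0,0,-0.4,0,1],[0,-0.14,-0.4,0,1],[0,-0.14,-0.2,0,1],[0,-0.14,0,0,1],[0,-0.14,0,0,1]]'; python3 -c "
from h import *
check(.021,.067,(.4294,.3055),'s15')"
```

```text
time_s: 21.05
ee_pos: [0.4303, 0.3064, 0.1417]
tcp_rot: [3.139, -0.0, 1.809]
contact_force: [-5.0, -4.1, 14.7]
finger_gap: 0.017
time_s: 21.68
ee_pos: [0.4288, 0.3057, 0.1416]
tcp_rot: [3.14, 0.0, 1.809]
contact_force: [-3.1, -4.7, 15.6]
finger_gap: 0.0173
pose [0.4288 0.3057 0.1416] off [-0.0011  0.    ] tilt [ 0.0081  0.     -0.1108] 29.2 29.5 -> shift cm [0.084 0.051]
```

View pics/s15.png

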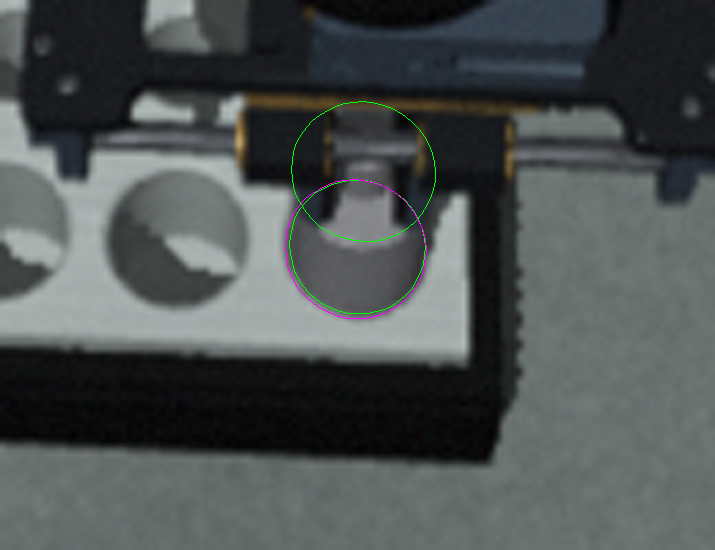

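```bash
python3 -m handwheel '[[0.03,0.07,-0.5,0,1],[0.03,0.07,-0.25,0,1],[0.03,0.07,-0.2,0,1],[0.09,0.07,-0.2,0,1],[0.07,0.11,-0.2,0,1],[0.03,0.13,-0.2,0,1],[-0.01,0.11,-0.2,0,1],[-0.03,0.07,-0.2,0,1],[-0.01,0.03,-0.2,0,1],[0.03,0.01,-0.2,0,1],[0.07,0.03,-0.2,0,1],[0.03,0.07,-0.2,0,1]]'
```

```text
time_s: 23.38
ee_pos: [0.4296, 0.3065, 0.1418]
tcp_rot: [3.14, -0.0, 1.809]
contact_force: [-1.2, -1.2, 6.6]
finger_gap: 0.0175
```

```bash
python3 -m handwheel '[[0.13,0,0,0,1],[0.11,0.07,0,0,1],[0.07,0.11,0,0,1],[0,0.13,0,0,1],[-0.07,0.11,0,0,1],[-0.11,0.07,0,0,1],[-0.13,0,0,0,1],[-0.11,-0.07,0,0,1],[-0.07,-0.11,0,0,1],[0,-0.13,0,0,1],[0.07,-0.11,0,0,1],[0.11,-0.07,0,0,1]]'
python3 - <<'E'
from h import *
im=avg('side',6); p=bot.observe()['ee_pos']; print(p)
x0,y0,x1,y1=300,360,370,415;k=11
c=cv2.resize(im[y0:y1,x0:x1].astype(np.uint8),None,fx=k,fy=k,interpolation=cv2.INTER_NEAREST)
cv2.imwrite('pics/s16.png',c)
E
```

```text
time_s: 24.88
ee_pos: [0.4293, 0.307, 0.1419]
tcp_rot: [3.139, 0.001, 1.809]
contact_force: [0.2, -3.2, 7.1]
finger_gap: 0.0172
[0.4293228  0.30697499 0.14188131]
```

View pics/s16.png

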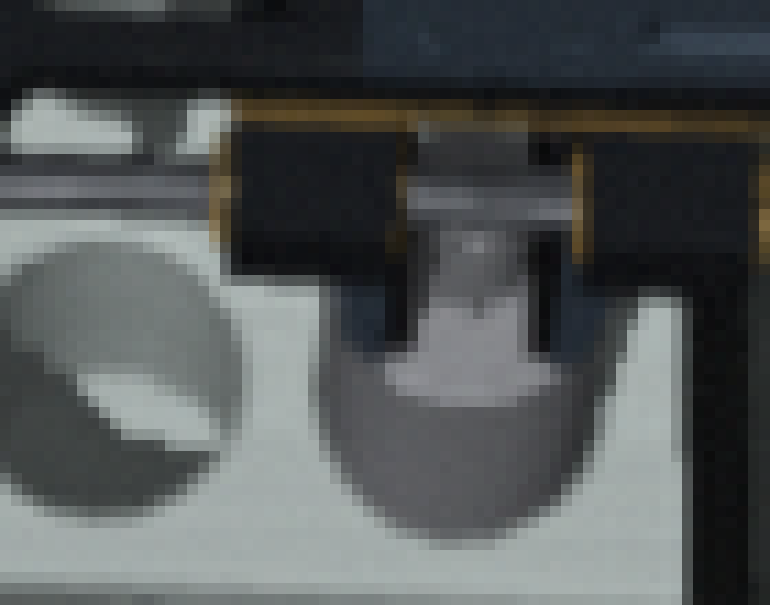

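Run:
```python
from h import *
a=np.load('side_a.npy').mean(2); b=avg('side',6); bf=feat(b); b=b.mean(2)
for c in(336,339,341,343,346):
    print(c,'well',a[402:413,c].round().astype(int),'now',b[402:413,c].round().astype(int))
for r in(392,394,396,398,400,402):
    print(r,'well L',a[r,324:334].round().astype(int),'now',b[r,324:334].round().astype(int),'R well',a[r,349:360].round().astype(int),'now',b[r,349:360].round().astype(int))
```

```text
336 well [ 61  59  58  59  83 128 154 155 153 156 156] now [ 94  92  94  95  93 105 141 168 168 171 172]
339 well [ 61  61  57  59  59  78 120 153 154 156 159] now [ 91  93  92  92  93  90 102 141 170 171 172]
341 well [ 60  60  60  60  60  66 110 151 156 155 158] now [ 90  90  90  89  90  89  99 136 167 170 173]
343 well [ 58  60  62  60  58  67 109 152 155 155 160] now [ 89  87  87  86  87  85 104 144 168 171 173]
346 well [ 66  59  59  60  64  94 134 151 155 153 155] now [ 84  82  82  79  80  95 139 167 169 170 170]
392 well L [160 158 160 158 132  90  60  60  69  78] now [173 174 175 175 146  89  75  81  75  64] R well [103 101  97  93  92 133 152 157 159 160 157] now [ 68  51  49  49  48  56  67 113 165 174 174]
394 well L [157 157 157 158 122  78  56  56  57  58] now [173 171 172 171 124  78  76  82  86  88] R well [103  98  97  90  86 104 140 153 156 156 157] now [124 102  73  60  52  54  76 157 172 172 172]
396 well L [159 158 160 158 124  79  56  54  56  56] now [174 175 175 173 128  84  77  81  86  89] R well [102 101  94  88  83 103 139 157 159 158 159] now [ 75  72  65  56  51  85 145 172 174 174 173]
398 well L [159 158 159 158 136  90  56  55  57  61] now [174 173 173 173 153  96  78  82  88  88] R well [122 102  92  87  79 104 143 158 161 159 161] now [ 75  70  60  53  56 111 158 173 176 176 176]
400 well L [153 153 152 155 154 123  84  64  61  60] now [167 168 170 169 168 127  90  83  88  91] R well [159 144 105  78  89 129 152 156 155 156 157] now [ 73  68  59  51  78 139 166 170 171 171 171]
402 well L [154 151 153 152 153 152 137  93  66  59] now [168 170 170 169 171 169 134  96  87  90] R well [ 86  68  62  78 115 146 153 153 151 152 151] now [ 69  62  56  73 127 161 166 167 166 167 168]
```

```bash
cat >> h.py <<'E'
def grayfit(im,ref,p,R,r,drop,name=None,cols=22,rows=34,mid=None):
    """composite: ref (empty scene) + mass body; returns dx,dy along tool axes of underside centre, upright"""
    g=im.mean(2); a=ref.mean(2)
    p=np.array(p); m0=p-np.array([0,0,drop])
    q=proj('side',[m0])[0]; x0,x1=int(q[0]-cols),int(q[0]+cols); 
    tip=proj('side',[p+R@[.017,s*.025,0] for s in(-1,1)])[:,1].max()
    y0=int(np.ceil(max(tip,q[1]-2)))+1; y1=int(q[1]+20); S=8
    G=g[y0:y1,x0:x1]; A=a[y0:y1,x0:x1]
    def mask(q):
        m=np.zeros(((y1-y0)*S,(x1-x0)*S),np.uint8); c=p+R@[q[0],q[1],0]
        u=proj('side',np.r_[circ(c[0],c[1],p[2]-drop,r),circ(c[0],c[1],p[2]-drop+.062,r)]); u=(u-[x0,y0]+.5)*S-.5
        cv2.fillConvexPoly(m,np.round(cv2.convexHull((u*16).astype(np.float32))).astype(np.int32),255,shift=4)
        return cv2.resize(m,(x1-x0,y1-y0),interpolation=cv2.INTER_AREA)/255.
    base=mask([0,0])
    out=base<.01
    gain=np.median((G/A)[out&(A>120)])
    W=np.ones_like(G)
    def f(q,full=False):
        m=mask(q); ins=m>.99
        cc=(np.arange(x1-x0)-(x1-x0)/2)/10
        B=np.stack([np.ones_like(cc),cc,cc**2,cc**3],1)
        X,Y=np.nonzero(ins); co,_,_,_=np.linalg.lstsq(B[Y],G[X,Y],rcond=None)
        body=(B@co)[None,:]
        M=(1-m)*gain*A+m*np.clip(body,30,140)
        res=np.clip(G-M,-25,25)*W
        if full: return M,G,(x0,y0,x1,y1),m
        return float((res**2).sum())
    best=None
    for s in [(0,0),(.002,0),(-.002,0),(0,.002),(0,-.002)]:
        o=minimize(f,s,method='Nelder-Mead',options=dict(initial_simplex=[s,(s[0]+.0015,s[1]),(s[0],s[1]+.0015)],xatol=3e-5,fatol=1))
        if best is None or o.fun<best.fun: best=o
    if name:
        M,G,b,m=f(best.x,True)
        o=np.hstack([G,M,np.abs(G-M)*3]); cv2.imwrite(f'pics/{name}.png',cv2.resize(np.clip(o,0,255).astype(np.uint8),None,fx=6,fy=6,interpolation=cv2.INTER_NEAREST))
    return best.x,best.fun/G.size,gain
def gcheck(r,drop,well_side,name,k=6):
    s=bot.observe(); p=s['ee_pos']; R=Ro.from_euler('xyz',s['tcp_rot']).as_matrix()
    im=avg('side',k); np.save('last.npy',im); p=(p+bot.observe()['ee_pos'])/2
    x,f,g=grayfit(im,np.load('ref.npy'),p,R,r,drop,name)
    m=p+R@[x[0],x[1],0]; d=R.T@np.array([well_side[0]-m[0],well_side[1]-m[1],0])*100
    print('pose',p.round(4),'off',x.round(4),'res',round(f,1),'gain',round(g,3),'-> shift cm',d[:2].round(3))
E
cp side_a.npy ref.npy
python3 -m handwheel '[[0,0,-0.3,0,1],[0,0,-0.9,0,1],[0,0,-0.9,0,1],[0,0,-0.9,0,1],[0,0,-0.9,0,1]]'
python3 - <<'E'
from h import *
gcheck(.021,.067,(.4294,.3055),'g17')
R=Ro.from_euler('xyz',bot.observe()['tcp_rot']).as_matrix()
print(grayfit(np.load('side_e.npy'),np.load('ref.npy'),[.4297,.3038,.170],R,.021,.067))
E
```

```text
time_s: 26.1
ee_pos: [0.4279, 0.3072, 0.1496]
tcp_rot: [-3.141, 0.0, 1.808]
contact_force: [0.1, 0.2, -6.3]
finger_gap: 0.0174
pose [0.428  0.3072 0.1498] off [-0.0006  0.    ] res 12.3 gain 1.103 -> shift cm [-0.137  0.097]
(array([ 0.00030903, -0.00011929]), np.float64(19.16497099930772), np.float64(1.1147193949554683))
```

View pics/g17.png

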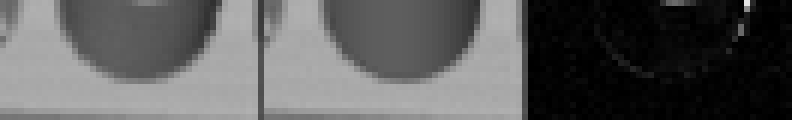

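Run:
```python
from h import *
for r in(.0218,.021):
    u=proj('side',circ(.4294,.3055,.075,r)); e=cv2.fitEllipse(u.astype(np.float32)); print(r,e,u.max(0),u.min(0))
u=proj('side',circ(.4287,.3069,.075,.021)); print(u.max(0))
a=np.load('side_a.npy').mean(2); 
for c in(339,341,343): print(c,a[380:392,c].round().astype(int))
```

```text
0.0218 ((341.1862487792969, 395.8305358886719), (25.037036895751953, 25.836103439331055), 125.2347412109375) [353.96723255 408.48150806] [328.39987408 383.17922148]
0.021 ((341.1853332519531, 395.8156433105469), (24.117870330810547, 24.887653350830078), 125.22631072998047) [353.49738896 408.0021449 ] [328.86828325 383.62884969]
[353.70772894 408.92475194]
339 [160 162 154 125 102 100 101 104 102 103 105 102]
341 [163 166 154 114 107 106 108 106 107 108 106 108]
343 [155 156 156 123 111 110 110 108 109 110 111 110]
```

```bash
cat >> h.py <<'E'
from scipy.ndimage import map_coordinates
from scipy.optimize import least_squares
def wellfit(n,im,x,y,r,z=.075):
    g=im.mean(2); c=np.array([x,y])
    for it in range(4):
        th=np.linspace(0,2*np.pi,72,endpoint=False); ds=np.arange(-.006,.0061,.0002)
        off=[]; 
        for t in th:
            P=np.c_[c[0]+(r+ds)*np.cos(t),c[1]+(r+ds)*np.sin(t),np.full(len(ds),z)]
            u=proj(n,P); v=map_coordinates(g,[u[:,1],u[:,0]],order=1)
            i=np.median(v[:8]); o=np.median(v[-8:]); h=(i+o)/2
            if o-i<25: off.append(np.nan); continue
            k=np.where((v[:-1]<h)&(v[1:]>=h))[0]
            if len(k)==0: off.append(np.nan); continue
            k=k[np.argmin(abs(ds[k]))]; off.append(ds[k]+(h-v[k])/(v[k+1]-v[k])*.0002)
        off=np.array(off); ok=~np.isnan(off)
        f=lambda q:off[ok]-(q[0]*np.cos(th[ok])+q[1]*np.sin(th[ok])+q[2])
        o=least_squares(f,[0,0,0],loss='soft_l1',f_scale=.0003); c=c+o.x[:2]
    return c,o.x[2],ok.sum()
E
python3 - <<'E'
from h import *
W=[[(.4294,.3055),(.4841,.3189),(.5382,.3317)],[(.443,.249),(.4975,.2621),(.5518,.2752)]]
T=np.array([-.0012,-.0033])
for n in('side','top'):
    im=np.load(f'{n}_a.npy'); pts=[]; mod=[]
    for i,row in enumerate(W):
        for j,w in enumerate(row):
            w=np.array(w)+(T if n=='top' else 0)
            c,b,k=wellfit(n,im,*w,(.0218,.0158)[i]); pts.append(c); mod.append([(j-1)*.056,(.029,-.029)[i]])
            print(n,i,j,c.round(4),'rbias',round(b,4),k)
    pts=np.array(pts);mod=np.array(mod)
    f=lambda q:(pts-(mod@np.array([[np.cos(q[2]),np.sin(q[2])],[-np.sin(q[2]),np.cos(q[2])]])+q[:2])).ravel()
    o=least_squares(f,[.49,.29,.236]); print(n,'case',o.x.round(4),(o.fun*1000).round(2))
    print((pts-o.fun.reshape(-1,2)).round(4).tolist())
E
```

```text
side 0 0 [0.4293 0.3045] rbias 0.0003 70
side 0 1 [0.4836 0.3175] rbias 0.0003 67
side 0 2 [0.538  0.3307] rbias 0.0003 67
side 1 0 [0.4428 0.2481] rbias 0.0004 72
side 1 1 [0.4972 0.2613] rbias 0.0004 72
side 1 2 [0.5515 0.2743] rbias 0.0004 72
side case [0.4904 0.2894 0.2363] [ 0.16 -0.01 -0.01 -0.07 -0.04  0.02  0.04  0.02  0.02  0.06 -0.17 -0.01]
[[0.4292, 0.3045], [0.4836, 0.3176], [0.5381, 0.3307], [0.4427, 0.2481], [0.4972, 0.2612], [0.5516, 0.2743]]
top 0 0 [0.4284 0.3019] rbias 0.0007 72
top 0 1 [0.4826 0.315 ] rbias 0.0006 72Traceback (most recent call last):
  File "<stdin>", line 9, in <module>
  File "h.py", line 158, in wellfit
    u=proj(n,P); v=map_coordinates(g,[u[:,1],u[:,0]],order=1)
  File "h.py", line 8, in proj
    K,R,t=cam(n); P=np.atleast_2d(P)
          ~~~^^^
  File "h.py", line 4, in cam
    c=bot.calibration(n); f=240/np.tan(np.radians(c['fovy'])/2)
ValueError: time passes only in moves, steps and waits
```

```bash
python3 - <<'E'
s=open('h.py').read()
s=s.replace("c=bot.calibration(n); f=","c=CAL[n]; f=")
s=s.replace("def cam(n):","""CAL={'side':{'fovy': 53.11396122830218, 'cx': 312.6949537888161, 'cy': 238.14703688042158, 'rvec': [ 0.39893174, -2.84398319,  0.97124017], 'tvec': [0.54796419, 0.17308548, 0.97743858]},
'top':{'fovy': 52.60249389780691, 'cx': 314.0983415589038, 'cy': 235.17888969590396, 'rvec': [ 2.1559361 , -2.19415571,  0.13399055], 'tvec': [-0.02134726,  0.59960632,  1.03671519]}}
def cam(n):""",1)
s+="""
WS=dict(w0=(.4292,.3045),w1=(.4836,.3176),w2=(.5381,.3307),n0=(.4427,.2481),n1=(.4972,.2612),n2=(.5516,.2743))
"""
open('h.py','w').write(s)
E
python3 -m handwheel '[[-0.24,0.1,0,0,1],[-0.24,0.1,0,0,1],[-0.24,0.1,0,0,1]]'
python3 - <<'E'
from h import *
gcheck(.021,.067,WS['w0'],'g18')
E
```

```text
time_s: 26.78
ee_pos: [0.4296, 0.3051, 0.15]
tcp_rot: [3.142, -0.0, 1.808]
contact_force: [0.2, 0.0, -5.6]
finger_gap: 0.0172
pose [0.4296 0.3052 0.15  ] off [ 0.0001 -0.0005] res 12.4 gain 1.103 -> shift cm [-0.067 -0.012]
```

```bash
python3 -m handwheel '[[-0.05,0,0.2,0,1],[-0.05,0,0.5,0,1],[-0.05,0,0.7,0,1],[-0.05,0,0.9,0,1],[-0.05,0,1.1,0,1],[-0.05,0,1.1,0,1]]'
python3 - <<'E'
from h import *
plan(.4287,.3037,.17,YC)
E
```

```text
time_s: 27.82
ee_pos: [0.4302, 0.3046, 0.1416]
tcp_rot: [3.14, -0.0, 1.809]
contact_force: [-3.2, -2.9, 10.6]
finger_gap: 0.0174
shift cm [-0.05 -0.16 -2.84] turn 0.1 pose [0.4302 0.3046 0.1416] [ 3.1395e+00 -2.0000e-04  1.8085e+00] F [-3.2 -2.9 10.6] gap 0.0174 t 27.82
```

```bash
python3 -m handwheel '[[0,-0.05,-0.15,0,1],[0,-0.1,-0.15,0,1],[0.05,-0.08,-0.15,0,1],[0.08,-0.03,-0.15,0,1],[0.05,0.02,-0.15,0,1],[0,0.04,-0.15,0,1],[-0.05,0.02,-0.15,0,1],[-0.08,-0.03,-0.15,0,1],[-0.05,-0.08,-0.15,0,1],[0,-0.1,-0.15,0,1],[0,-0.03,-0.15,0,1]]'
```

```text
time_s: 29.2
ee_pos: [0.4299, 0.3046, 0.1417]
tcp_rot: [3.14, -0.0, 1.809]
contact_force: [-2.3, -3.7, 7.5]
finger_gap: 0.0172
```

```bash
python3 -m handwheel '[[0,0,-0.4,0,1],[0,0,-0.5,0,1],[0,0,-0.5,0,1],[0,0,-0.5,0,1]]'
python3 - <<'E'
from h import *
gcheck(.021,.067,WS['w0'],'g19',8)
g=np.load('last.npy').mean(2)
for c in(336,341,346): print(c,g[402:413,c].round().astype(int))
for r in(398,401,404): print(r,g[r,325:335].round().astype(int),g[r,347:360].round().astype(int))
E
```

```text
time_s: 29.7
ee_pos: [0.4293, 0.3045, 0.145]
tcp_rot: [-3.141, 0.0, 1.808]
contact_force: [0.0, -0.2, -5.2]
finger_gap: 0.0173
pose [0.4294 0.3046 0.1452] off [ 0.0004 -0.0001] res 11.0 gain 1.101 -> shift cm [-0.041 -0.005]
336 [ 94  95  95  90 100 140 168 170 169 170 173]
341 [ 91  91  92  91  91  89 123 168 170 171 173]
346 [ 84  81  81  81  83 106 149 169 170 170 172]
398 [173 174 174 154 101  77  81  86  91  92] [ 83  81  77  70  62  52  57 111 157 175 177 175 176]
401 [167 169 168 169 152 116  92  88  91  92] [ 82  76  71  67  58  63 111 156 168 170 168 170 170]
404 [169 168 168 169 169 170 158 119  98  89] [ 75  71  70  78 113 148 168 171 171 169 169 169 170]
```

View pics/g19.png

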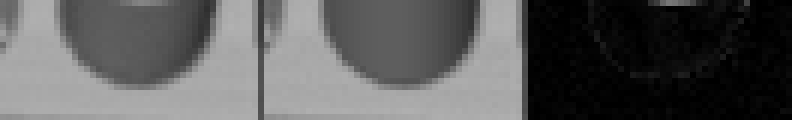

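Run:
```python
from h import *
im=np.load('last.npy'); ref=np.load('ref.npy').mean(2)*1.10; g=im.mean(2)
p=np.array([.4294,.3046,.1452]); R=Ro.from_euler('xyz',[np.pi,0,1.808]).as_matrix()
S=8;x0,y0,x1,y1=320,396,364,416
print('data',g[402:413,341].round().astype(int), g[402:413,336].round().astype(int))
for drop in(.067,.069):
  for dx in(-.001,0,.001,.002,.003):
    c=p+R@[dx,0,0]
    m=np.zeros(((y1-y0)*S,(x1-x0)*S),np.uint8)
    u=proj('side',np.r_[circ(c[0],c[1],p[2]-drop,.021),circ(c[0],c[1],p[2]-drop+.062,.021)]); u=(u-[x0,y0]+.5)*S-.5
    cv2.fillConvexPoly(m,np.round(cv2.convexHull((u*16).astype(np.float32))).astype(np.int32),255,shift=4)
    m=cv2.resize(m,(x1-x0,y1-y0),interpolation=cv2.INTER_AREA)/255.
    M=(1-m)*ref[y0:y1,x0:x1]+m*91
    print(drop,dx,M[402-y0:413-y0,341-x0].round().astype(int),M[402-y0:413-y0,336-x0].round().astype(int), 'sse',round(((M-g[y0:y1,x0:x1])[4:,8:30]**2).sum()))
```

```text
data [ 91  91  92  91  91  89 123 168 170 171 173] [ 94  95  95  90 100 140 168 170 169 170 173]
0.067 -0.001 [ 91  91  91  91  85  73 121 166 171 171 173] [ 91  91  91  75  91 141 169 171 168 171 172] sse 8417
0.067 0 [ 91  91  91  91  91  79 121 166 171 171 173] [ 91  91  91  89  91 141 169 171 168 171 172] sse 7191
0.067 0.001 [ 91  91  91  91  91  90 121 166 171 171 173] [ 91  91  91  91  91 141 169 171 168 171 172] sse 7394
0.067 0.002 [ 91  91  91  91  91  91 104 166 171 171 173] [ 91  91  91  91  91 129 169 171 168 171 172] sse 10764
0.067 0.003 [ 91  91  91  91  91  91  91 153 171 171 173] [ 91  91  91  91  91 100 169 171 168 171 172] sse 27390
0.069 -0.001 [ 91  91  91  91  91  76 121 166 171 171 173] [ 91  91  91  86  91 141 169 171 168 171 172] sse 7383
0.069 0 [ 91  91  91  91  91  86 121 166 171 171 173] [ 91  91  91  91  91 141 169 171 168 171 172] sse 7161
0.069 0.001 [ 91  91  91  91  91  91 110 166 171 171 173] [ 91  91  91  91  91 137 169 171 168 171 172] sse 8778
0.069 0.002 [ 91  91  91  91  91  91  91 166 171 171 173] [ 91  91  91  91  91 110 169 171 168 171 172] sse 19729
0.069 0.003 [ 91  91  91  91  91  91  91 123 171 171 173] [ 91  91  91  91  91  91 149 171 168 171 172] sse 50806
```

```bash
python3 -m handwheel '[[-0.09,0,0.1,0,1],[-0.09,0,0.2,0,1],[-0.09,0,0.3,0,1],[-0.09,0,0.4,0,1],[-0.09,0,0.5,0,1],[-0.09,0,0.5,0,1]]'
```

```text
time_s: 30.85
ee_pos: [0.4299, 0.3037, 0.1415]
tcp_rot: [3.14, -0.0, 1.808]
contact_force: [-1.6, -1.8, 4.5]
finger_gap: 0.0175
```

```bash
python3 -m handwheel '[[0,0,-0.3,0,1],[0,-0.06,-0.3,0,1],[0,-0.06,-0.1,0,1],[0,-0.06,0,0,1],[0,-0.06,0,0,1]]'; python3 -m handwheel '[[0,0,-0.3,0,1],[-0.07,0,-0.3,0,1],[-0.07,0,-0.1,0,1],[-0.07,0,0,0,1],[-0.07,0,0,0,1]]';python3 -m handwheel '[[0,0,-0.3,0,1],[0,0.1,-0.3,0,1],[0,0.1,-0.1,0,1],[0,0.1,0,0,1],[0,0.1,0,0,1]]'
```

```text
time_s: 31.48
ee_pos: [0.4294, 0.3036, 0.1414]
tcp_rot: [3.14, -0.0, 1.808]
contact_force: [-1.3, -3.1, 5.4]
finger_gap: 0.017
time_s: 32.1
ee_pos: [0.4291, 0.3029, 0.1401]
tcp_rot: [-3.141, 0.0, 1.808]
contact_force: [0.3, 1.0, -6.1]
finger_gap: 0.0172
time_s: 32.72
ee_pos: [0.4306, 0.3033, 0.1416]
tcp_rot: [3.14, -0.001, 1.808]
contact_force: [-1.5, -1.3, 4.1]
finger_gap: 0.0171
```

The second peck, at (0.4291, 0.3029), went in with no contact force. Going back there and lowering.

```bash
python3 -m handwheel '[[0,0,-0.3,0,1],[0,-0.1,-0.3,0,1],[0,-0.1,-0.1,0,1],[0,-0.1,0,0,1],[0,-0.1,0.2,0,1],[0,-0.1,0.5,0,1],[0,-0.1,0.5,0,1]]'
```

```text
time_s: 33.6
ee_pos: [0.4291, 0.3028, 0.1351]
tcp_rot: [-3.141, 0.0, 1.808]
contact_force: [0.0, 0.3, -5.5]
finger_gap: 0.0176
```

```bash
python3 -m handwheel '[[0,0,0.5,0,1],[0,0,1,0,1],[0,0,1.5,0,1],[0,0,2,0,1],[0,0,2.5,0,1],[0,0,2.5,0,1]]';  python3 -m handwheel '[[0,0,0.5,0,1],[0,0,1,0,1],[0,0,1.5,0,1],[0,0,2,0,1],[0,0,2.3,0,1],[0,0,2.6,0,1],[0,0,2.6,0,1]]'
```

```text
time_s: 34.35
ee_pos: [0.429, 0.3028, 0.11]
tcp_rot: [-3.141, 0.0, 1.808]
contact_force: [0.4, -0.6, -5.9]
finger_gap: 0.0175
time_s: 35.22
ee_pos: [0.4291, 0.3029, 0.0842]
tcp_rot: [-3.141, 0.0, 1.808]
contact_force: [-0.0, -0.1, -6.4]
finger_gap: 0.0173
```

```bash
python3 -m handwheel '[[0,0,0.2,0,1],[0,0,0.3,0,1],[0,0,0.4,0,1],[0,0,0.4,0,1]]';  python3 -m handwheel '[[0,0,0.1,0,1],[0,0,0.1,0,1]]'
```

```text
time_s: 35.72
ee_pos: [0.4293, 0.3029, 0.0804]
tcp_rot: [3.141, -0.0, 1.808]
contact_force: [-0.3, -0.4, -5.8]
finger_gap: 0.0175
time_s: 35.98
ee_pos: [0.4294, 0.3029, 0.0799]
tcp_rot: [3.141, -0.0, 1.808]
contact_force: [-0.5, -1.0, -1.8]
finger_gap: 0.0172
```

```bash
python3 -m handwheel '[[0,0,0.1,0,1],[0,0,0.1,0,0.8],[0,0,0.1,0,0.6],[0,0,0.1,0,0.6],[0,0,0.1,0,0.6]]'
python3 - <<'E'
from h import *
im=avg('side',4); np.save('side_f.npy',im)
x0,y0,x1,y1=270,345,400,445
cv2.imwrite('pics/s20.png',cv2.resize(im[y0:y1,x0:x1].astype(np.uint8),None,fx=5.5,fy=5.5,interpolation=cv2.INTER_CUBIC))
plan(.4,.3,.2,YC)
E
```

```text
time_s: 36.6
ee_pos: [0.4295, 0.3031, 0.0785]
tcp_rot: [3.141, -0.0, 1.808]
contact_force: [-0.4, -0.0, 0.1]
finger_gap: 0.0365
shift cm [  0.4   -2.92 -12.16] turn 0.0 pose [0.4293 0.303  0.0784] [ 3.1414e+00 -1.0000e-04  1.8083e+00] F [-0.3  0.6  0.8] gap 0.0362 t 36.8
```

View pics/s20.png

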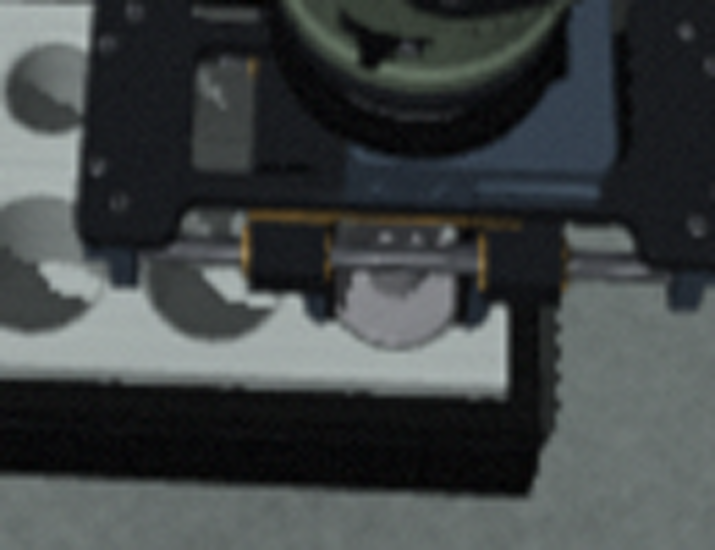

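The first wide mass rests on its well floor and is released, with its flat top seen in the well at crop (398,300). Lifting off and going to the second wide mass. There I'll squeeze the knob in two directions 90° apart, so it sits centred in the jaws.

```bash
python3 -m handwheel '[[0,0,-3,0,0.6],[0,0,-8,0,0.5],[0,0,-13,0,0.5],[0,0,-13,0,0.5]]'
python3 - <<'E'
from h import *
plan(.5993,-.0843,.2,YC-np.pi/2)
for n in('side','top'):
    im=avg(n,2); cv2.imwrite(f'pics/{n}21.png',im.astype(np.uint8)); np.save(f'{n}_g.npy',im)
E
```

```text
time_s: 37.3
ee_pos: [0.4314, 0.3044, 0.2127]
tcp_rot: [3.133, -0.003, 1.808]
contact_force: [0.6, -0.3, -0.9]
finger_gap: 0.0458
shift cm [-41.73   7.16   1.19] turn 90.1 pose [0.4314 0.3044 0.2127] [ 3.1327 -0.0034  1.8084] F [ 0.6 -0.3 -0.9] gap 0.0458 t 37.3
```

View pics/top21.png

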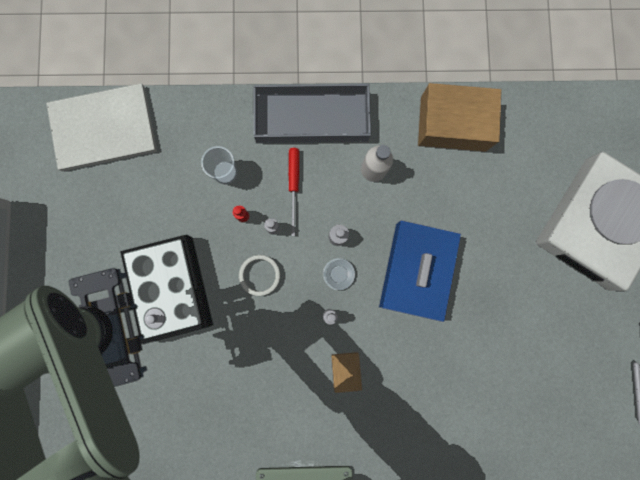

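```bash
python3 -m handwheel '[[-41.7,7.2,1,90,0.5],[-41.7,7.2,1,90,0.5],[-41.7,7.2,1,90,0.5],[-41.7,7.2,1,90,0.5],[-41.7,7.2,1,90,0.5],[-41.7,7.2,1,90,0.5],[-41.7,7.2,1,90,0.5],[-41.7,7.2,1,90,0.5],[-41.7,7.2,1,90,0.5],[-41.7,7.2,1,90,0.5],[-41.7,7.2,1,90,0.5]]'
python3 - <<'E'
from h import *
plan(.5993,-.0843,.068,YC-np.pi/2)
E
```

```text
time_s: 38.88
ee_pos: [0.597, -0.0852, 0.1975]
tcp_rot: [-3.141, 0.002, 0.239]
contact_force: [-0.9, -0.8, -0.4]
finger_gap: 0.0456
shift cm [ 0.27 -0.02 12.95] turn 0.1 pose [ 0.597  -0.0852  0.1975] [-3.1408e+00  1.6000e-03  2.3880e-01] F [-0.9 -0.8 -0.4] gap 0.0456 t 38.88
```

```bash
python3 -m handwheel '[[0,0,3,0,0.5],[0,0,7,0,0.5],[0,0,9,0,0.5],[0,0,9,0,0.5]]'
python3 - <<'E'
from h import *
plan(.5993,-.0843,.068,YC-np.pi/2)
im=bot.snapshot('side')
cv2.imwrite('pics/s22.png',cv2.resize(im[150:270,240:380],None,fx=5,fy=5,interpolation=cv2.INTER_CUBIC))
E
```

```text
time_s: 39.38
ee_pos: [0.596, -0.085, 0.1066]
tcp_rot: [-3.14, 0.004, 0.239]
contact_force: [0.1, -0.1, 0.3]
finger_gap: 0.0454
shift cm [0.35 0.02 3.86] turn 0.1 pose [ 0.596  -0.085   0.1066] [-3.1398  0.004   0.2386] F [ 0.1 -0.1  0.3] gap 0.0454 t 39.38
```

View pics/s22.png

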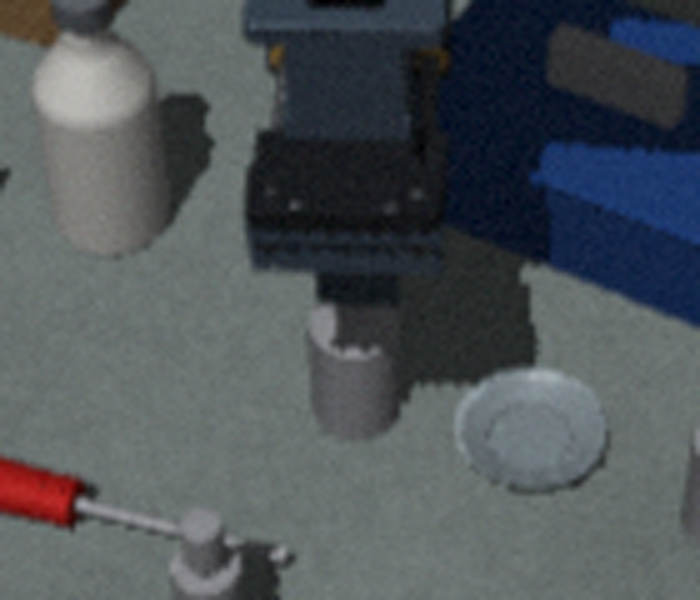

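```bash
python3 -m handwheel '[[0.2,0,1.5,0,0.5],[0.2,0,3,0,0.5],[0.2,0,3.8,0,0.5],[0.2,0,3.8,0,0.5],[0.2,0,3.8,0,0.5]]'
python3 - <<'E'
from h import *
plan(.5993,-.0843,.068,YC-np.pi/2)
E
```

```text
time_s: 40.05
ee_pos: [0.5996, -0.085, 0.0707]
tcp_rot: [3.141, -0.001, 0.238]
contact_force: [0.5, -0.0, -0.3]
finger_gap: 0.0453
shift cm [-0.01 -0.08  0.27] turn 0.0 pose [ 0.5996 -0.085   0.0707] [ 3.1414e+00 -6.0000e-04  2.3750e-01] F [ 0.5 -0.  -0.3] gap 0.0453 t 40.05
```

Squeeze, open, turn 90°, squeeze again.

```bash
python3 -m handwheel '[[0,0,0.2,0,0.8],[0,0,0.2,0,1],[0,0,0.2,0,1],[0,0,0.2,0,1],[0,0,0.2,0,1],[0,0,0.2,0,0.8],[0,0,0.2,0,0.5],[0,0,0.2,0,0.5],[0,0,0.2,0,0.5]]'; python3 -m handwheel '[[0,0,0,-10,0.5],[0,0,0,-20,0.5],[0,0,0,-30,0.5],[0,0,0,-40,0.5],[0,0,0,-50,0.5],[0,0,0,-60,0.5],[0,0,0,-70,0.5],[0,0,0,-80,0.5],[0,0,0,-90,0.5],[0,0,0,-90,0.5],[0,0,0,-90,0.5],[0,0,0,-90,0.5]]'
python3 - <<'E'
from h import *
plan(.5993,-.0843,.068,YC)
E
```

```text
time_s: 41.18
ee_pos: [0.5994, -0.0852, 0.0684]
tcp_rot: [3.141, -0.0, 0.238]
contact_force: [-0.6, -0.0, 0.4]
finger_gap: 0.0443
time_s: 42.68
ee_pos: [0.5993, -0.085, 0.0684]
tcp_rot: [3.142, -0.0, 1.807]
contact_force: [-0.4, -0.6, -0.3]
finger_gap: 0.0451
shift cm [0.07 0.02 0.04] turn -0.0 pose [ 0.5993 -0.085   0.0684] [ 3.1416e+00 -1.0000e-04  1.8070e+00] F [-0.4 -0.6 -0.3] gap 0.0451 t 42.67
```

```bash
python3 -m handwheel '[[0,0,0.1,0,0.5],[0,0,0.1,0,0.8],[0,0,0.1,0,1],[0,0,0.1,0,1],[0,0,0.1,0,1],[0,0,0.1,0,1]]'; python3 -m handwheel '[[0,0,-0.2,0,1],[0,0,-0.7,0,1],[0,0,-1.5,0,1],[0,0,-2.5,0,1],[0,0,-3.7,0,1],[0,0,-5,0,1],[0,0,-6.5,0,1],[0,0,-8,0,1],[0,0,-9.3,0,1],[0,0,-10,0,1],[0,0,-10.3,0,1],[0,0,-10.3,0,1]]'
python3 - <<'E'
from h import *
plan(.5379,.329,.17,YC)
s=bot.observe(); p=s['ee_pos']; R=Ro.from_euler('xyz',s['tcp_rot']).as_matrix()
im=avg('side',3)
r=tiltfit(im,p,R,.021,drop=.0675); print(r[0].round(4),r[2].round(4),r[1],r[3])
E
```

```text
time_s: 43.42
ee_pos: [0.5998, -0.0849, 0.0675]
tcp_rot: [3.141, 0.0, 1.808]
contact_force: [2.0, 0.4, -1.0]
finger_gap: 0.0173
time_s: 44.92
ee_pos: [0.5991, -0.085, 0.1702]
tcp_rot: [-3.141, -0.0, 1.808]
contact_force: [-0.3, 0.2, -6.6]
finger_gap: 0.0174
shift cm [4.167e+01 3.790e+00 3.000e-02] turn 0.0 pose [ 0.5991 -0.085   0.1702] [-3.1411e+00 -3.0000e-04  1.8083e+00] F [-0.3  0.2 -6.6] gap 0.0174 t 44.92
[ 0.0016  0.0002 -0.0445] [-0.0017  0.0002] 42.640592208320946 42.589126192591316
```

```bash
python3 -m handwheel '[[0.3,0,0,0,1],[0.9,0.1,0,0,1],[1.8,0.2,0,0,1],[3,0.3,0,0,1],[4.5,0.4,0,0,1],[6.3,0.6,0,0,1],[8.3,0.8,0,0,1],[10.4,1.0,0,0,1],[12.6,1.2,0,0,1],[14.8,1.4,0,0,1],[17,1.6,0,0,1],[19.2,1.8,0,0,1]]'; python3 -m handwheel '[[2.2,0.2,0,0,1],[4.4,0.4,0,0,1],[6.6,0.6,0,0,1],[8.8,0.8,0,0,1],[11,1.0,0,0,1],[13,1.2,0,0,1],[14.9,1.4,0,0,1],[16.6,1.6,0,0,1],[18.1,1.7,0,0,1],[19.4,1.8,0,0,1],[20.5,1.9,0,0,1],[21.4,2,0,0,1]]';  python3 -m handwheel '[[0.6,0,0,0,1],[0.9,0,0,0,1],[1.0,0,0,0,1],[1,0,0,0,1],[1,0,0,0,1]]'
python3 - <<'E'
from h import *
plan(.5379,.329,.17,YC)
gcheck(.021,.0675,WS['w2'],'g23')
im=np.load('last.npy')
x0,y0,x1,y1=240,345,370,445
cv2.imwrite('pics/s23.png',cv2.resize(im[y0:y1,x0:x1].astype(np.uint8),None,fx=5.5,fy=5.5,interpolation=cv2.INTER_CUBIC))
E
```

```text
time_s: 46.58
ee_pos: [0.5712, 0.1076, 0.1705]
tcp_rot: [3.141, -0.0, 1.809]
contact_force: [-0.1, 0.1, -6.4]
finger_gap: 0.0174
time_s: 48.08
ee_pos: [0.5406, 0.3191, 0.1704]
tcp_rot: [-3.142, 0.0, 1.808]
contact_force: [0.7, -0.7, -6.9]
finger_gap: 0.017
time_s: 48.7
ee_pos: [0.5384, 0.328, 0.1705]
tcp_rot: [3.142, 0.0, 1.808]
contact_force: [-0.3, 0.3, -5.8]
finger_gap: 0.0172
shift cm [ 0.11 -0.03  0.05] turn 0.0 pose [0.5384 0.328  0.1705] [3.1415e+00 1.0000e-04 1.8081e+00] F [-0.3  0.3 -5.8] gap 0.0172 t 48.7
pose [0.5384 0.3281 0.1705] off [0.0001 0.0006] res 41.6 gain 1.172 -> shift cm [ 0.246 -0.032]
```

View pics/s23.png

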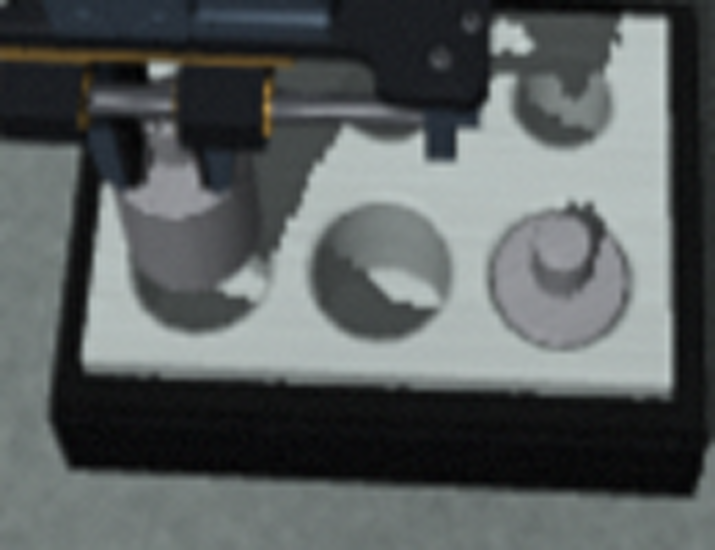

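View pics/g23.png

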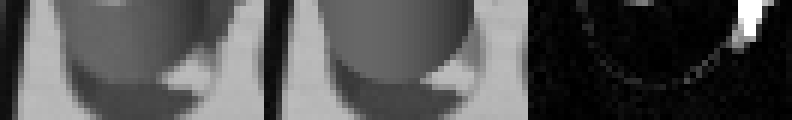

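```bash
python3 -m handwheel '[[0.05,0,0.3,0,1],[0.12,-0.02,0.8,0,1],[0.18,-0.03,1.4,0,1],[0.18,-0.03,2,0,1],[0.18,-0.03,2.4,0,1],[0.18,-0.03,2.6,0,1],[0.18,-0.03,2.6,0,1],[0.18,-0.03,2.6,0,1]]'
cat >> h.py <<'E'
def scan(im,p,R,r,drop,well,cols):
    """residual over (dx,dy) grid using lower-half edge band; rows near the lower edge only"""
    g=im.mean(2); ref=np.load('ref.npy').mean(2)
    q=proj('side',[[p[0],p[1],p[2]-drop]])[0]; x0,x1=int(q[0]-20),int(q[0]+20); y0,y1=int(q[1]+2),int(q[1]+19); S=8
    G=g[y0:y1,x0:x1]; A=ref[y0:y1,x0:x1]; gain=np.median((G/A)[-5:][A[-5:]>120]); A=A*gain
    best=[]
    for dx in np.arange(-.003,.0031,.00025):
        for dy in np.arange(-.002,.0021,.00025):
            c=p+R@[dx,dy,0]; m=np.zeros(((y1-y0)*S,(x1-x0)*S),np.uint8)
            u=proj('side',np.r_[circ(c[0],c[1],p[2]-drop,r),circ(c[0],c[1],p[2]-drop+.062,r)]); u=(u-[x0,y0]+.5)*S-.5
            cv2.fillConvexPoly(m,np.round(cv2.convexHull((u*16).astype(np.float32))).astype(np.int32),255,shift=4)
            m=cv2.resize(m,(x1-x0,y1-y0),interpolation=cv2.INTER_AREA)/255.
            cc=(np.arange(x1-x0)-20)/10; B=np.stack([np.ones_like(cc),cc,cc**2,cc**3],1)
            X,Y=np.nonzero(m>.99); co=np.linalg.lstsq(B[Y],G[X,Y],rcond=None)[0]
            M=(1-m)*A+m*np.clip((B@co)[None],30,140)
            best.append((float((np.clip(G-M,-30,30)**2)[:, :32].sum()),dx,dy))
    best.sort(); b=np.array(best[:12]); w=1/(b[:,0]-b[0,0]*.9)
    o=(b[:,1:]*w[:,None]).sum(0)/w.sum()
    m=p+R@[o[0],o[1],0]; d=R.T@np.array([well[0]-m[0],well[1]-m[1],0])*100
    print('scan off',o.round(4),'best',np.round(best[0],4),'spread',np.ptp(b[:,1]).round(4),np.ptp(b[:,2]).round(4),'-> shift',d[:2].round(3))
E
python3 - <<'E'
from h import *
gcheck(.021,.0675,WS['w2'],'g24',8)
s=bot.observe();R=Ro.from_euler('xyz',s['tcp_rot']).as_matrix()
scan(np.load('last.npy'),s['ee_pos'],R,.021,.0675,WS['w2'],0)
E
```

```text
time_s: 50.0
ee_pos: [0.5378, 0.3301, 0.1447]
tcp_rot: [3.141, -0.0, 1.808]
contact_force: [0.4, -0.3, -6.9]
finger_gap: 0.0171
pose [0.5377 0.33   0.1446] off [ 0.0006 -0.0003] res 16.4 gain 1.156 -> shift cm [-0.007  0.079]
scan off [0.0005 0.0006] best [5.1653991e+03 3.0000000e-04 7.0000000e-04] spread 0.001 0.001 -> shift [0.009 0.002]
```

View pics/g24.png

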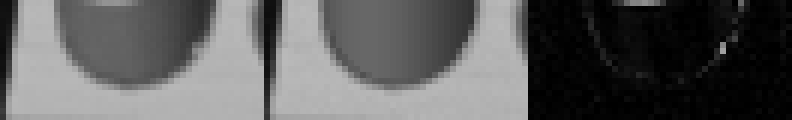

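```bash
python3 -m handwheel '[[0,0.02,0.1,0,1],[0,0.02,0.2,0,1],[0,0.02,0.35,0,1],[0,0.02,0.5,0,1],[0,0.02,0.5,0,1]]'
```

```text
time_s: 51.02
ee_pos: [0.5384, 0.3299, 0.142]
tcp_rot: [3.139, -0.0, 1.808]
contact_force: [-1.9, -3.9, 7.2]
finger_gap: 0.0175
```

```bash
python3 -m handwheel '[[0,0,-0.3,0,1],[-0.08,-0.02,-0.3,0,1],[-0.08,-0.02,-0.1,0,1],[-0.08,-0.02,0,0,1],[-0.08,-0.02,0,0,1]]';python3 -m handwheel '[[0,0,-0.3,0,1],[-0.06,-0.02,-0.3,0,1],[-0.06,-0.02,-0.1,0,1],[-0.06,-0.02,0,0,1],[-0.06,-0.02,0,0,1]]'
```

```text
time_s: 51.65
ee_pos: [0.5385, 0.3292, 0.1418]
tcp_rot: [3.139, -0.0, 1.808]
contact_force: [-2.4, -1.6, 7.1]
finger_gap: 0.0174
time_s: 52.28
ee_pos: [0.5375, 0.3284, 0.1387]
tcp_rot: [-3.14, 0.0, 1.808]
contact_force: [-0.1, -0.1, -6.8]
finger_gap: 0.0175
```

In. The well is at kinematic (0.5375, 0.3284). Lowering it to the floor.

```bash
python3 -m handwheel '[[0,0,0.5,0,1],[0,0,1,0,1],[0,0,1.5,0,1],[0,0,2,0,1],[0,0,2.5,0,1],[0,0,3,0,1],[0,0,3.5,0,1],[0,0,4,0,1],[0,0,4.4,0,1],[0,0,4.4,0,1]]';  python3 -m handwheel '[[0,0,0.4,0,1],[0,0,0.7,0,1],[0,0,0.9,0,1],[0,0,1.1,0,1],[0,0,1.3,0,1],[0,0,1.35,0,1],[0,0,1.35,0,1]]'
```

```text
time_s: 53.52
ee_pos: [0.5376, 0.3285, 0.0951]
tcp_rot: [-3.141, 0.0, 1.808]
contact_force: [-0.2, 0.6, -6.8]
finger_gap: 0.0175
time_s: 54.4
ee_pos: [0.5378, 0.3286, 0.082]
tcp_rot: [3.141, -0.0, 1.808]
contact_force: [0.1, -0.4, -6.3]
finger_gap: 0.0169
```

```bash
python3 -m handwheel '[[0,0,0.05,0,1],[0,0,0.1,0,1],[0,0,0.1,0,1]]'
```

```text
time_s: 54.78
ee_pos: [0.5377, 0.3286, 0.0809]
tcp_rot: [-3.142, -0.0, 1.808]
contact_force: [0.2, 0.8, -6.3]
finger_gap: 0.0177
```

```bash
python3 -m handwheel '[[0,0,0.05,0,1],[0,0,0.1,0,1],[0,0,0.1,0,1]]'; python3 -m handwheel '[[0,0,0.05,0,1],[0,0,0.1,0,1],[0,0,0.1,0,1]]'
```

```text
time_s: 55.15
ee_pos: [0.538, 0.3287, 0.0804]
tcp_rot: [3.141, -0.0, 1.808]
contact_force: [-0.9, -0.6, -4.1]
finger_gap: 0.0171
time_s: 55.52
ee_pos: [0.5381, 0.3287, 0.0804]
tcp_rot: [3.14, -0.0, 1.808]
contact_force: [-1.6, -1.7, 4.2]
finger_gap: 0.0172
```

On the floor (z 0.0804, force now upward). Releasing and rising, then on to narrow mass A.

```bash
python3 -m handwheel '[[0,0,-0.1,0,1],[0,0,-0.1,0,0.8],[0,0,-0.1,0,0.6],[0,0,-0.1,0,0.6],[0,0,-3,0,0.5],[0,0,-8,0,0.5],[0,0,-13,0,0.5],[0,0,-13,0,0.5]]'
python3 - <<'E'
from h import *
plan(.4232,-.0616,.2,YC-np.pi/2)
im=bot.snapshot('top'); cv2.imwrite('pics/top25.png',im)
E
```

```text
time_s: 56.52
ee_pos: [0.5401, 0.33, 0.214]
tcp_rot: [3.131, -0.003, 1.808]
contact_force: [0.4, -0.5, -1.0]
finger_gap: 0.0457
shift cm [-35.31 -20.59   1.08] turn 90.1 pose [0.5401 0.33   0.214 ] [ 3.1315 -0.0032  1.8084] F [ 0.4 -0.5 -1. ] gap 0.0457 t 56.52
```

View pics/top25.png

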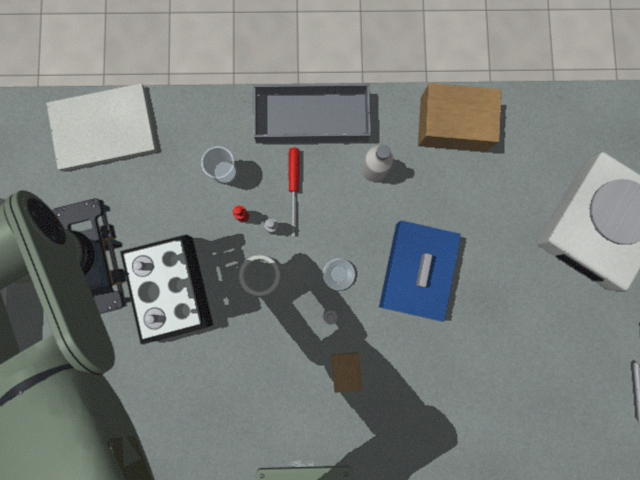

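Both wide masses stand in their wells at top (153,319) and (142,266), and the hood has not moved. Next is narrow mass A at top (330,317).

```bash
python3 -m handwheel '[[-35.3,-20.6,1,90,0.5],[-35.3,-20.6,1,90,0.5],[-35.3,-20.6,1,90,0.5],[-35.3,-20.6,1,90,0.5],[-35.3,-20.6,1,90,0.5],[-35.3,-20.6,1,90,0.5],[-35.3,-20.6,1,90,0.5],[-35.3,-20.6,1,90,0.5],[-35.3,-20.6,1,90,0.5],[-35.3,-20.6,1,90,0.5],[-35.3,-20.6,1,90,0.5],[-35.3,-20.6,1,90,0.5]]'
python3 - <<'E'
from h import *
plan(.4232,-.0616,.068,YC-np.pi/2)
im=bot.snapshot('side')
cv2.imwrite('pics/s26.png',cv2.resize(im[170:290,310:450],None,fx=5,fy=5,interpolation=cv2.INTER_CUBIC))
E
```

```text
time_s: 58.08
ee_pos: [0.4205, -0.0628, 0.1986]
tcp_rot: [-3.141, 0.001, 0.239]
contact_force: [-0.4, -0.9, 0.8]
finger_gap: 0.0455
shift cm [ 0.3  -0.05 13.06] turn 0.1 pose [ 0.4205 -0.0628  0.1986] [-3.1413e+00  6.0000e-04  2.3850e-01] F [-0.4 -0.9  0.8] gap 0.0455 t 58.08
```

View pics/s26.png

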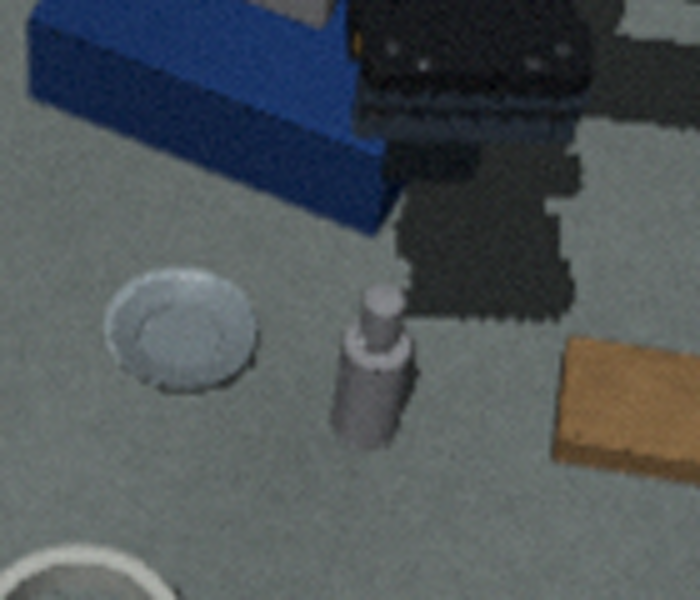

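```bash
python3 -m handwheel '[[0.15,0,3,0,0.5],[0.15,0,7,0,0.5],[0.15,0,9.5,0,0.5],[0.15,0,11,0,0.5],[0.15,0,12.2,0,0.5],[0.15,0,12.9,0,0.5],[0.15,0,12.9,0,0.5],[0.15,0,12.9,0,0.5]]'
python3 - <<'E'
from h import *
plan(.4232,-.0616,.068,YC-np.pi/2)
E
```

```text
time_s: 59.12
ee_pos: [0.4226, -0.0627, 0.0704]
tcp_rot: [3.141, -0.001, 0.238]
contact_force: [-0.0, 0.3, 0.8]
finger_gap: 0.0457
shift cm [ 0.09 -0.09  0.24] turn 0.1 pose [ 0.4226 -0.0627  0.0704] [ 3.1412e+00 -1.1000e-03  2.3770e-01] F [-0.   0.3  0.8] gap 0.0457 t 59.12
```

```bash
python3 -m handwheel '[[0,-0.1,0.2,0,0.6],[0,-0.1,0.2,0,0.8],[0,-0.1,0.2,0,1],[0,-0.1,0.2,0,1],[0,-0.1,0.2,0,1],[0,-0.1,0.2,0,1],[0,-0.1,0.2,0,0.8],[0,-0.1,0.2,0,0.5],[0,-0.1,0.2,0,0.5],[0,-0.1,0.2,0,0.5]]'; python3 -m handwheel '[[0,0,0,-10,0.5],[0,0,0,-20,0.5],[0,0,0,-30,0.5],[0,0,0,-40,0.5],[0,0,0,-50,0.5],[0,0,0,-60,0.5],[0,0,0,-70,0.5],[0,0,0,-80,0.5],[0,0,0,-90,0.5],[0,0,0,-90,0.5],[0,0,0,-90,0.5],[0,0,0,-90,0.5]]'; python3 -m handwheel '[[0,0,0.1,0,0.5],[0,0,0.1,0,0.8],[0,0,0.1,0,1],[0,0,0.1,0,1],[0,0,0.1,0,1],[0,0,0.1,0,1]]'
python3 - <<'E'
from h import *
plan(.4232,-.0616,.068,YC)
im=bot.snapshot('side')
cv2.imwrite('pics/s27.png',cv2.resize(im[170:290,310:450],None,fx=5,fy=5,interpolation=cv2.INTER_CUBIC))
E
```

```text
time_s: 60.38
ee_pos: [0.4218, -0.0616, 0.0679]
tcp_rot: [-3.141, 0.0, 0.238]
contact_force: [0.5, -0.4, -0.1]
finger_gap: 0.0443
time_s: 61.88
ee_pos: [0.4219, -0.0617, 0.0679]
tcp_rot: [3.142, -0.0, 1.807]
contact_force: [0.8, -0.0, -0.3]
finger_gap: 0.0458
time_s: 62.62
ee_pos: [0.4219, -0.0617, 0.0669]
tcp_rot: [3.141, -0.0, 1.808]
contact_force: [0.4, 0.6, -1.4]
finger_gap: 0.0169
shift cm [-0.02  0.13 -0.11] turn 0.1 pose [ 0.4219 -0.0617  0.0669] [ 3.1414 -0.      1.8084] F [ 0.4  0.6 -1.4] gap 0.0169 t 62.62
```

View pics/s27.png

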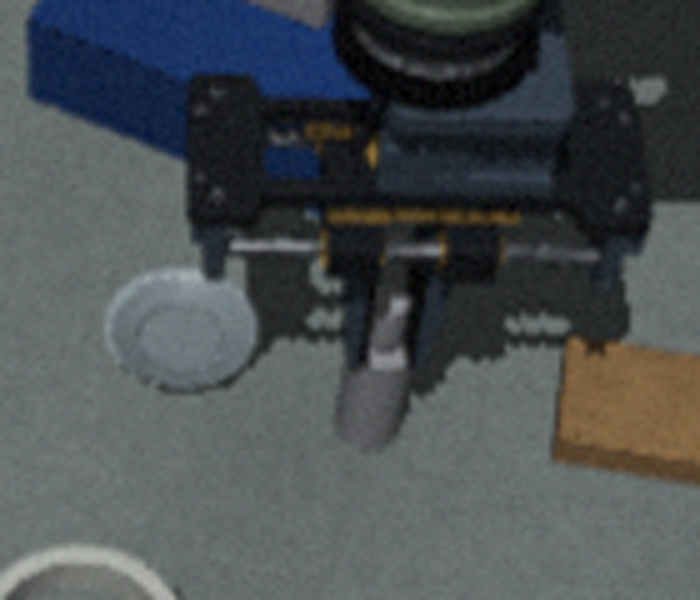

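```bash
python3 -m handwheel '[[0,0,-0.2,0,1],[0,0,-0.7,0,1],[0,0,-1.5,0,1],[0,0,-2.5,0,1],[0,0,-3.7,0,1],[0,0,-5,0,1],[0,0,-6.5,0,1],[0,0,-8,0,1],[0,0,-9.3,0,1],[0,0,-10,0,1],[0,0,-10.3,0,1],[0,0,-10.3,0,1]]'
python3 - <<'E'
from h import *
plan(.4424,.2461,.17,YC)
E
```

```text
time_s: 64.18
ee_pos: [0.4217, -0.0616, 0.1698]
tcp_rot: [-3.141, -0.0, 1.808]
contact_force: [-0.1, 0.1, -2.7]
finger_gap: 0.0169
shift cm [ 2.942e+01  9.260e+00 -2.000e-02] turn 0.0 pose [ 0.4217 -0.0616  0.1698] [-3.1413e+00 -2.0000e-04  1.8084e+00] F [-0.1  0.1 -2.7] gap 0.0169 t 64.17
```

```bash
python3 -m handwheel '[[0.3,0.1,0,0,1],[0.9,0.3,0,0,1],[1.8,0.6,0,0,1],[3,0.95,0,0,1],[4.5,1.4,0,0,1],[6.2,1.95,0,0,1],[8,2.5,0,0,1],[9.9,3.1,0,0,1],[11.8,3.7,0,0,1],[13.7,4.3,0,0,1],[15.6,4.9,0,0,1],[17.5,5.5,0,0,1]]'; python3 -m handwheel '[[1.9,0.6,0,0,1],[3.7,1.2,0,0,1],[5.4,1.7,0,0,1],[6.9,2.2,0,0,1],[8.3,2.65,0,0,1],[9.5,3.05,0,0,1],[10.5,3.35,0,0,1],[11.2,3.55,0,0,1],[11.7,3.7,0,0,1],[11.9,3.76,0,0,1],[11.9,3.76,0,0,1],[11.9,3.76,0,0,1]]'
python3 - <<'E'
from h import *
plan(.4424,.2461,.17,YC)
gcheck(.015,.0669,WS['n0'],'g28',6)
im=np.load('last.npy')
x0,y0,x1,y1=270,335,400,435
cv2.imwrite('pics/s28.png',cv2.resize(im[y0:y1,x0:x1].astype(np.uint8),None,fx=5.5,fy=5.5,interpolation=cv2.INTER_CUBIC))
E
```

```text
time_s: 65.68
ee_pos: [0.4338, 0.123, 0.17]
tcp_rot: [3.142, -0.0, 1.809]
contact_force: [-0.5, -0.2, -2.1]
finger_gap: 0.0172
time_s: 67.18
ee_pos: [0.4426, 0.2456, 0.17]
tcp_rot: [-3.142, 0.0, 1.808]
contact_force: [-0.9, 1.6, -2.8]
finger_gap: 0.0174
shift cm [ 0.05 -0.01 -0.  ] turn 0.0 pose [0.4426 0.2456 0.17  ] [-3.1416e+00  1.0000e-04  1.8081e+00] F [-0.9  1.6 -2.8] gap 0.0174 t 67.17
pose [0.4426 0.2457 0.17  ] off [-0.0002  0.0002] res 14.2 gain 1.115 -> shift cm [0.253 0.043]
```

View pics/s28.png

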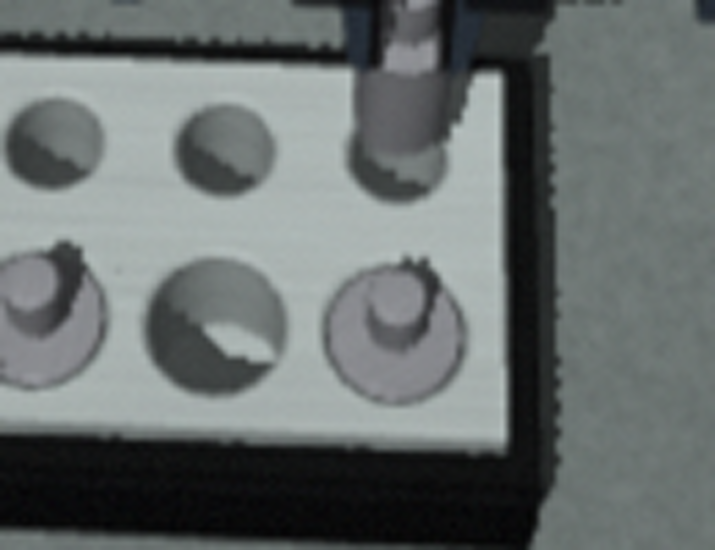

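View pics/g28.png

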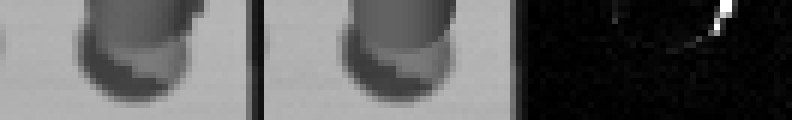

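```bash
python3 -m handwheel '[[0.05,-0.02,0.3,0,1],[0.05,-0.02,0.8,0,1],[0.05,-0.02,1.4,0,1],[0.05,-0.02,2,0,1],[0.05,-0.02,2.4,0,1],[0.05,-0.02,2.7,0,1],[0.05,-0.02,2.9,0,1],[0.05,-0.02,3.1,0,1],[0.05,-0.02,3.1,0,1],[0.05,-0.02,3.1,0,1]]'
```

```text
time_s: 68.72
ee_pos: [0.4424, 0.2463, 0.1391]
tcp_rot: [3.141, -0.0, 1.808]
contact_force: [-0.0, -0.1, -3.1]
finger_gap: 0.017
```

It went in on the first try. Lowering to the floor.

```bash
python3 -m handwheel '[[0,0,0.5,0,1],[0,0,1,0,1],[0,0,1.5,0,1],[0,0,2,0,1],[0,0,2.5,0,1],[0,0,3,0,1],[0,0,3.5,0,1],[0,0,4,0,1],[0,0,4.4,0,1],[0,0,4.4,0,1]]';  python3 -m handwheel '[[0,0,0.4,0,1],[0,0,0.7,0,1],[0,0,0.9,0,1],[0,0,1.1,0,1],[0,0,1.3,0,1],[0,0,1.4,0,1],[0,0,1.4,0,1]]'; python3 -m handwheel '[[0,0,0.05,0,1],[0,0,0.1,0,1],[0,0,0.1,0,1]]'
```

```text
time_s: 69.97
ee_pos: [0.4421, 0.2462, 0.0946]
tcp_rot: [-3.141, 0.0, 1.808]
contact_force: [0.3, -0.5, -2.3]
finger_gap: 0.0172
time_s: 70.85
ee_pos: [0.4423, 0.2463, 0.0809]
tcp_rot: [-3.141, -0.0, 1.808]
contact_force: [0.4, 1.0, -2.6]
finger_gap: 0.017
time_s: 71.22
ee_pos: [0.4424, 0.2463, 0.0799]
tcp_rot: [3.142, -0.0, 1.808]
contact_force: [0.2, -0.6, -3.0]
finger_gap: 0.0174
```

```bash
python3 -m handwheel '[[0,0,0.05,0,1],[0,0,0.1,0,1],[0,0,0.1,0,1]]'; python3 -m handwheel '[[0,0,0.05,0,1],[0,0,0.1,0,1],[0,0,0.1,0,1]]'
```

```text
time_s: 71.6
ee_pos: [0.4427, 0.2465, 0.0798]
tcp_rot: [3.14, -0.0, 1.808]
contact_force: [0.2, -0.6, 5.2]
finger_gap: 0.0169
time_s: 71.97
ee_pos: [0.443, 0.2466, 0.0797]
tcp_rot: [3.14, -0.001, 1.808]
contact_force: [-2.6, -1.1, 11.8]
finger_gap: 0.0175
```

```bash
python3 -m handwheel '[[0,0,-0.2,0,1],[0,0,-0.2,0,0.8],[0,0,-0.2,0,0.6],[0,0,-0.2,0,0.6],[0,0,-3,0,0.55],[0,0,-8,0,0.5],[0,0,-13,0,0.5],[0,0,-13,0,0.5]]'
python3 - <<'E'
from h import *
plan(.6219,.0613,.2,YC-np.pi/2)
im=bot.snapshot('top'); cv2.imwrite('pics/top29.png',im)
im=bot.snapshot('side'); x0,y0,x1,y1=240,230,400,430
cv2.imwrite('pics/s29.png',cv2.resize(im[y0:y1,x0:x1],None,fx=3,fy=3,interpolation=cv2.INTER_CUBIC))
E
```

```text
time_s: 72.97
ee_pos: [0.4446, 0.2475, 0.212]
tcp_rot: [3.133, -0.002, 1.808]
contact_force: [-0.0, 0.3, -0.7]
finger_gap: 0.0459
shift cm [-22.28  12.83   1.26] turn 90.1 pose [0.4446 0.2475 0.212 ] [ 3.1325e+00 -2.4000e-03  1.8084e+00] F [-0.   0.3 -0.7] gap 0.0459 t 72.97
```

View pics/top29.png

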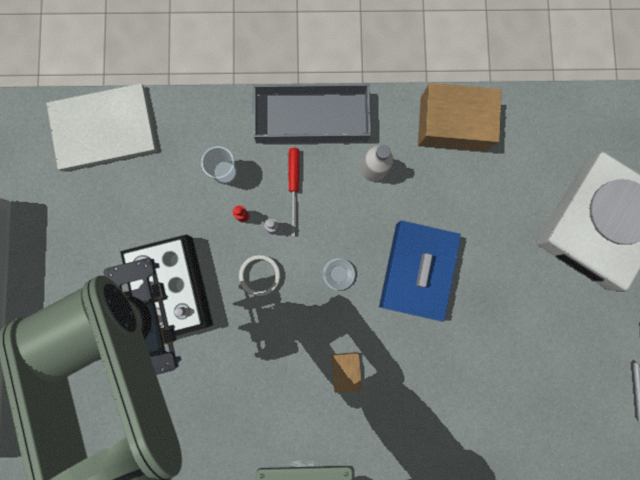

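View pics/s29.png

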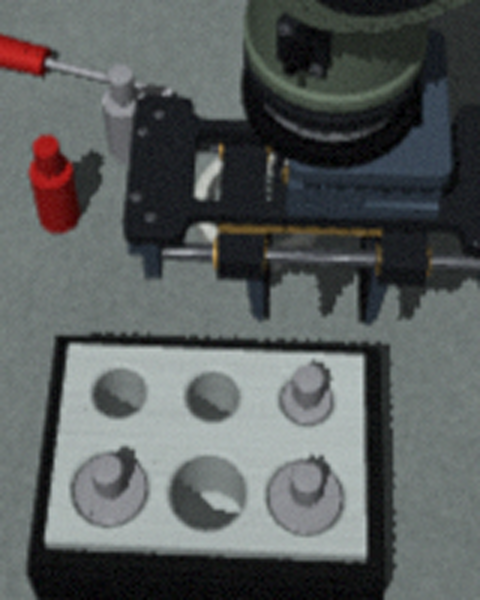

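The third mass is seated at side crop (306,395), three are in, and the hood is unchanged. Next is narrow mass B at top (270,226), which is the grey one and not the red one at (241,213).

```bash
python3 -m handwheel '[[-22.3,12.8,1.2,90,0.5],[-22.3,12.8,1.2,90,0.5],[-22.3,12.8,1.2,90,0.5],[-22.3,12.8,1.2,90,0.5],[-22.3,12.8,1.2,90,0.5],[-22.3,12.8,1.2,90,0.5],[-22.3,12.8,1.2,90,0.5],[-22.3,12.8,1.2,90,0.5],[-22.3,12.8,1.2,90,0.5],[-22.3,12.8,1.2,90,0.5],[-22.3,12.8,1.2,90,0.5]]'
python3 - <<'E'
from h import *
plan(.6219,.0613,.068,YC-np.pi/2)
im=bot.snapshot('side')
cv2.imwrite('pics/s30.png',cv2.resize(im[190:310,210:350],None,fx=5,fy=5,interpolation=cv2.INTER_CUBIC))
E
```

```text
time_s: 74.45
ee_pos: [0.6187, 0.0597, 0.1947]
tcp_rot: [-3.141, 0.002, 0.239]
contact_force: [-0.3, -0.6, 0.8]
finger_gap: 0.0454
shift cm [ 0.38 -0.08 12.67] turn 0.1 pose [0.6187 0.0597 0.1947] [-3.1411e+00  2.2000e-03  2.3860e-01] F [-0.3 -0.6  0.8] gap 0.0454 t 74.45
```

View pics/s30.png

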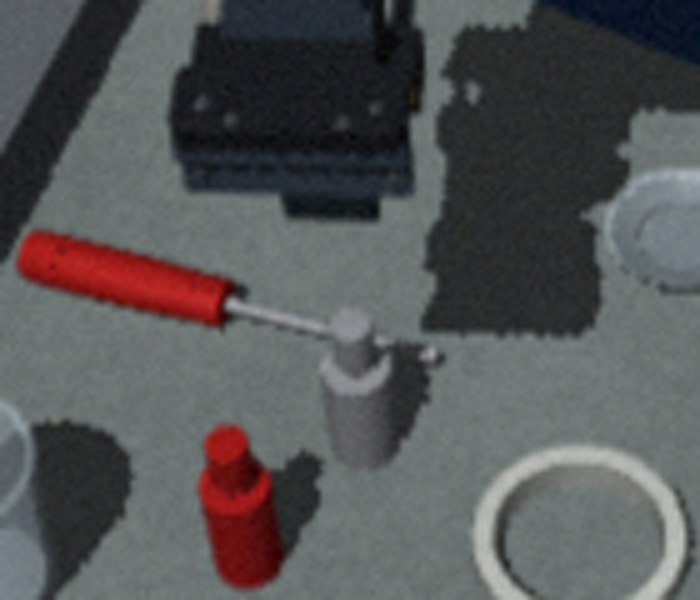

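```bash
python3 -m handwheel '[[0.15,-0.1,3,0,0.5],[0.15,-0.1,7,0,0.5],[0.15,-0.1,9.5,0,0.5],[0.15,-0.1,11,0,0.5],[0.15,-0.1,12.2,0,0.5],[0.15,-0.1,12.5,0,0.5],[0.15,-0.1,12.5,0,0.5],[0.15,-0.1,12.5,0,0.5]]'
python3 - <<'E'
from h import *
plan(.6219,.0613,.068,YC-np.pi/2)
im=bot.snapshot('side')
cv2.imwrite('pics/s31.png',cv2.resize(im[190:310,210:350],None,fx=5,fy=5,interpolation=cv2.INTER_CUBIC))
E
```

```text
time_s: 75.5
ee_pos: [0.621, 0.0611, 0.0718]
tcp_rot: [3.141, -0.002, 0.238]
contact_force: [-0.2, 0.3, 0.2]
finger_gap: 0.0459
shift cm [ 0.09 -0.    0.38] turn 0.0 pose [0.621  0.0611 0.0718] [ 3.1414e+00 -1.7000e-03  2.3760e-01] F [-0.2  0.3  0.2] gap 0.0459 t 75.5
```

View pics/s31.png

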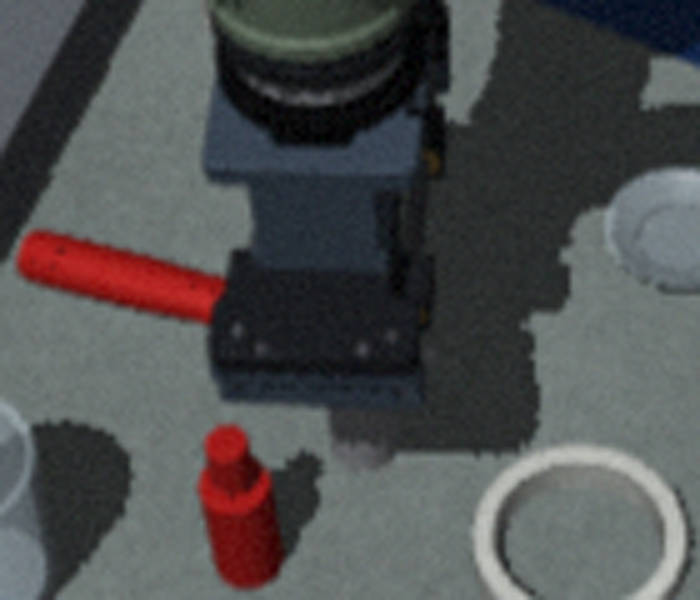

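```bash
python3 -m handwheel '[[0,0,0.35,0,0.6],[0,0,0.35,0,0.8],[0,0,0.35,0,1],[0,0,0.35,0,1],[0,0,0.35,0,1],[0,0,0.35,0,1],[0,0,0.35,0,0.8],[0,0,0.35,0,0.5],[0,0,0.35,0,0.5],[0,0,0.35,0,0.5]]'; python3 -m handwheel '[[0,0,0,-10,0.5],[0,0,0,-20,0.5],[0,0,0,-30,0.5],[0,0,0,-40,0.5],[0,0,0,-50,0.5],[0,0,0,-60,0.5],[0,0,0,-70,0.5],[0,0,0,-80,0.5],[0,0,0,-90,0.5],[0,0,0,-90,0.5],[0,0,0,-90,0.5],[0,0,0,-90,0.5]]'; python3 -m handwheel '[[0,0,0.1,0,0.5],[0,0,0.1,0,0.8],[0,0,0.1,0,1],[0,0,0.1,0,1],[0,0,0.1,0,1],[0,0,0.1,0,1]]'
python3 - <<'E'
from h import *
plan(.6219,.0613,.068,YC)
im=bot.snapshot('side')
cv2.imwrite('pics/s32.png',cv2.resize(im[190:310,210:350],None,fx=5,fy=5,interpolation=cv2.INTER_CUBIC))
E
```

```text
time_s: 76.8
ee_pos: [0.6205, 0.061, 0.0675]
tcp_rot: [-3.142, -0.0, 0.238]
contact_force: [0.5, -0.9, -0.0]
finger_gap: 0.0445
time_s: 78.3
ee_pos: [0.6205, 0.061, 0.0675]
tcp_rot: [3.142, -0.0, 1.807]
contact_force: [-0.4, -1.3, -0.3]
finger_gap: 0.0459
time_s: 79.05
ee_pos: [0.6206, 0.0611, 0.0664]
tcp_rot: [3.141, -0.0, 1.808]
contact_force: [0.1, 0.6, -0.6]
finger_gap: 0.0168
shift cm [-0.01  0.14 -0.16] turn 0.0 pose [0.6206 0.0611 0.0664] [ 3.1413e+00 -1.0000e-04  1.8083e+00] F [ 0.1  0.6 -0.6] gap 0.0168 t 79.05
```

View pics/s32.png

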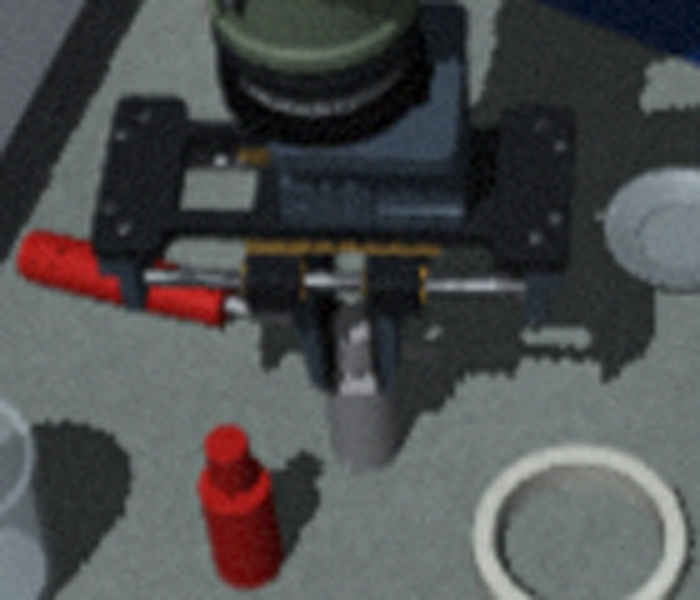

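```bash
python3 -m handwheel '[[0,0,-0.2,0,1],[0,0,-0.7,0,1],[0,0,-1.5,0,1],[0,0,-2.5,0,1],[0,0,-3.7,0,1],[0,0,-5,0,1],[0,0,-6.5,0,1],[0,0,-8,0,1],[0,0,-9.3,0,1],[0,0,-10,0,1],[0,0,-10.3,0,1],[0,0,-10.3,0,1]]'
python3 - <<'E'
from h import *
plan(.5513,.2725,.17,YC)
E
```

```text
time_s: 80.6
ee_pos: [0.6203, 0.061, 0.1692]
tcp_rot: [-3.141, -0.0, 1.808]
contact_force: [0.2, 0.1, -3.5]
finger_gap: 0.0174
shift cm [22.18 -1.73 -0.07] turn 0.1 pose [0.6203 0.061  0.1692] [-3.1412e+00 -2.0000e-04  1.8084e+00] F [ 0.2  0.1 -3.5] gap 0.0174 t 80.6
```

```bash
python3 -m handwheel '[[0.3,0,0,0,1],[0.9,-0.1,0,0,1],[1.8,-0.15,0,0,1],[3,-0.25,0,0,1],[4.5,-0.35,0,0,1],[6.1,-0.5,0,0,1],[7.7,-0.6,0,0,1],[9.3,-0.75,0,0,1],[10.9,-0.85,0,0,1],[12.5,-1,0,0,1],[14.1,-1.1,0,0,1],[15.6,-1.2,0,0,1]]'; python3 -m handwheel '[[1.4,-0.1,0,0,1],[2.7,-0.2,0,0,1],[3.8,-0.3,0,0,1],[4.8,-0.4,0,0,1],[5.6,-0.45,0,0,1],[6.2,-0.5,0,0,1],[6.5,-0.53,0,0,1],[6.6,-0.53,0,0,1],[6.6,-0.53,0,0,1],[6.6,-0.53,0,0,1]]'
python3 - <<'E'
from h import *
plan(.5513,.2725,.138,YC)
gcheck(.015,.0664,WS['n2'],'g33',6)
plan(.5513,.2725,.138,YC)
E
```

```text
time_s: 82.1
ee_pos: [0.5718, 0.2108, 0.1694]
tcp_rot: [3.142, -0.0, 1.808]
contact_force: [-0.0, 0.0, -3.4]
finger_gap: 0.0173
time_s: 83.35
ee_pos: [0.5515, 0.2725, 0.1695]
tcp_rot: [3.142, 0.0, 1.808]
contact_force: [-0.1, -0.8, -3.5]
finger_gap: 0.0175
shift cm [ 0.01 -0.02  3.15] turn 0.0 pose [0.5515 0.2725 0.1695] [3.1415 0.     1.8081] F [-0.1 -0.8 -3.5] gap 0.0175 t 83.35
pose [0.5514 0.2726 0.1695] off [-0.0002  0.001 ] res 31.8 gain 1.152 -> shift cm [ 0.185 -0.039]
shift cm [-0.01 -0.01  3.15] turn 0.0 pose [0.5514 0.2726 0.1695] [ 3.1415e+00 -1.0000e-04  1.8082e+00] F [-0.2  0.7 -3.2] gap 0.0172 t 83.65
```

```bash
python3 -m handwheel '[[0,-0.02,0.3,0,1],[0,-0.03,0.8,0,1],[0,-0.03,1.4,0,1],[0,-0.03,2,0,1],[0,-0.03,2.4,0,1],[0,-0.03,2.7,0,1],[0,-0.03,2.9,0,1],[0,-0.03,3.1,0,1],[0,-0.03,3.1,0,1],[0,-0.03,3.1,0,1]]'
```

```text
time_s: 84.9
ee_pos: [0.5512, 0.2727, 0.1386]
tcp_rot: [3.141, -0.0, 1.808]
contact_force: [0.1, 0.3, -3.0]
finger_gap: 0.0174
```

It's in (z 0.1386, force still just the mass's weight). Lowering.

```bash
python3 -m handwheel '[[0,0,0.5,0,1],[0,0,1,0,1],[0,0,1.5,0,1],[0,0,2,0,1],[0,0,2.5,0,1],[0,0,3,0,1],[0,0,3.5,0,1],[0,0,4,0,1],[0,0,4.4,0,1],[0,0,4.4,0,1]]';  python3 -m handwheel '[[0,0,0.4,0,1],[0,0,0.7,0,1],[0,0,0.9,0,1],[0,0,1.1,0,1],[0,0,1.3,0,1],[0,0,1.4,0,1],[0,0,1.4,0,1]]'; python3 -m handwheel '[[0,0,0.05,0,1],[0,0,0.1,0,1],[0,0,0.1,0,1]]'; python3 -m handwheel '[[0,0,0.05,0,1],[0,0,0.1,0,1],[0,0,0.1,0,1]]'
```

```text
time_s: 86.15
ee_pos: [0.551, 0.2726, 0.0941]
tcp_rot: [-3.141, 0.0, 1.808]
contact_force: [-0.1, 1.0, -3.7]
finger_gap: 0.0172
time_s: 87.02
ee_pos: [0.5511, 0.2726, 0.0804]
tcp_rot: [3.142, -0.0, 1.808]
contact_force: [-0.6, 0.9, -3.6]
finger_gap: 0.0175
time_s: 87.4
ee_pos: [0.5511, 0.2727, 0.0795]
tcp_rot: [3.141, -0.0, 1.808]
contact_force: [0.6, 0.1, -3.2]
finger_gap: 0.0171
time_s: 87.78
ee_pos: [0.5514, 0.2728, 0.0794]
tcp_rot: [3.14, -0.0, 1.808]
contact_force: [-0.4, -1.3, 4.4]
finger_gap: 0.0172
```

```bash
python3 -m handwheel '[[0,0,-0.1,0,1],[0,0,-0.1,0,0.8],[0,0,-0.1,0,0.6],[0,0,-0.1,0,0.6],[0,0,-3,0,0.55],[0,0,-8,0,0.5],[0,0,-13,0,0.5],[-6,-4,-14,0,0.5],[-12,-8,-14,0,0.4],[-18,-12,-14,0,0.4],[-20,-14,-14,0,0.4],[-20,-14,-14,0,0.4]]'
python3 - <<'E'
from h import *
for n in('side','top'):
    im=avg(n,4); np.save(f'{n}_h.npy',im); cv2.imwrite(f'pics/{n}34.png',im.astype(np.uint8))
print(bot.observe()['ee_pos'])
E
```

```text
time_s: 89.28
ee_pos: [0.4604, 0.0427, 0.2188]
tcp_rot: [-3.141, 0.0, 1.804]
contact_force: [0.7, 0.8, -0.5]
finger_gap: 0.0544
[0.46247605 0.04618708 0.21823606]
```

View pics/side34.png

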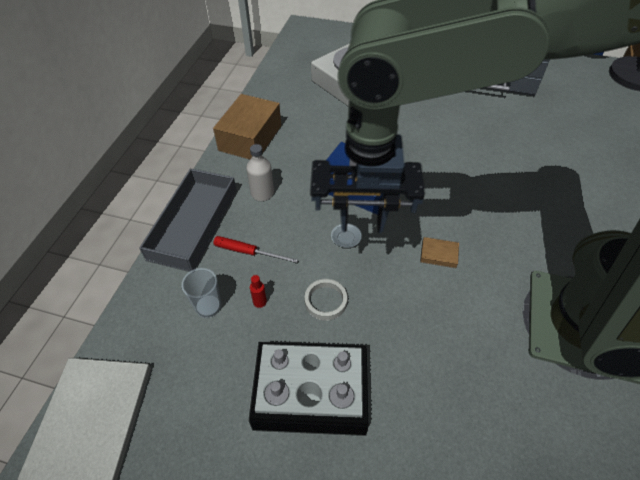

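View pics/top34.png

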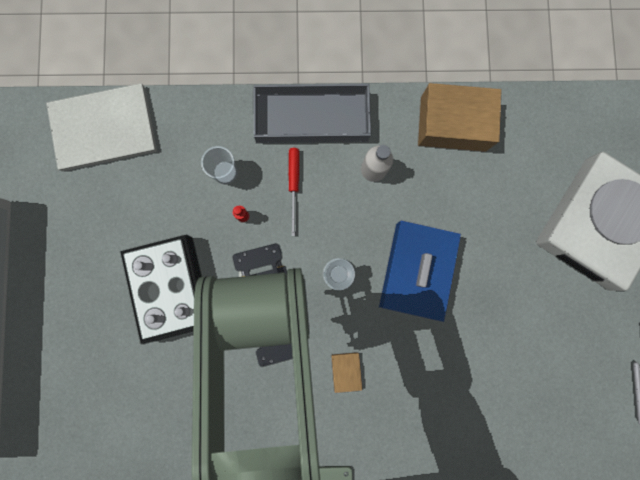

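All four masses are in the case: side (280,360), (343,360), (277,393) and (342,393). The bench is clear of others except the red look-alike. The hood is still at top (421,271). Measuring its pose next.

```bash
cat >> h.py <<'E'
def hoodmask(im):
    b,g,r=im[...,0],im[...,1],im[...,2]
    m=((b>1.6*r)&(b>35)).astype(np.uint8)
    n,l,s,_=cv2.connectedComponentsWithStats(m); k=1+np.argmax([s[i,4] if 1 else 0 for i in range(1,n)])
    return (l==k).astype(np.uint8)
E
python3 - <<'E'
from h import *
res={}
for n,b in(('side',(300,130,420,225)),('top',(370,210,475,330))):
    im=np.load(f'{n}_a.npy') if n=='side' else np.load('top_h.npy')
    x0,y0,x1,y1=b; c=im[y0:y1,x0:x1]
    m=hoodmask(c)
    cs,_=cv2.findContours(m,cv2.RETR_CCOMP,cv2.CHAIN_APPROX_NONE)
    outer=max(cs,key=cv2.contourArea)
    hull=np.zeros_like(m); cv2.drawContours(hull,[cv2.convexHull(outer)],-1,1,-1)
    g=c.mean(2); hd=((hull==1)&(m==0)).astype(np.uint8)
    k,l,s,ce=cv2.connectedComponentsWithStats(hd); i=1+np.argmax(s[1:,4])
    rr=cv2.minAreaRect(np.argwhere(l==i)[:,::-1].astype(np.float32))
    print(n,'handle',s[i],ce[i]+[x0,y0],np.array(rr[0])+[x0,y0],rr[1],rr[2])
    ap=cv2.approxPolyDP(cv2.convexHull(outer),3,True)[:,0]+[x0,y0]; print(ap.tolist())
    o=np.hstack([cv2.resize(np.clip(c,0,255).astype(np.uint8),None,fx=3.5,fy=3.5,interpolation=cv2.INTER_NEAREST),cv2.cvtColor(cv2.resize(((l==i)*120+m*60).astype(np.uint8),None,fx=3.5,fy=3.5,interpolation=cv2.INTER_NEAREST),cv2.COLOR_GRAY2BGR)])
    cv2.imwrite(f'pics/hood_{n}.png',o)
E
```

```text
side handle [ 49  24  29  22 357] [362.91036415 164.44817927] [362.83562088 164.43835449] (29.260290145874023, 12.640443801879883) 20.556045532226562
[[340, 142], [409, 167], [406, 182], [384, 216], [316, 188], [316, 172]]
top handle [ 46  43  17  34 367] [423.95640327 269.80381471] [423.9807663  269.59615326] (10.78638744354248, 34.12420654296875) 11.309932708740234
[[400, 221], [460, 234], [443, 320], [379, 306], [396, 224]]
```

View pics/hood_top.png

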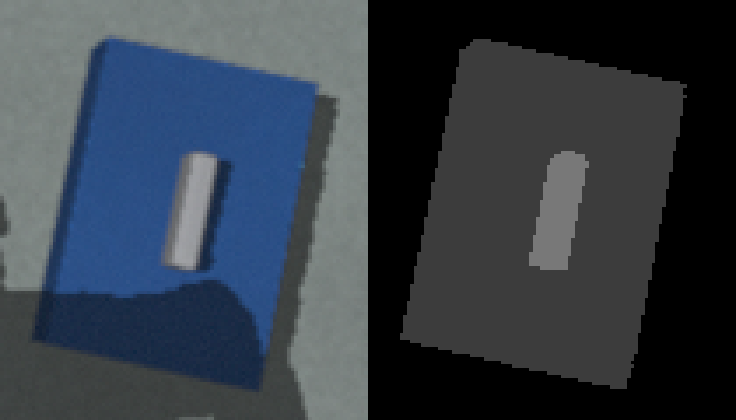

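View pics/hood_side.png

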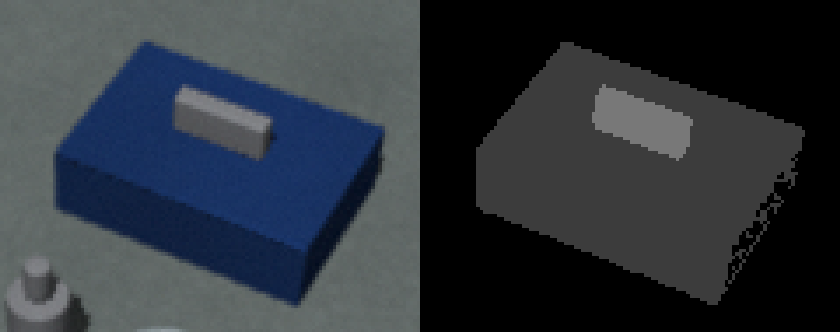

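```bash
cat >> h.py <<'E'
def fithood(n,im,box,q0,z=0.):
    x0,y0,x1,y1=box; c=im[y0:y1,x0:x1]; m=hoodmask(c)
    T=cv2.morphologyEx(m,cv2.MORPH_CLOSE,np.ones((5,5),np.uint8))
    cs,_=cv2.findContours(T,cv2.RETR_EXTERNAL,cv2.CHAIN_APPROX_NONE); o=max(cs,key=cv2.contourArea); T=np.zeros_like(m); cv2.drawContours(T,[o],-1,1,-1); T=T.astype(float)
    S=6
    def model(q):
        M=np.zeros(((y1-y0)*S,(x1-x0)*S),np.uint8); cy,sy=np.cos(q[2]),np.sin(q[2]); Rz=np.array([[cy,-sy,0],[sy,cy,0],[0,0,1]])
        P=np.array([[a*.0965,b*.0665,h] for a in(-1,1) for b in(-1,1) for h in(0,.059)])@Rz.T+[q[0],q[1],z]
        u=proj(n,P); u=(u-[x0,y0]+.5)*S-.5
        cv2.fillConvexPoly(M,np.round(cv2.convexHull((u*16).astype(np.float32))).astype(np.int32),255,shift=4)
        return cv2.resize(M,(x1-x0,y1-y0),interpolation=cv2.INTER_AREA)/255.
    f=lambda q:float(((model(q)-T)**2).sum())
    q0=np.array(q0); o=minimize(f,q0,method='Nelder-Mead',options=dict(initial_simplex=[q0,q0+[.01,0,0],q0+[0,.01,0],q0+[0,0,.08]],xatol=1e-4,fatol=1e-2,maxiter=300))
    return o.x,o.fun
E
python3 - <<'E'
from h import *
for a,b in(((340,142),(460,234)),((409,167),(443,320))): print('corner',tri(a,b).round(4))
print('handle top tri', tri((362.9+1,158.5),(424.8,269.8)).round(4))
g=onz('top',(420,271),.059); print(g)
for n,im,b in(('side',np.load('side_a.npy'),(300,130,420,225)),('top',np.load('top_h.npy'),(370,210,475,330)),('top',np.load('top_a.npy'),(370,210,475,330))):
    print(n,fithood(n,im,b,[g[0],g[1],-.2]))
print('handle top-cam',onz('top',(424.5,269.5),.089))
E
```

```text
corner [ 0.5959 -0.3473  0.054 ]
corner [ 0.4106 -0.3023  0.0532]
handle top tri [ 0.5169 -0.2575  0.0957]
[ 0.51557047 -0.25614623  0.059     ]
side (array([ 0.51847567, -0.25982617, -0.23963249]), np.float64(80.65980776624376))
top (array([ 0.51730009, -0.26092657, -0.2414636 ]), np.float64(77.81914648212228))
top (array([ 0.51724899, -0.2608637 , -0.24162113]), np.float64(74.65467128027682))
handle top-cam [ 0.51766265 -0.25858546  0.089     ]
```

```bash
python3 -c "
from h import *
plan(.5179,-.2603,.18,-.2405)"
```

```text
shift cm [-31.09  -1.87   3.82] turn 117.5 pose [0.4625 0.0462 0.2182] [-3.1414e+00 -2.0000e-04  1.8099e+00] F [-0.2 -0.3  0.6] gap 0.0547 t 89.67
```

```bash
python3 -m handwheel '[[-31.1,-1.9,3.8,117.5,0.4],[-31.1,-1.9,3.8,117.5,0.4],[-31.1,-1.9,3.8,117.5,0.4],[-31.1,-1.9,3.8,117.5,0.4],[-31.1,-1.9,3.8,117.5,0.4],[-31.1,-1.9,3.8,117.5,0.4],[-31.1,-1.9,3.8,117.5,0.4],[-31.1,-1.9,3.8,117.5,0.4],[-31.1,-1.9,3.8,117.5,0.4],[-31.1,-1.9,3.8,117.5,0.4],[-31.1,-1.9,3.8,117.5,0.4],[-31.1,-1.9,3.8,117.5,0.4]]'; python3 -m handwheel '[[0,0,0,0,0.4],[0,0,0,0,0.4],[0,0,0,0,0.4]]';python3 - <<'E'
from h import *
plan(.5179,-.2603,.065,-.2405)
for n in('side','top'):
    im=avg(n,2); np.save(f'{n}_i.npy',im); cv2.imwrite(f'pics/{n}35.png',im.astype(np.uint8))
E
```

```text
time_s: 91.18
ee_pos: [0.5173, -0.261, 0.1801]
tcp_rot: [-3.141, 0.0, -0.239]
contact_force: [-0.2, -0.4, -0.1]
finger_gap: 0.0548
time_s: 91.55
ee_pos: [0.5169, -0.2614, 0.1804]
tcp_rot: [-3.141, -0.0, -0.242]
contact_force: [0.1, 0.1, 0.4]
finger_gap: 0.0544
shift cm [ 0.07 -0.13 11.54] turn -0.1 pose [ 0.5169 -0.2614  0.1804] [-3.1415 -0.     -0.2416] F [0.1 0.1 0.4] gap 0.0544 t 91.55
```

View pics/side35.png

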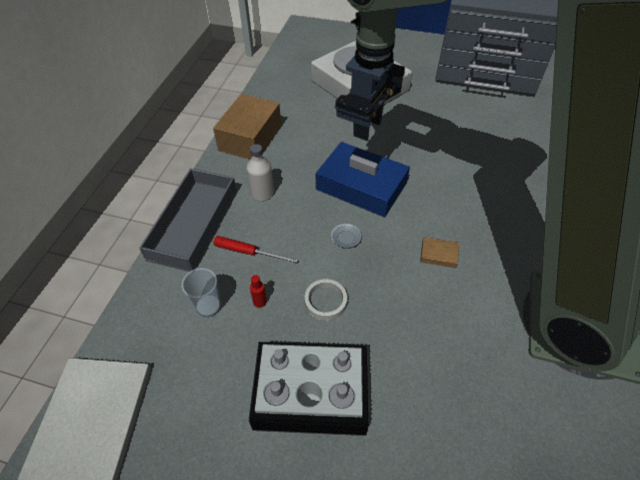

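View pics/top35.png

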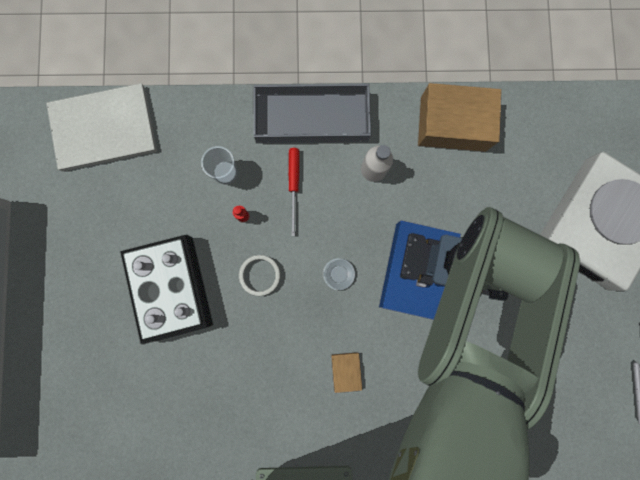

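The hood has not moved and the gripper is lined up over the handle. Descending onto it.

```bash
python3 -m handwheel '[[0.05,-0.1,3,0,0.4],[0.05,-0.1,6,0,0.4],[0.05,-0.1,8.5,0,0.4],[0.05,-0.1,10,0,0.4],[0.05,-0.1,11,0,0.4],[0.05,-0.1,11.4,0,0.4],[0.05,-0.1,11.4,0,0.4]]'
python3 - <<'E'
from h import *
plan(.5179,-.2603,.065,-.2405)
im=bot.snapshot('side')
cv2.imwrite('pics/s36.png',cv2.resize(im[110:230,290:430],None,fx=5,fy=5,interpolation=cv2.INTER_CUBIC))
E
```

```text
time_s: 92.62
ee_pos: [0.5179, -0.2607, 0.0668]
tcp_rot: [3.142, -0.001, -0.242]
contact_force: [-0.5, -0.5, 0.5]
finger_gap: 0.0548
shift cm [-0.01 -0.04  0.18] turn -0.1 pose [ 0.5179 -0.2607  0.0668] [ 3.1415e+00 -8.0000e-04 -2.4240e-01] F [-0.5 -0.5  0.5] gap 0.0548 t 92.62
```

View pics/s36.png

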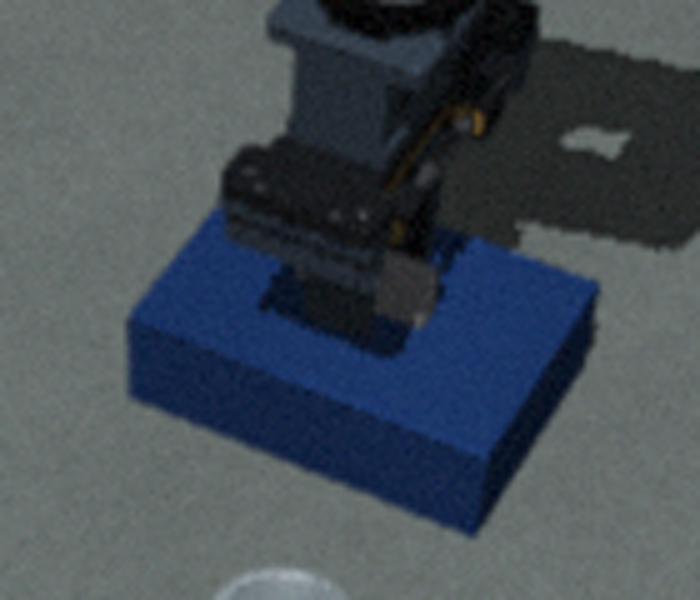

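```bash
python3 -m handwheel '[[0,0,0.15,0,0.4],[0,0,0.15,0,0.7],[0,0,0.15,0,1],[0,0,0.15,0,1],[0,0,0.15,0,1],[0,0,0.15,0,1],[0,0,0.15,0,1]]'; python3 -m handwheel '[[0,0,-0.2,0,1],[0,0,-0.7,0,1],[0,0,-1.5,0,1],[0,0,-2.8,0,1],[0,0,-4.5,0,1],[0,0,-6.5,0,1],[0,0,-8.5,0,1],[0,0,-10.5,0,1],[0,0,-12.2,0,1],[0,0,-13.4,0,1],[0,0,-14,0,1],[0,0,-14,0,1]]'
python3 - <<'E'
from h import *
plan(.4901,.2874,.21,.2365)
for n in('side','top'):
    im=avg(n,2); np.save(f'{n}_j.npy',im); cv2.imwrite(f'pics/{n}37.png',im.astype(np.uint8))
E
```

```text
time_s: 93.55
ee_pos: [0.5176, -0.2604, 0.065]
tcp_rot: [-3.141, -0.0, -0.242]
contact_force: [0.0, 1.5, -0.8]
finger_gap: 0.0162
time_s: 95.05
ee_pos: [0.5176, -0.2606, 0.2051]
tcp_rot: [-3.142, -0.0, -0.242]
contact_force: [1.0, 0.7, -4.7]
finger_gap: 0.0156
shift cm [-15.82 -52.54  -0.49] turn -27.4 pose [ 0.5176 -0.2606  0.2051] [-3.1416e+00 -4.0000e-04 -2.4240e-01] F [ 1.   0.7 -4.7] gap 0.0156 t 95.05
```

View pics/side37.png

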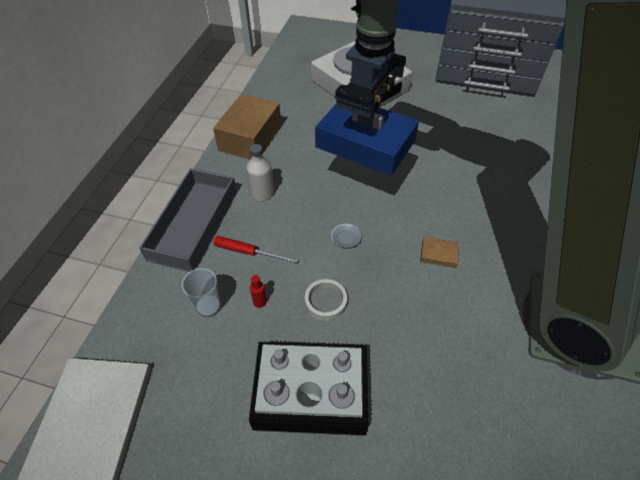

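```bash
python3 -m handwheel '[[-0.15,-0.5,-0.1,0,1],[-0.45,-1.5,-0.3,-0.8,1],[-0.9,-3,-0.5,-1.6,1],[-1.5,-5,-0.5,-2.6,1],[-2.25,-7.5,-0.5,-3.9,1],[-3.1,-10.3,-0.5,-5.4,1],[-4,-13.2,-0.5,-6.9,1],[-4.9,-16.2,-0.5,-8.5,1],[-5.8,-19.2,-0.5,-10,1],[-6.7,-22.2,-0.5,-11.6,1],[-7.6,-25.2,-0.5,-13.2,1],[-8.5,-28.2,-0.5,-14.7,1]]'
python3 - <<'E'
from h import *
plan(.49005,.28755,.21,.2365)
E
```

```text
time_s: 96.75
ee_pos: [0.5018, 0.0358, 0.2102]
tcp_rot: [-3.141, -0.0, 0.016]
contact_force: [-0.5, 0.3, -5.2]
finger_gap: 0.0158
shift cm [ -0.77 -25.19   0.03] turn -12.6 pose [0.5018 0.0358 0.2102] [-3.1411e+00 -3.0000e-04  1.6400e-02] F [-0.5  0.3 -5.2] gap 0.0158 t 96.75
```

```bash
python3 -m handwheel '[[-0.1,-3,0,-1.6,1],[-0.2,-6,0,-3.2,1],[-0.3,-9,0,-4.7,1],[-0.4,-12,0,-6.3,1],[-0.45,-14.8,0,-7.8,1],[-0.5,-17.4,0,-9.2,1],[-0.6,-19.6,0,-10.4,1],[-0.65,-21.4,0,-11.3,1],[-0.7,-22.8,0,-12,1],[-0.75,-23.7,0,-12.4,1],[-0.77,-24.2,0,-12.6,1],[-0.77,-24.3,0,-12.6,1]]'; python3 -m handwheel '[[0,0,0,0,1],[0,0,0,0,1],[0,0,0,0,1]]'
python3 - <<'E'
from h import *
plan(.49005,.28755,.21,.2365)
for n in('side','top'):
    im=avg(n,2); np.save(f'{n}_k.npy',im); cv2.imwrite(f'pics/{n}38.png',im.astype(np.uint8))
E
```

```text
time_s: 98.25
ee_pos: [0.4916, 0.2763, 0.2099]
tcp_rot: [3.141, 0.0, 0.234]
contact_force: [-0.2, -0.5, -3.2]
finger_gap: 0.0158
time_s: 98.62
ee_pos: [0.4916, 0.2762, 0.21]
tcp_rot: [-3.142, -0.0, 0.234]
contact_force: [-0.3, 0.4, -4.7]
finger_gap: 0.016
shift cm [ 0.11 -1.14  0.  ] turn -0.2 pose [0.4916 0.2762 0.21  ] [-3.1416e+00 -1.0000e-04  2.3370e-01] F [-0.3  0.4 -4.7] gap 0.016 t 98.62
```

View pics/side38.png

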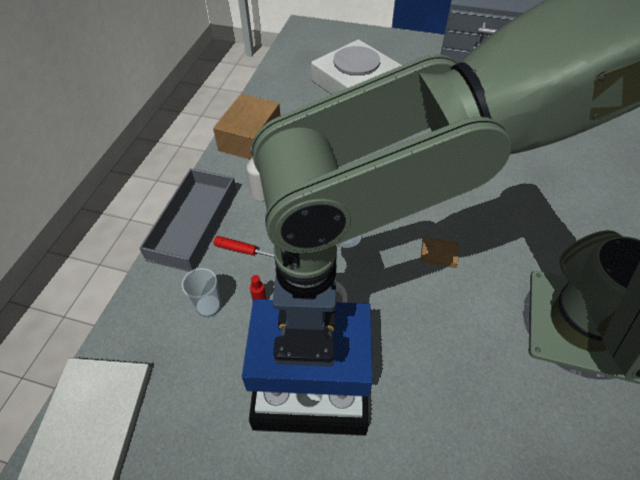

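View pics/top38.png

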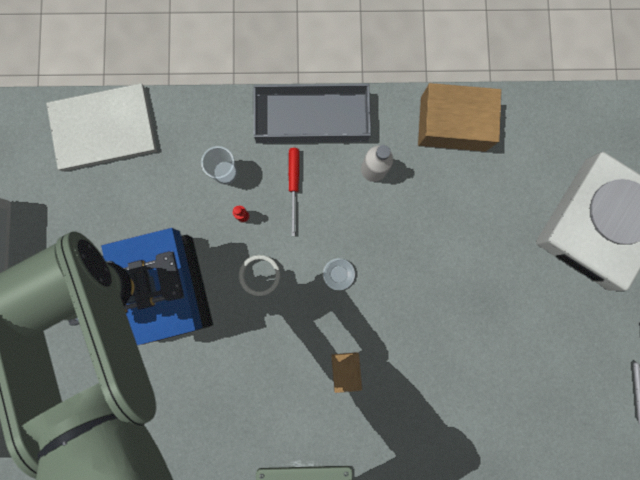

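```bash
python3 -m handwheel '[[0.03,-0.3,0,0,1],[0.08,-0.8,0,-0.1,1],[0.1,-1.1,0,-0.2,1],[0.1,-1.15,0,-0.2,1],[0.1,-1.15,0.5,-0.2,1],[0.1,-1.15,1.5,-0.2,1],[0.1,-1.15,2.8,-0.2,1],[0.1,-1.15,4,-0.2,1],[0.1,-1.15,5,-0.2,1],[0.1,-1.15,5.7,-0.2,1],[0.1,-1.15,6,-0.2,1],[0.1,-1.15,6,-0.2,1]]'
python3 - <<'E'
from h import *
plan(.49005,.28755,.123,.2365)
for n in('side','top'):
    im=avg(n,3); np.save(f'{n}_l.npy',im); cv2.imwrite(f'pics/{n}39.png',im.astype(np.uint8))
    c=im[300:450,220:400] if n=='side' else im[215:355,90:230]
    cv2.imwrite(f'pics/{n}39c.png',cv2.resize(c.astype(np.uint8),None,fx=4,fy=4,interpolation=cv2.INTER_CUBIC))
E
```

```text
time_s: 100.32
ee_pos: [0.49, 0.2879, 0.15]
tcp_rot: [-3.141, -0.0, 0.238]
contact_force: [-0.2, 0.0, -3.8]
finger_gap: 0.0157
shift cm [-0.    0.04  2.7 ] turn 0.1 pose [0.49   0.2879 0.15  ] [-3.1415e+00 -2.0000e-04  2.3760e-01] F [-0.2  0.  -3.8] gap 0.0157 t 100.33
```

View pics/side39c.png

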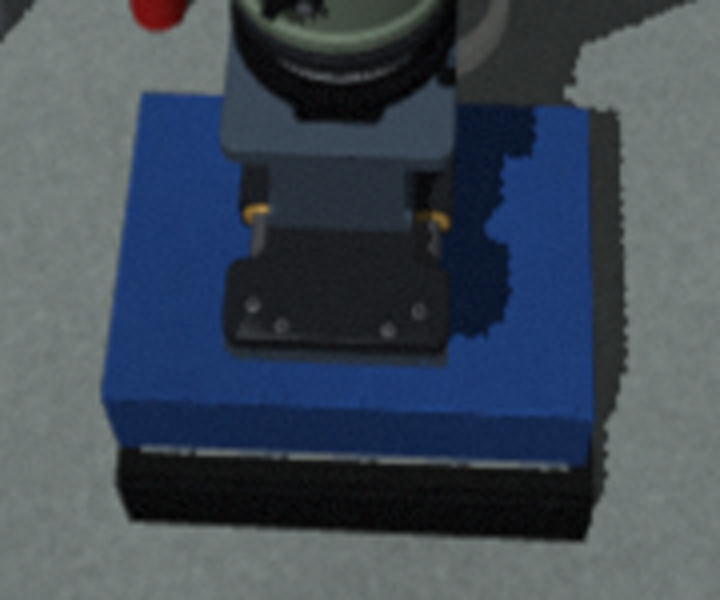

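View pics/top39c.png

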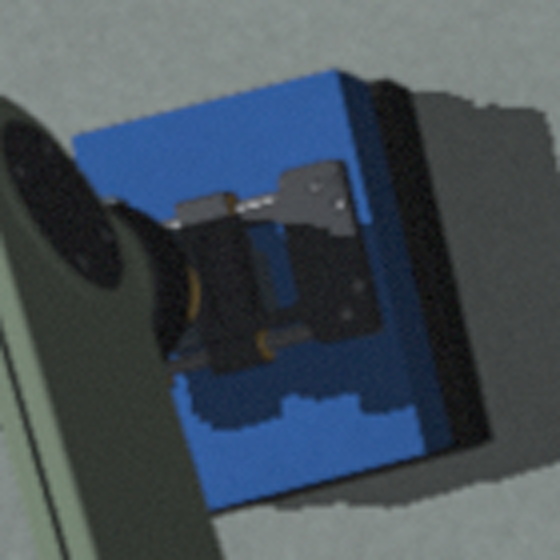

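Run:
```python
from h import *
im=np.load('side_l.npy')
c=im[300:450,220:400]; c=cv2.resize(c.astype(np.uint8),None,fx=4,fy=4,interpolation=cv2.INTER_CUBIC)
q=(.4904,.2894,.2363); cy,sy=np.cos(q[2]),np.sin(q[2])
def box(hx,hy,z,col):
    P=np.array([[a*hx,b*hy,z] for a,b in((-1,-1),(1,-1),(1,1),(-1,1))]); P=np.c_[P[:,0]*cy-P[:,1]*sy+q[0],P[:,0]*sy+P[:,1]*cy+q[1],P[:,2]]
    u=((proj('side',P)-[220,300]+.5)*4).astype(np.int32); cv2.polylines(c,[u],True,col,1)
box(.0965,.0665,.085,(0,255,0)); box(.0965,.0665,.144,(0,255,255)); box(.09,.06,.075,(255,0,255)); box(.102,.072,.054,(0,0,255))
cv2.imwrite('pics/s40.png',c)
```

```text
(no output)
```

View pics/s40.png

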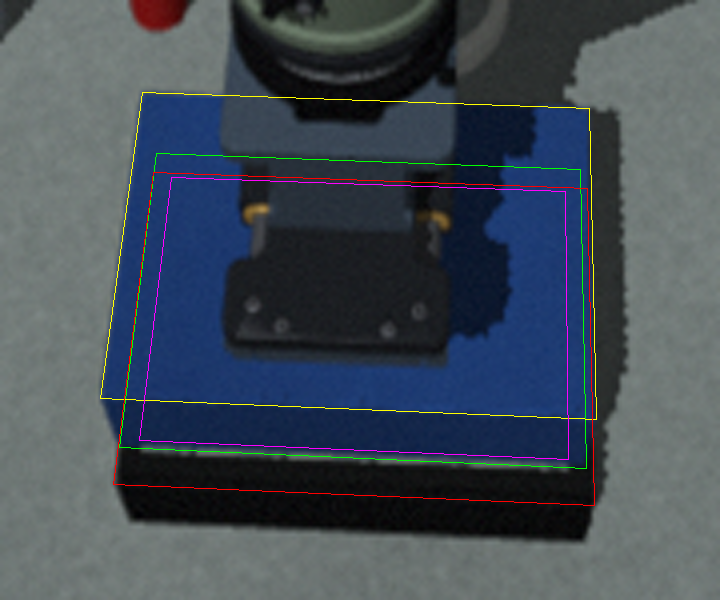

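The hood outline matches the centred prediction to within about 0.5 px. Lowering over the block.

```bash
python3 -m handwheel '[[0,0.03,0.3,0,1],[0,0.03,0.6,0,1],[0,0.03,0.9,0,1],[0,0.03,1.2,0,1],[0,0.03,1.2,0,1]]'; python3 -m handwheel '[[0,0,0.2,0,1],[0,0,0.4,0,1],[0,0,0.6,0,1],[0,0,0.6,0,1]]'
```

```text
time_s: 101.25
ee_pos: [0.4898, 0.2875, 0.1376]
tcp_rot: [3.141, 0.001, 0.238]
contact_force: [-0.0, -0.4, -4.6]
finger_gap: 0.0158
time_s: 101.75
ee_pos: [0.4898, 0.2875, 0.1318]
tcp_rot: [3.142, 0.0, 0.238]
contact_force: [0.1, -0.2, -4.7]
finger_gap: 0.016
```

Clear of the block's top, now over the seal (rim about 66.8 mm). Pressing in steps.

```bash
python3 -m handwheel '[[0,0,0.1,0,1],[0,0,0.2,0,1],[0,0,0.3,0,1],[0,0,0.3,0,1]]'; python3 -m handwheel '[[0,0,0.1,0,1],[0,0,0.2,0,1],[0,0,0.3,0,1],[0,0,0.3,0,1]]';  python3 -m handwheel '[[0,0,0.1,0,1],[0,0,0.2,0,1],[0,0,0.3,0,1],[0,0,0.3,0,1]]'
```

```text
time_s: 102.25
ee_pos: [0.4901, 0.2877, 0.1304]
tcp_rot: [-3.141, -0.001, 0.238]
contact_force: [-2.9, -0.7, 5.2]
finger_gap: 0.0156
time_s: 102.75
ee_pos: [0.4901, 0.2877, 0.1273]
tcp_rot: [-3.141, -0.001, 0.238]
contact_force: [-2.6, -0.9, 4.9]
finger_gap: 0.0163
time_s: 103.25
ee_pos: [0.4901, 0.2877, 0.1243]
tcp_rot: [-3.141, -0.001, 0.238]
contact_force: [-2.0, -0.6, 5.9]
finger_gap: 0.0159
```

```bash
python3 -m handwheel '[[0,0,0.1,0,1],[0,0,0.2,0,1],[0,0,0.2,0,1],[0,0,0.2,0,1]]'; python3 -m handwheel '[[0,0,0.1,0,1],[0,0,0.2,0,1],[0,0,0.2,0,1]]';  python3 -m handwheel '[[0,0,0.1,0,1],[0,0,0.2,0,1],[0,0,0.2,0,1]]'
```

```text
time_s: 103.75
ee_pos: [0.4901, 0.2877, 0.1229]
tcp_rot: [-3.141, -0.001, 0.238]
contact_force: [-2.6, -1.7, 9.0]
finger_gap: 0.0157
time_s: 104.12
ee_pos: [0.4902, 0.2877, 0.1228]
tcp_rot: [-3.141, -0.002, 0.238]
contact_force: [-6.5, -3.1, 18.8]
finger_gap: 0.0159
time_s: 104.5
ee_pos: [0.4903, 0.2877, 0.1227]
tcp_rot: [-3.141, -0.004, 0.238]
contact_force: [-9.3, -4.7, 28.3]
finger_gap: 0.0159
```

It hit a hard stop at z 0.1228 (rim about 58 mm) while the force rose to 28 N. Easing off, releasing and checking.

```bash
python3 -m handwheel '[[0,0,-0.3,0,1],[0,0,-0.6,0,1],[0,0,-0.6,0,1],[0,0,-0.6,0,0.8],[0,0,-0.6,0,0.5],[0,0,-0.6,0,0.5],[0,0,-0.6,0,0.5]]'; python3 -m handwheel '[[0,0,-1,0,0.5],[0,0,-3,0,0.5],[0,0,-6,0,0.5],[0,0,-10,0,0.5],[0,5,-11,0,0.5],[0,11,-11,0,0.5],[0,17,-11,0,0.5],[0,23,-11,0,0.5],[0,27,-11,0,0.5],[0,28,-11,0,0.5],[0,28,-11,0,0.5],[0,28,-11,0,0.5]]'
python3 - <<'E'
from h import *
print(bot.observe()['ee_pos'])
for n in('side','top'):
    im=avg(n,4); np.save(f'{n}_m.npy',im); cv2.imwrite(f'pics/{n}41.png',im.astype(np.uint8))
im=np.load('side_m.npy')
c=im[300:450,220:400]; c=cv2.resize(c.astype(np.uint8),None,fx=4,fy=4,interpolation=cv2.INTER_CUBIC)
q=(.4904,.2894,.2363); cy,sy=np.cos(q[2]),np.sin(q[2])
def box(hx,hy,z,col):
    P=np.array([[a*hx,b*hy,z] for a,b in((-1,-1),(1,-1),(1,1),(-1,1))]); P=np.c_[P[:,0]*cy-P[:,1]*sy+q[0],P[:,0]*sy+P[:,1]*cy+q[1],P[:,2]]
    u=((proj('side',P)-[220,300]+.5)*4).astype(np.int32); cv2.polylines(c,[u],True,col,1)
box(.0965,.0665,.117,(0,255,255)); box(.0965,.0665,.058,(0,255,0))
cv2.imwrite('pics/s42.png',c)
print(fithood('side',im,(235,320,385,440),q,z=.058),fithood('side',im,(235,320,385,440),q,z=.066))
t=np.load('top_m.npy'); print(fithood('top',t,(95,220,225,355),(.489,.286,.236),z=.058),fithood('top',t,(95,220,225,355),(.489,.286,.236),z=.066))
E
```

```text
time_s: 105.38
ee_pos: [0.4901, 0.2876, 0.123]
tcp_rot: [-3.142, -0.0, 0.238]
contact_force: [0.3, 0.7, -0.3]
finger_gap: 0.0441
time_s: 106.88
ee_pos: [0.5556, 0.0167, 0.2331]
tcp_rot: [-3.141, -0.0, 0.239]
contact_force: [0.2, -0.1, -0.4]
finger_gap: 0.046
[0.55560023 0.0167481  0.23314669]
(array([0.49043264, 0.28881283, 0.23825268]), np.float64(41.41374855824683)) (array([0.48921895, 0.29163983, 0.23565837]), np.float64(139.78961937716264))
(array([0.48898771, 0.28606539, 0.23790007]), np.float64(44.81783929257978)) (array([0.48901872, 0.28353277, 0.23347919]), np.float64(95.06762014609765))
```

View pics/s42.png

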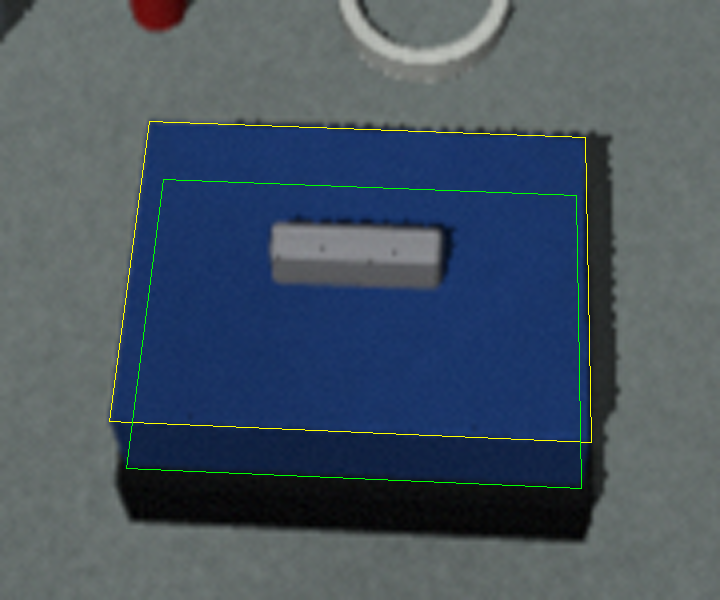

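View pics/top41.png

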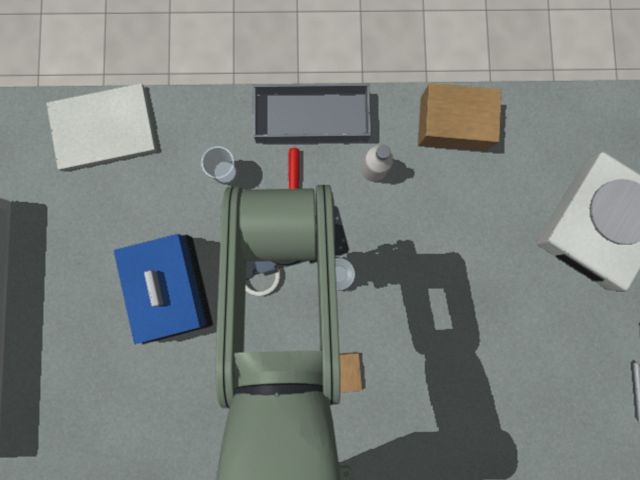

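The hood's outline fits the fully home height: squared residual 41 against 140 for the raised height in the side view, and 45 against 95 from the top. It sits level, and the beaker and bottle are upright. The arm is clear, so I'm handing in.

```bash
python3 -c "
from rig import bot
print(bot.finish_job())"
```

```text
the job is handed in; nothing more can be done
None
```

The job is handed in at about 107 s of the 210 s allowed. All four grey masses on the bench (two wide, two narrow) are in free wells of their own width, and the blue hood is pressed home over the case.

- **Masses:** each was lowered knob up until it touched the well floor, then released. The final pictures before the hood went on show all four standing in the case.
- **Hood:** it was set on and pressed until it hit a hard stop with the rim at about 58 mm, the force rising to 28 N. After release, its outline fits the fully home height and level in both views.
- **Bystanders:** the beaker, the bottle and the red look-alike were not touched and still stand.

**What went wrong or disagreed:**
- The first wide mass swung in the grip after a fast start, so I set it on the bench, regripped it and carried everything more gently. It then needed about nine tries and two light sliding searches to find its well. The second wide mass needed three tries; both narrow ones went in first time.
- The two cameras disagreed by up to about 3 mm at the case, and the side camera's aim was about 2 mm off the positions where the masses actually went in. The final placings relied on contact and arm position.
- Measured from the two views, the well mouths came out at about 70.5 mm against the stated 75 mm. Contact with the block agreed with 75 mm.

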